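# Crib-stack the insulating slats to dry and hang the batch marker

### The job

Stack all the red-brown insulating slats from the mat crosswise on the drying rack, centred and square: the first two across the black ribs on the yellow marks, the next two crosswise on top of them right above the ribs, and any more crosswise again as the third layer, above the first (a single one left over lies on top by itself). Once the tower stands, hang the yellow batch marker astride the bar of the green rail, not the red one. Leave the other parts and tools on the bench where they are.

Things in the scene. Friction and masses are not known exactly. Their poses are not given: they have to be found in the camera images.
- rack: the drying rack, fixed: an aluminium plate 150 x 150 x 12 mm carrying two black rubber ribs (16 mm wide, 12 mm high, so their tops are 24 mm above the bench) that run along its own y at x = -36 and +36 mm. Each rib has yellow marks, 30 mm wide, at y = -36 and +36 mm: a first-layer slat lies along x across both ribs, on a mark of each. Origin: on the bench under the plate's centre, z up.
- slat1: insulating slat, red-brown, rigid, 130 mm long (its x), 30 mm wide (y), 12 mm thick (z), about 90 g; all slats are alike and 5 or 6 of them are present, lying flat on the mat. Origin: the middle of the solid, 6 mm above its underside.
- slat2: insulating slat, red-brown, rigid, 130 mm long (its x), 30 mm wide (y), 12 mm thick (z), about 90 g; all slats are alike and 5 or 6 of them are present, lying flat on the mat. Origin: the middle of the solid, 6 mm above its underside.
- slat3: insulating slat, red-brown, rigid, 130 mm long (its x), 30 mm wide (y), 12 mm thick (z), about 90 g; all slats are alike and 5 or 6 of them are present, lying flat on the mat. Origin: the middle of the solid, 6 mm above its underside.
- slat4: insulating slat, red-brown, rigid, 130 mm long (its x), 30 mm wide (y), 12 mm thick (z), about 90 g; all slats are alike and 5 or 6 of them are present, lying flat on the mat. Origin: the middle of the solid, 6 mm above its underside.
- slat5: insulating slat, red-brown, rigid, 130 mm long (its x), 30 mm wide (y), 12 mm thick (z), about 90 g; all slats are alike and 5 or 6 of them are present, lying flat on the mat. Origin: the middle of the solid, 6 mm above its underside.
- slat6: insulating slat, red-brown, rigid, 130 mm long (its x), 30 mm wide (y), 12 mm thick (z), about 90 g; all slats are alike and 5 or 6 of them are present, lying flat on the mat. Origin: the middle of the solid, 6 mm above its underside.
- marker: batch marker: a rigid yellow saddle like a folded sign, 110 mm tall, 80 mm long along its own y (the ridge), about 160 g, standing on its two open feet. Its roof is 40 mm wide; the two 4 mm side panels spread downwards from 34 to 62 mm apart (inside, along x), open at both ends and below. On the roof stands a dark grip tab 12 mm thick (x), 50 mm long (y), 32 mm high, from 110 to 142 mm above the feet. Origin: centre between the feet, at foot level.
- marker_roof (a point): the underside of the marker's roof, at its centre, 105 mm above its feet; rests on the bar when the marker hangs. Same axes as the marker.
- rail_green: the green rail, fixed: a round green bar, 16 mm thick, level along its own y, bar centre 125 mm above the bench, held by two green posts (18 mm thick, 136 mm tall) 180 mm apart, on a dark steel foot 80 x 200 x 10 mm. Origin: on the bench under the middle of the bar.
- rail_green_bar (a point): middle of the green bar, on its centre line, 125 mm above the bench; y runs along the bar.
- rail_red: the red rail, fixed: a round red bar, 16 mm thick, level along its own y, bar centre 125 mm above the bench, held by two red posts (18 mm thick, 136 mm tall) 180 mm apart, on a dark steel foot 80 x 200 x 10 mm. Origin: on the bench under the middle of the bar. Not used.
- mat: grey bench mat, fixed, 345 x 310 mm, 2 mm thick, on which the slats lie. Origin: under its centre.
- module: breaker mechanism, dark block 80 x 110 x 62 mm (three small black toggles on top reach 78 mm), loose; to be left alone.
- driver: screwdriver with red handle, 190 mm long, loose; to be left alone.
- spanner: steel spanner, 160 mm long, loose; to be left alone.
- pot: small jar, 50 mm across, 55 mm tall, loose; to be left alone.
- terminal: cream terminal block 50 x 70 x 37 mm, loose; to be left alone.
- link: flat copper link 90 x 22 x 8 mm, on the mat, loose; to be left alone.
Things that resemble listed ones, but are neither listed nor needed, are in the scene too. What is shaped like the slat1 but purple or turquoise is not meant.

How it is judged:
By the outcome, as a careful person would: the job done as asked, in the order asked, and still so for the second after the job is handed in, with the robot touching nothing.
Of slat1, slat2, slat3, slat4, slat5, slat6 only 5 to 6 are there at a start; the rules pass over those that are not, and their reading is None.
At some moment in a run one of slat1, slat2, slat3, slat4, slat5, slat6 may be knocked a few centimetres aside while the robot is not near it.
It also fails if it takes over 210 s, if anything falls off the work surface, if the arm or the gripper's body presses on something with over 40 N, if the wrist force passes 120 N, or if a joint passes its speed limit or range.

### The arm

A 7-joint arm with a two-finger parallel gripper is mounted at the origin on the work surface. World frame = base frame: x ahead of the robot, y to its left, z up, the work surface at z = 0. Lengths are in m, angles in rad, forces in N, time in s.
With the tool pointing down it reaches from about 0.425 to 0.8 m from the base axis. Payload 8.3 kg.
Tool frame: the origin (TCP) lies at the very end of the fingers, on their centre line; the grasp point (between the pads) lies 19 mm behind it; z points along the fingers, y is the direction in which the jaws open and shut (so a half turn about z gives the same grasp; the last joint's range is limited). The gripper opens to 85 mm and grips with 20 to 120 N. Pads are 22 mm wide; open, the fingers measure 114 mm over their backs; the gripper's body (76 mm by 85 mm) begins 54 mm behind the grasp point. The pads swing forward as they close: fully open they stand 13 mm farther back than shut.
Start: joints at [1.107, 0.383, 0.016, 1.37, -0.006, 1.388, -0.046], TCP at [0.244, -0.575, 0.231] pointing down, gripper open.
Joint ranges: [-2.95, 2.95], [-0.25, 2.06], [-1.52, 1.56], [0.18, 2.33], [-1.44, 4.58], [0.02, 2.06], [-3.01, 3.01]. Speed limits (rad/s): [2.39, 2.39, 3.01, 3.01, 3.14, 3.14, 3.14].

### API

Orientations are given as a 3x3 rotation matrix whose columns are the frame's x, y, z axes.
In Python, from workcell import robot, optics, order gives the robot as it stands.
- The arm moves only by the tool apply_moves, never from a script. Its argument "motion" is a list of rows, each a list of 7 numbers: the shift along the tool's x, y, z in cm, then the turn, a rotation vector about the tool's x, y, z in rad, then the opening, from -1 (shut) to 1 (fully open). In form: [[tx, ty, tz, wx, wy, wz, grip], ...]. A call has 1 to 20 rows; each row shifts and turns the pose as measured when the row begins, along the tool's axes as they then stand; what a row does not reach is not made up. A row lasts 1/12 s, in which the tool goes at most 41.7 mm and 7.16 degrees, less where a joint would pass 70% of its speed; a pose out of reach is approached as far as the arm can. A call is refused whole if a number of a shift passes 4.17 or a number of a turn 0.125, either way. A call with a gripper value outside its range is refused whole. The fingers move at their own pace and stop on an object; "force" is the grip in N (left out, the last holds). Time passes only in rows, so rows that do not move let the fingers close. It gives the time, the measured TCP pose, the force and the opening at its end, in the units of the state.
- robot.get_obs(): the state, without advancing time (a new reading comes with each control period).
- optics.grab_frame(name): name is "scene" or "top" or "wrist"; returns the picture (480x640x3 uint8, red, green, blue); there is no depth.
- optics.camera_params(name): a dict with "intrinsics" (3x3 intrinsics, pixels), "D" ([k1, k2, p1, p2, k3] as OpenCV has them; the pictures are not rectified), "cam_to_world" (4x4, takes a point from camera to world coordinates). Camera axes: x right, y up, looking along -z (the intrinsics and any distortion apply to the point x, -y, -z); pixel columns grow to the right and rows downward; lengths in m; the calibration is good to about 2 mm. A picture is of the moment at which its call begins: read the wrist's pose just before it. camera_params takes no time and is no camera call; for the wrist camera it gives the pose at the moment of the call.
- order.finish_job(): hands the job in, once; it reports no verdict.
The state is a dict: "time": time; "q": joint angles; "dq": joint speeds; "effort": joint torques, N m; "tcp_pos": TCP position; "tool_rot": TCP orientation; "ft_force": force on the tool from outside, world axes, zero at the start; "moment": the same for the moment, N m; "grip_width": finger opening in m.
Only numpy, scipy, OpenCV 4.12 (cv2) and the standard library are available. Lean on these libraries where they do the work, as an engineer would, in place of code of your own. Each camera call takes 0.05 s, during which the arm holds its last target.

## Working session

There is one attempt and no reset: what is moved stays moved. The work goes in short steps, Python scripts to look and compute and a tool call to move; the robot and the scene stay as the last step left them, time stands still between calls to the robot, and variables do not carry over. Pictures are saved under pics/ and viewed, and the job is handed in when it is done.

Besides the shell and the picture viewer there is one more tool, called by a JSON object that holds its "api" and its "payload", one argument or row to a line. apply_moves: Moves the arm, as the interface text tells. Its arguments: {"type":"object","properties":{"motion":{"type":"array","items":{"type":"array","items":{"type":"number"}}},"force":{"type":"number"}},"required":["motion"]}

```bash
ls; mkdir -p pics; python3 - <<'E'
from workcell import robot, optics, order
import cv2, numpy as np
np.set_printoptions(precision=4,suppress=True)
o=robot.get_obs(); print(o)
for n in("top","scene","wrist"):
    p=optics.camera_params(n); print(n,p)
    cv2.imwrite(f"pics/{n}0.png",optics.grab_frame(n)[:,:,::-1])
E
```

```text
pics
{'time': 0.0, 'q': array([ 1.1071,  0.3842,  0.0164,  1.3712, -0.0063,  1.3882, -0.0465]), 'dq': array([-0.0002,  0.0013,  0.0005,  0.0001,  0.0007, -0.0011, -0.0002]), 'effort': array([ -0.0004, -62.7597,   0.8438, -37.1818,   0.0165,   0.014 ,
        -0.    ]), 'tcp_pos': array([ 0.2437, -0.575 ,  0.2303]), 'tool_rot': array([[ 0.9207,  0.3902, -0.0008],
       [ 0.3902, -0.9207,  0.0018],
       [-0.0001, -0.002 , -1.    ]]), 'ft_force': array([-0.1558, -0.223 ,  0.1368]), 'moment': array([0.0108, 0.0149, 0.028 ]), 'grip_width': 0.08533190648960969}
top {'intrinsics': array([[482.5684,   0.    , 317.3709],
       [  0.    , 482.5684, 241.5941],
       [  0.    ,   0.    ,   1.    ]]), 'D': array([0.0426, 0.    , 0.    , 0.    , 0.    ]), 'cam_to_world': array([[ 0.0207,  0.995 , -0.0976,  0.3982],
       [-0.9996,  0.0226,  0.0182,  0.0279],
       [ 0.0203,  0.0972,  0.9951,  1.1842],
       [ 0.    ,  0.    ,  0.    ,  1.    ]])}
scene {'intrinsics': array([[442.9219,   0.    , 324.0125],
       [  0.    , 442.9219, 246.6905],
       [  0.    ,   0.    ,   1.    ]]), 'D': array([-0.0134,  0.    ,  0.    ,  0.    ,  0.    ]), 'cam_to_world': array([[ 0.1291, -0.5939,  0.7941,  1.4038],
       [ 0.9916,  0.0792, -0.102 , -0.096 ],
       [-0.0023,  0.8006,  0.5992,  0.793 ],
       [ 0.    ,  0.    ,  0.    ,  1.    ]])}
wrist {'intrinsics': array([[340.405 ,   0.    , 320.9141],
       [  0.    , 340.405 , 238.5712],
       [  0.    ,   0.    ,   1.    ]]), 'D': array([-0.0662,  0.    ,  0.    ,  0.    ,  0.    ]), 'cam_to_world': array([[ 0.3897,  0.8845,  0.2565,  0.3088],
       [-0.9209,  0.3745,  0.1078, -0.5487],
       [-0.0007, -0.2782,  0.9605,  0.3724],
       [ 0.    ,  0.    ,  0.    ,  1.    ]])}
```

View pics/top0.png

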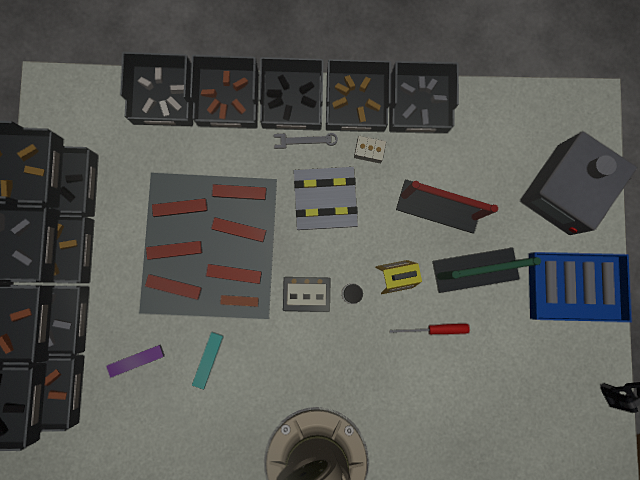

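View pics/scene0.png

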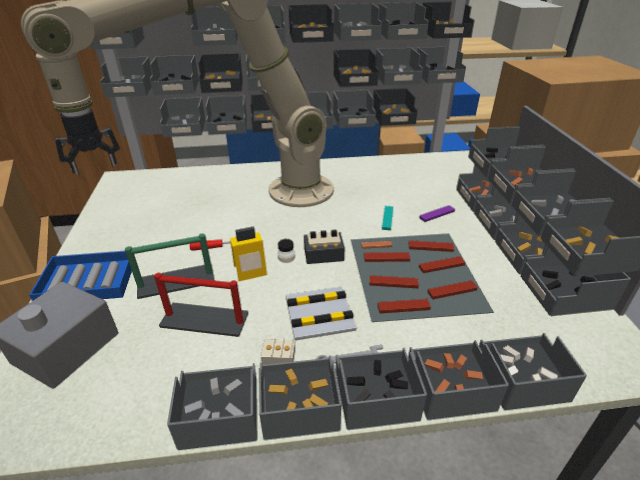

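View pics/wrist0.png

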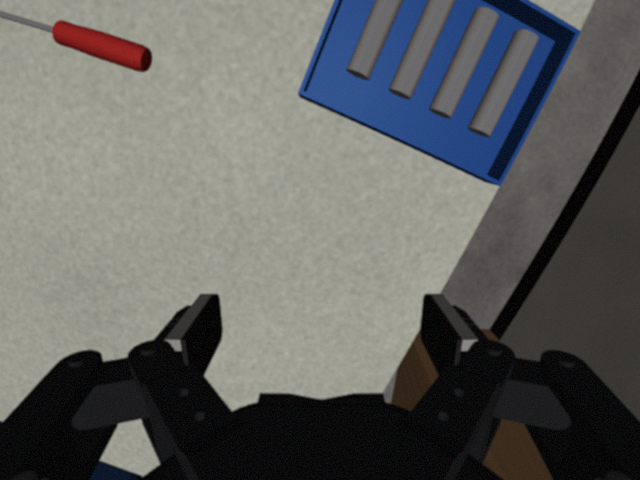

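```bash
cat > h.py <<'E'
from workcell import robot, optics, order
import cv2, numpy as np
np.set_printoptions(precision=4,suppress=True)
def unproj(cam,px,z,p=None):
    p=p or optics.camera_params(cam)
    u=cv2.undistortPoints(np.array(px,float).reshape(-1,1,2),p['intrinsics'],p['D']).reshape(-1,2)
    T=p['cam_to_world']; d=np.c_[u[:,0],-u[:,1],-np.ones(len(u))]@T[:3,:3].T; c=T[:3,3]
    return c+d*((z-c[2])/d[:,2])[:,None]
def proj(cam,P,p=None):
    p=p or optics.camera_params(cam)
    T=p['cam_to_world']; X=(np.array(P,float).reshape(-1,3)-T[:3,3])@T[:3,:3]; X=X*[1,-1,-1]
    return cv2.projectPoints(X,np.zeros(3),np.zeros(3),p['intrinsics'],p['D'])[0].reshape(-1,2)
def mask_red(img):
    h=cv2.cvtColor(img,cv2.COLOR_RGB2HSV)
    return (((h[...,0]<8)|(h[...,0]>172))&(h[...,1]>110)&(h[...,2]>50)).astype(np.uint8)*255
def slats(cam='top',z=0.014,img=None,amin=200,p=None):
    p=p or optics.camera_params(cam)
    img=optics.grab_frame(cam) if img is None else img
    m=mask_red(img); out=[]
    for c in cv2.findContours(m,cv2.RETR_EXTERNAL,cv2.CHAIN_APPROX_NONE)[0]:
        if cv2.contourArea(c)<amin: continue
        W=unproj(cam,c.reshape(-1,2),z,p)[:,:2]
        (x,y),(w,h),a=cv2.minAreaRect((W*1000).astype(np.float32))
        if w<h: w,h,a=h,w,a-90
        a=(a+90)%180-90
        out.append((x,y,w,h,a,c.reshape(-1,2).mean(0)))
    return out,img
E
python3 - <<'E'
from h import *
for cam in('top','scene'):
    s,img=slats(cam)
    print(cam)
    for r in s: print(np.round(r[:5],1),r[5])
img=optics.grab_frame('top'); cv2.imwrite('pics/crop.png',cv2.resize(img[150:330,280:540],None,fx=3,fy=3,interpolation=cv2.INTER_CUBIC)[:,:,::-1])
img=optics.grab_frame('scene'); cv2.imwrite('pics/crop2.png',cv2.resize(img[220:350,120:370],None,fx=3.2,fy=3.2,interpolation=cv2.INTER_CUBIC)[:,:,::-1])
E
```

```text
top
[ 310.6 -313.6   95.5   22.7  -87. ] [448.8132 328.6703]
[397.4 349.8 129.2  28.6  77. ] [172.5484 286.4274]
[431.2 207.2 128.6  28.8  83.1] [233.2677 273.5197]
[485.6 352.7 129.1  29.4 -81.8] [173.2791 249.6744]
[539.  199.7 128.3  29.   77.2] [238.4426 229.2705]
[590.  344.5 129.4  28.9 -81.9] [178.9921 206.9921]
[632.2 201.9 128.5  29.1  88. ] [238.5242 191.4113]
[ 632.5 -328.7  218.1   19.4   74. ] [454.9773 196.9091]
scene
[640.3 202.3 129.6  38.6  87.8] [403.5254 305.5593]
[598.3 343.8 132.1  37.9 -81.9] [451.819  289.2476]
[548.  200.5 126.5  40.6  77. ] [393.7207 281.3243]
[ 538.9 -316.6  288.8  147.    73.6] [198.4852 291.4885]
[494.7 352.7 133.4  38.9 -81.8] [441.7526 264.1134]
[441.  207.5 129.5  41.6  82.4] [386.5098 256.3137]
[407.2 349.4 128.9  42.7  76.7] [430.99 245.56]
```

View pics/crop.png

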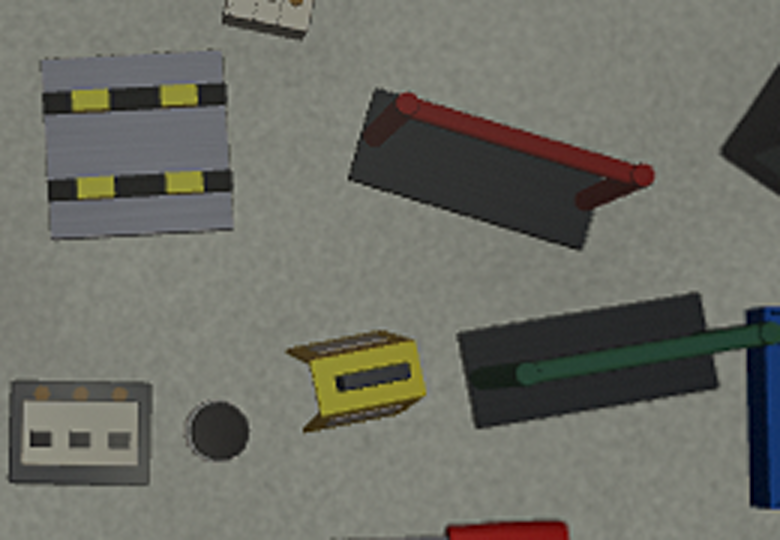

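View pics/crop2.png

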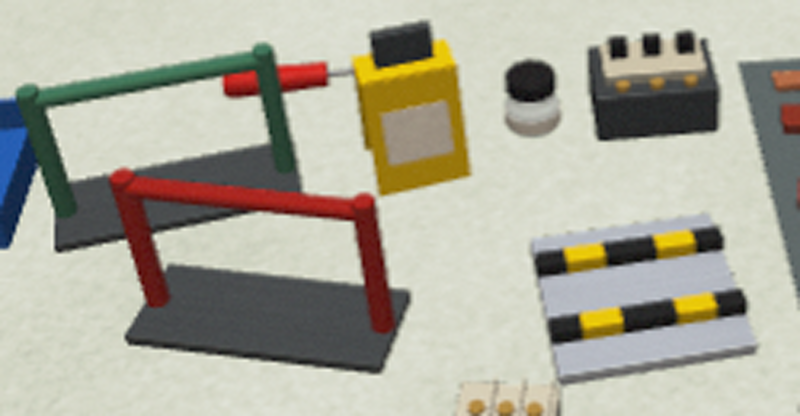

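```bash
cat >> h.py <<'E'
def marks(cam,p=None,img=None,amin=40,amax=600,near=None):
    p=p or optics.camera_params(cam)
    img=optics.grab_frame(cam) if img is None else img
    h=cv2.cvtColor(img,cv2.COLOR_RGB2HSV)
    m=((h[...,0]>22)&(h[...,0]<34)&(h[...,1]>150)&(h[...,2]>90)).astype(np.uint8)*255
    out=[]
    n,l,st,ce=cv2.connectedComponentsWithStats(m)
    for i in range(1,n):
        if amin<st[i,4]<amax:
            w=unproj(cam,ce[i],0.024,p)[0,:2]*1000
            out.append((w[0],w[1],st[i,4]))
    return np.array(out)
E
python3 - <<'E'
from h import *
for c in('top','scene'):
    m=marks(c); print(m)
    k=m[(abs(m[:,0]-600)<70)&(abs(m[:,1])<70)]; print(len(k),k[:,:2].mean(0))
    o=k[np.argsort(k[:,0])]; 
    for a in (o[:2],o[2:]):
        a=a[np.argsort(a[:,1])]; d=a[1]-a[0]; print(np.hypot(*d[:2]),np.degrees(np.arctan2(d[1],d[0])))
E
```

```text
[[ 661.2305  -44.3459   73.    ]
 [ 655.3826   28.7422   79.    ]
 [ 589.6606  -49.814    72.    ]
 [ 583.6767   22.0583   81.    ]
 [ 434.4331 -197.3552  541.    ]]
4 [622.4876 -10.8398]
72.12093817264883 94.75929937769439
73.32170614306582 94.57458072485971
[[592.21    24.0106  88.    ]
 [598.2967 -47.6306  90.    ]
 [662.9832  29.7938  99.    ]
 [669.1888 -41.2969 107.    ]]
4 [630.6697  -8.7808]
71.89930141946522 94.8561673660164
71.36104471061445 94.98879363319605
```

```bash
cat >> h.py <<'E'
import sys, json
from scipy.spatial.transform import Rotation as Ro
def Rt(yaw): # tool x at yaw deg, z down
    a=np.radians(yaw); x=np.array([np.cos(a),np.sin(a),0]); z=np.array([0,0,-1.]); return np.c_[x,np.cross(z,x),z]
def plan(wps,grip,o=None,vmax=3.5,zfin=None):
    """wps: list of (x,y,z,yaw,n or None,grip or None) in m, deg; prints rows"""
    o=o or robot.get_obs(); p=np.array(o['tcp_pos']);R=np.array(o['tool_rot']); rows=[]
    for w in wps:
        t=np.array(w[:3]); Rg=Rt(w[3])
        rv=(Ro.from_matrix(R.T@Rg)).as_rotvec()
        n=w[4] if len(w)>4 and w[4] else int(max(np.ceil(np.linalg.norm(t-p)*100/vmax),np.ceil(np.linalg.norm(rv)/0.12),1))
        if len(w)>5 and w[5] is not None: grip=w[5]
        for k in range(n):
            dp=(t-p)/(n-k); s=R.T@dp*100
            rows.append([round(float(v),2)+0. for v in s]+[round(float(v),3)+0. for v in rv/n]+[grip])
            p=p+R@(np.array(rows[-1][:3])/100); R=R@Ro.from_rotvec(rows[-1][3:6]).as_matrix()
    print(len(rows)); print(json.dumps(rows).replace(' ','').replace('0.0,','0,'))
    return rows
def st():
    o=robot.get_obs(); R=o['tool_rot']; print('t',round(o['time'],2),'tcp',np.round(o['tcp_pos']*1000,1),'yaw',round(np.degrees(np.arctan2(R[1,0],R[0,0])),2),'tilt',R[:,2].round(3)[:2],'q7',o['q'][6].round(2),'F',np.round(o['ft_force'],1),'w',round(o['grip_width']*1000,1)); return o
E
python3 - <<'E'
from h import *
plan([(0.60,0.0,0.23,94.8,20)],1)
E
```

```text
20
[[2.76,-1.95,0.01,0,0,-0.063,1],[2.88,-1.78,0.01,0,0,-0.063,1],[2.99,-1.59,0.01,0,0,-0.063,1],[3.08,-1.4,0.01,0,0,-0.063,1],[3.16,-1.2,0.01,0,0,-0.063,1],[3.23,-1.0,0.01,0,0,-0.063,1],[3.29,-0.8,0,0,0,-0.063,1],[3.33,-0.59,0.01,0,0,-0.063,1],[3.36,-0.38,0,0,0,-0.063,1],[3.38,-0.16,0.01,0,0,-0.063,1],[3.38,0.05,0,0,0,-0.063,1],[3.37,0.26,0.01,0,0,-0.063,1],[3.35,0.47,0,0,0,-0.063,1],[3.32,0.68,0.01,0,0,-0.063,1],[3.27,0.89,0,0,0,-0.063,1],[3.2,1.09,0.01,0,0,-0.063,1],[3.13,1.3,0,0,0,-0.063,1],[3.04,1.49,0.01,0,0,-0.063,1],[2.94,1.68,0,0,0,-0.063,1],[2.83,1.85,0.01,0,0,-0.063,1]]
```

{"api": "apply_moves", "payload": {
  "motion": [
    [2.8,-1.9,0,0,0,-0.063,1],
    [2.9,-1.8,0,0,0,-0.063,1],
    [3,-1.6,0,0,0,-0.063,1],
    [3.1,-1.4,0,0,0,-0.063,1],
    [3.2,-1.2,0,0,0,-0.063,1],
    [3.2,-1,0,0,0,-0.063,1],
    [3.3,-0.8,0,0,0,-0.063,1],
    [3.3,-0.6,0,0,0,-0.063,1],
    [3.4,-0.4,0,0,0,-0.063,1],
    [3.4,-0.2,0,0,0,-0.063,1],
    [3.4,0,0,0,0,-0.063,1],
    [3.4,0.3,0,0,0,-0.063,1],
    [3.3,0.5,0,0,0,-0.063,1],
    [3.3,0.7,0,0,0,-0.063,1],
    [3.3,0.9,0,0,0,-0.063,1],
    [3.2,1.1,0,0,0,-0.063,1],
    [3.1,1.3,0,0,0,-0.063,1],
    [3,1.5,0,0,0,-0.063,1],
    [2.9,1.7,0,0,0,-0.063,1],
    [2.8,1.9,0,0,0,-0.063,1]
  ]
}}

```text
time: 2.12
tcp_pos: [0.5994, 0.0235, 0.2304]
tool_rot: [[-0.128, 0.992, 0.003], [0.992, 0.128, -0.009], [-0.01, 0.002, -1.0]]
ft_force: [0.6, -0.5, 0.5]
grip_width: 0.0855
```

```bash
cat > w.py <<'E'
from h import *
st(); p=optics.camera_params('wrist'); img=optics.grab_frame('wrist')
cv2.imwrite('pics/'+sys.argv[1],img[:,:,::-1])
m=marks('wrist',p,img,200,8000); print(m)
s,_=slats('wrist',0.014,img,500,p)
for r in s: print(np.round(r[:5],1),r[5])
E
python3 w.py w1.png
```

```text
t 2.12 tcp [599.4  23.5 230.4] yaw 97.38 tilt [ 0.003 -0.009] q7 -0.12 F [ 0.6 -0.5  0.5] w 85.5
[[585.5547  18.042  224.    ]
 [590.9864 -47.9391 328.    ]
 [661.9318 -42.4848 365.    ]]
[632.4 182.9  91.5  29.2  87.8] [376.308  47.732]
[536.1 178.   84.5  29.9  77. ] [276.1416  40.5619]
[429.7 174.4  62.9  30.1  82.9] [166.1604  31.6096]
```

View pics/w1.png

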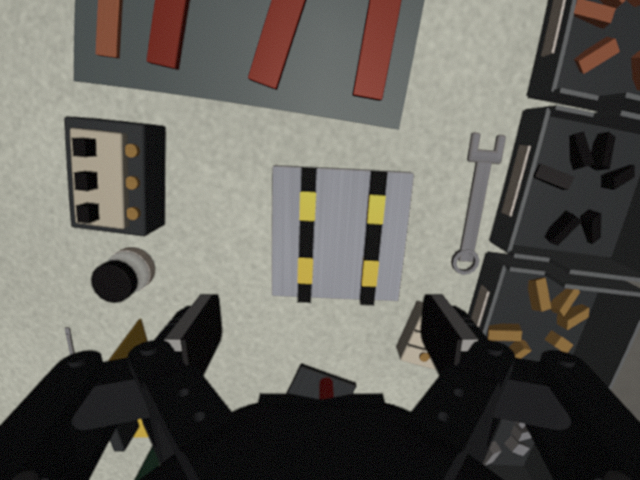

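{"api": "apply_moves", "payload": {
  "motion": [
    [0,0,0,0,0,0,1],
    [0,0,0,0,0,0,1],
    [0,0,0,0,0,0,1]
  ]
}}

```text
time: 2.42
tcp_pos: [0.6012, 0.036, 0.2292]
tool_rot: [[-0.148, 0.989, 0.003], [0.989, 0.148, -0.002], [-0.003, 0.002, -1.0]]
ft_force: [-0.2, -0.4, -1.2]
grip_width: 0.0852
```

```bash
sed -i 's/h\[...,0\]>22)&(h\[...,0\]<34)&(h\[...,1\]>150)&(h\[...,2\]>90)/h[...,0]>20)\&(h[...,0]<36)\&(h[...,1]>110)\&(h[...,2]>80)/' h.py; python3 w.py w2.png
```

```text
t 2.42 tcp [601.2  36.  229.2] yaw 98.51 tilt [ 0.003 -0.002] q7 -0.12 F [-0.2 -0.4 -1.2] w 85.2
[[ 585.1805   23.5013  439.    ]
 [ 656.3404   29.1979  470.    ]
 [ 591.0376  -48.2698  377.    ]
 [ 662.1221  -42.541   399.    ]
 [ 402.9511 -302.3615  467.    ]]
[632.7 190.9 106.6  29.1  87.8] [377.025   55.2286]
[537.8 185.   98.4  29.8  77. ] [278.4325  47.0119]
[430.4 180.2  74.1  30.1  83. ] [167.9043  37.134 ]
```

```bash
cat >> h.py <<'E'
def plan2(wps,grip,o=None,vmax=3.3):
    """smooth profile; rows constant-direction. yaw rotated in same profile. rounds to .1cm"""
    o=o or robot.get_obs(); p=np.array(o['tcp_pos']);R=np.array(o['tool_rot']); rows=[]
    for w in wps:
        t=np.array(w[:3]); Rg=Rt(w[3]); p0=p.copy(); D=t-p0
        rv=(Ro.from_matrix(R.T@Rg)).as_rotvec(); L=np.linalg.norm(D)*100; A=np.linalg.norm(rv)
        if len(w)>5 and w[5] is not None: grip=w[5]
        n=w[4] if len(w)>4 and w[4] else 0
        if not n:
            n=1
            while True:
                wt=prof(n)
                if L*wt.max()<=vmax and A*wt.max()<=0.11: break
                n+=1
        wt=prof(n); c=0
        for k in range(n):
            c+=wt[k]; s=R.T@(p0+D*c-p)*100
            rows.append([round(float(v),2 if L<3 else 1)+0. for v in s]+[round(float(v),3)+0. for v in rv*wt[k]]+[grip])
            p=p+R@(np.array(rows[-1][:3])/100); R=R@Ro.from_rotvec(rows[-1][3:6]).as_matrix()
    print(len(rows)); print(json.dumps(rows).replace(' ','').replace('0.0,','0,'))
    return rows
def prof(n):
    w=np.ones(n)
    if n>=4:
        w[0]=.6; w[-1]=.15; w[-2]=.4; w[-3]=.75
    return w/w.sum()
E
python3 - <<'E'
from h import *
plan2([(0.632,0.202,0.06,88)],0.3)
E
```

```text
10
[[1.2,0.4,1.3,0,0,0.014,0.3],[2.1,0.7,2.1,0,0,0.023,0.3],[2.0,0.6,2.2,0,0,0.023,0.3],[2.1,0.6,2.1,0,0,0.023,0.3],[2.1,0.5,2.1,0,0,0.023,0.3],[2.1,0.5,2.2,0,0,0.023,0.3],[2.1,0.4,2.1,0,0,0.023,0.3],[1.5,0.3,1.6,0,0,0.017,0.3],[0.9,0.1,0.9,0,0,0.009,0.3],[0.3,0.1,0.3,0,0,0.003,0.3]]
```

{"api": "apply_moves", "payload": {
  "motion": [
    [1.2,0.4,1.3,0,0,0.014,0.3],
    [2.1,0.7,2.1,0,0,0.023,0.3],
    [2.0,0.6,2.2,0,0,0.023,0.3],
    [2.1,0.6,2.1,0,0,0.023,0.3],
    [2.1,0.5,2.1,0,0,0.023,0.3],
    [2.1,0.5,2.2,0,0,0.023,0.3],
    [2.1,0.4,2.1,0,0,0.023,0.3],
    [1.5,0.3,1.6,0,0,0.017,0.3],
    [0.9,0.1,0.9,0,0,0.009,0.3],
    [0.3,0.1,0.3,0,0,0.003,0.3],
    [0,0,0,0,0,0,0.3],
    [0,0,0,0,0,0,0.3]
  ]
}}

```text
time: 3.47
tcp_pos: [0.642, 0.1773, 0.0562]
tool_rot: [[0.084, 0.996, 0.012], [0.996, -0.084, -0.019], [-0.018, 0.014, -1.0]]
ft_force: [-0.8, 0.6, 0.6]
grip_width: 0.0557
```

```bash
python3 w.py w3.png
```

```text
t 3.47 tcp [642.  177.3  56.2] yaw 85.16 tilt [ 0.012 -0.019] q7 -0.64 F [-0.8  0.6  0.6] w 55.7
[]
[444.6 167.   54.5  15.7  67.1] [  7.4764 300.4335]
[542.3 200.7 129.1  31.5  77. ] [142.3204 228.537 ]
[633.6 203.2 128.2  29.1  87.9] [299.8936 209.6275]
[598.6 300.7  40.2  30.  -82. ] [208.0669  37.1004]
[496.4 311.1  43.9  33.5 -82.2] [23.4916 47.4545]
```

View pics/w3.png

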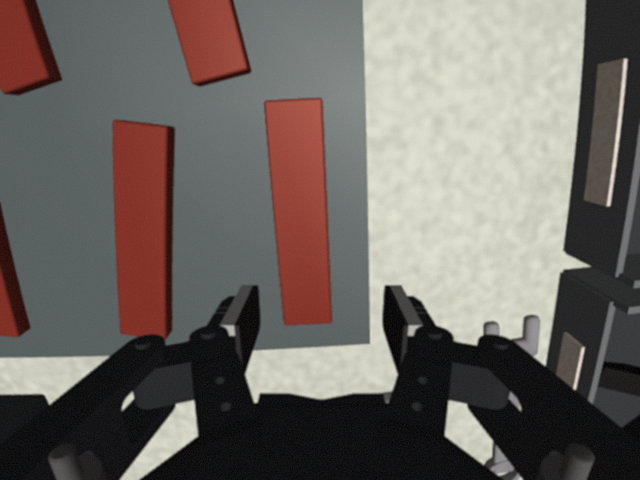

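```bash
cat > g.py <<'E'
from h import *
# usage: g.py grip x y z yaw [x y z yaw ...]
a=list(map(float,sys.argv[2:])); st()
plan2([(a[i]/1000,a[i+1]/1000,a[i+2]/1000,a[i+3]) for i in range(0,len(a),4)],float(sys.argv[1]))
E
python3 g.py 0.3 633.5 203 35 87.9
```

```text
t 3.52 tcp [642.3 176.9  56.6] yaw 85.12 tilt [ 0.013 -0.02 ] q7 -0.64 F [-0.7 -0.3  0.7] w 55.3
2
[[1.3,-0.6,1.0,0.007,0.009,-0.024,0.3],[1.3,-0.5,1.1,0.007,0.009,-0.024,0.3]]
```

{"api": "apply_moves", "payload": {
  "motion": [
    [0.9,-0.4,0.7,0.004,0.006,-0.016,0.3],
    [0.9,-0.4,0.7,0.004,0.006,-0.016,0.3],
    [0.6,-0.2,0.5,0.004,0.004,-0.012,0.3],
    [0.2,-0.1,0.2,0,0,-0.004,0.3],
    [0,0,0,0,0,0,0.3],
    [0,0,0,0,0,0,0.3]
  ]
}}

```text
time: 4.02
tcp_pos: [0.6345, 0.2025, 0.0366]
tool_rot: [[0.036, 0.999, 0.006], [0.999, -0.036, -0.001], [-0.001, 0.006, -1.0]]
ft_force: [-1.0, 0.9, 1.2]
grip_width: 0.0557
```

```bash
python3 g.py 0.3 633.5 203 5 87.9
```

```text
t 4.02 tcp [634.5 202.5  36.6] yaw 87.94 tilt [ 0.006 -0.001] q7 -0.62 F [-1.   0.9  1.2] w 55.7
1
[[0.1,-0.1,3.2,0.006,0.001,0.001,0.3]]
```

{"api": "apply_moves", "payload": {
  "motion": [
    [0,-0.1,1.1,0.003,0,0,0.3],
    [0,0,1.0,0.003,0,0,0.3],
    [0,0,0.7,0,0,0,0.3],
    [0,0,0.3,0,0,0,0.3],
    [0,0,0,0,0,0,0.3],
    [0,0,0,0,0,0,0.3]
  ],
  "force": 40
}}

```text
time: 4.52
tcp_pos: [0.6334, 0.2015, 0.0013]
tool_rot: [[0.037, 0.999, -0.002], [0.999, -0.037, -0.002], [-0.002, -0.002, -1.0]]
ft_force: [-0.1, 0.0, 0.3]
grip_width: 0.0555
```

{"api": "apply_moves", "payload": {
  "motion": [
    [0.1,0,-0.3,0,0,0,0.3],
    [0,0,0,0,0,0,0.3],
    [0,0,0,0,0,0,-0.3],
    [0,0,0,0,0,0,-0.3],
    [0,0,0,0,0,0,-0.6],
    [0,0,0,0,0,0,-0.6],
    [0,0,0,0,0,0,-0.6],
    [0,0,0,0,0,0,-0.6]
  ],
  "force": 40
}}

```text
time: 5.18
tcp_pos: [0.6344, 0.2028, 0.0062]
tool_rot: [[0.037, 0.999, 0.0], [0.999, -0.037, -0.002], [-0.002, 0.0, -1.0]]
ft_force: [-0.7, 0.3, -1.0]
grip_width: 0.0285
```

```bash
python3 w.py w4.png
```

```text
t 5.18 tcp [634.4 202.8   6.2] yaw 87.87 tilt [ 0.    -0.002] q7 -0.64 F [-0.7  0.3 -1. ] w 28.5
[]
[545.3 210.1 112.5  33.2  77. ] [119.6352 269.0819]
[634.8 210.  115.3  29.8  88. ] [320.6835 271.6069]
[517.3 302.1  24.8  10.   77.1] [ 7.3854 81.5268]
[598.3 303.6  45.6  30.1 -81.9] [210.6121  58.4307]
```

View pics/w4.png

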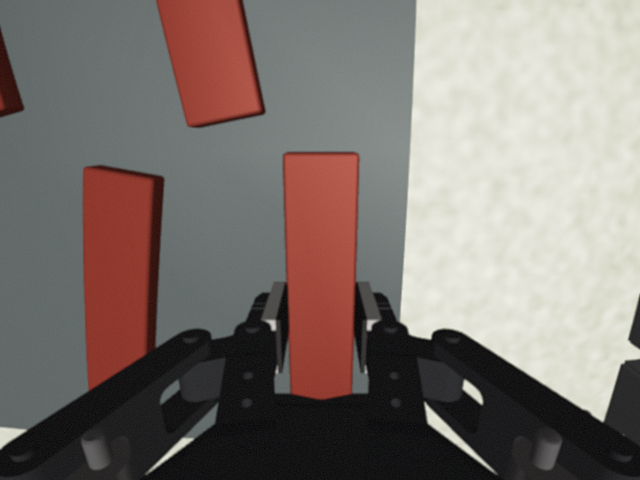

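```bash
python3 g.py -0.6 634 203 90 88 626.2 -45.9 80 4.65
```

```text
t 5.23 tcp [634.4 202.8   6.2] yaw 87.87 tilt [ 0.    -0.002] q7 -0.64 F [ 0.8  0.5 -1.4] w 28.8
19
[[0,0,-2.8,0,0.001,-0.001,-0.6],[0,0,-2.8,0,0.001,-0.001,-0.6],[0,0,-2.8,0,0.001,-0.001,-0.6],[-1.1,0,0,0,0,0.063,-0.6],[-1.8,0.1,0.1,0,0,0.105,-0.6],[-1.7,0.3,0.1,0,0,0.105,-0.6],[-1.7,0.5,0.1,0,0,0.105,-0.6],[-1.7,0.7,0,0,0,0.105,-0.6],[-1.6,0.8,0.1,0,0,0.105,-0.6],[-1.5,1.0,0.1,0,0,0.105,-0.6],[-1.4,1.1,0,0,0,0.105,-0.6],[-1.2,1.3,0.1,0,0,0.105,-0.6],[-1.1,1.4,0.1,0,0,0.105,-0.6],[-1.0,1.5,0.1,0,0,0.105,-0.6],[-0.7,1.6,0,0,0,0.105,-0.6],[-0.7,1.7,0.1,0,0,0.105,-0.6],[-0.3,1.3,0,0,0,0.079,-0.6],[-0.1,0.7,0.1,0,0,0.042,-0.6],[0,0.3,0,0,0,0.016,-0.6]]
```

{"api": "apply_moves", "payload": {
  "motion": [
    [0,0,-2.5,0,0,0,-0.6],
    [0,0,-2.8,0,0,0,-0.6],
    [0,0,-2.8,0,0,0,-0.6],
    [-1.1,0,0,0,0,0.063,-0.6],
    [-1.8,0.1,0,0,0,0.1,-0.6],
    [-1.7,0.3,0,0,0,0.1,-0.6],
    [-1.7,0.5,0,0,0,0.1,-0.6],
    [-1.7,0.7,0,0,0,0.1,-0.6],
    [-1.6,0.8,0,0,0,0.1,-0.6],
    [-1.5,1.0,0,0,0,0.1,-0.6],
    [-1.4,1.1,0,0,0,0.1,-0.6],
    [-1.2,1.3,0,0,0,0.1,-0.6],
    [-1.1,1.4,0,0,0,0.1,-0.6],
    [-1.0,1.5,0,0,0,0.1,-0.6],
    [-0.7,1.6,0,0,0,0.1,-0.6],
    [-0.7,1.7,0,0,0,0.1,-0.6],
    [-0.3,1.3,0,0,0,0.07,-0.6],
    [-0.1,0.7,0,0,0,0.04,-0.6],
    [0,0.3,0,0,0,0.016,-0.6],
    [0,0,0,0,0,0,-0.6]
  ]
}}

```text
time: 6.9
tcp_pos: [0.6226, -0.0555, 0.0879]
tool_rot: [[0.997, 0.079, -0.007], [0.079, -0.997, -0.0], [-0.007, -0.0, -1.0]]
ft_force: [0.0, 0.2, -0.6]
grip_width: 0.0288
```

```bash
python3 w.py w5.png;python3 g.py -0.6 626.2 -45.9 60 4.65
```

```text
t 6.9 tcp [622.6 -55.5  87.9] yaw 4.55 tilt [-0.007 -0.   ] q7 -1.53 F [ 0.   0.2 -0.6] w 28.8
[[ 657.8124   28.7638 1374.    ]
 [ 587.1007   23.0845 1168.    ]]
[434.3 197.1  36.9  34.9 -16.4] [ 14.1919 424.798 ]
[534.1 161.   53.   31.5  77.1] [ 30.7219 335.9037]
[ 619.2 -254.1  126.2   26.6   66.3] [588.8157 275.6109]
[592.6 -59.  185.8  48.    4.6] [320.9459 271.382 ]
t 6.95 tcp [622.5 -54.9  87.8] yaw 4.64 tilt [-0.007  0.   ] q7 -1.53 F [-0.1 -0.6 -1.4] w 28.7
1
[[0.46,-0.87,2.78,-0.001,0.007,0,-0.6]]
```

View pics/w5.png

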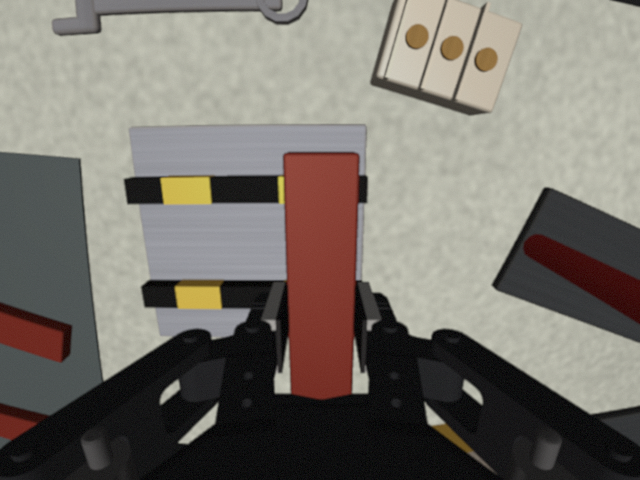

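{"api": "apply_moves", "payload": {
  "motion": [
    [0.2,-0.4,1.2,0,0.003,0,-0.6],
    [0.2,-0.4,1.3,0,0.003,0,-0.6],
    [0.1,-0.2,0.8,0,0,0,-0.6],
    [0,0,0.3,0,0,0,-0.6],
    [0,0,0,0,0,0,-0.6],
    [0,0,0,0,0,0,-0.6]
  ]
}}

```text
time: 7.45
tcp_pos: [0.6274, -0.0383, 0.0512]
tool_rot: [[0.996, 0.094, 0.0], [0.094, -0.996, 0.004], [0.001, -0.004, -1.0]]
ft_force: [-1.0, -0.0, -0.9]
grip_width: 0.0285
```

```bash
python3 g.py -0.6 627.2 -45.8 29.2 4.65
```

```text
t 7.45 tcp [627.4 -38.3  51.2] yaw 5.37 tilt [0.    0.004] q7 -1.55 F [-1.  -0.  -0.9] w 28.5
1
[[-0.09,0.75,2.2,-0.004,-0.001,0.013,-0.6]]
```

{"api": "apply_moves", "payload": {
  "motion": [
    [0,0.4,0.4,-0.003,0,0.008,-0.6],
    [0,0.2,0.3,0,0,0.005,-0.6],
    [0,0,0.2,0,0,0,-0.6],
    [0,0,0,0,0,0,-0.6],
    [0,0,0,0,0,0,-0.6]
  ]
}}

```text
time: 7.87
tcp_pos: [0.6289, -0.0455, 0.043]
tool_rot: [[0.997, 0.079, 0.003], [0.079, -0.997, -0.0], [0.003, 0.0, -1.0]]
ft_force: [0.0, -0.9, -1.0]
grip_width: 0.0286
```

```bash
python3 g.py -0.6 627.2 -45.8 29.2 4.65
```

```text
t 7.87 tcp [628.9 -45.5  43. ] yaw 4.55 tilt [ 0.003 -0.   ] q7 -1.55 F [ 0.  -0.9 -1. ] w 28.6
1
[[-0.18,0.02,1.38,0,-0.003,-0.002,-0.6]]
```

{"api": "apply_moves", "payload": {
  "motion": [
    [-0.1,0,0.5,0,-0.002,0,-0.6],
    [-0.1,0,0.4,0,0,0,-0.6],
    [0,0,0.2,0,0,0,-0.6],
    [0,0,0,0,0,0,-0.6],
    [0,0,0,0,0,0,-0.6],
    [0,0,0,0,0,0,-0.6]
  ]
}}

```text
time: 8.37
tcp_pos: [0.6267, -0.046, 0.0309]
tool_rot: [[0.997, 0.079, 0.001], [0.079, -0.997, -0.0], [0.001, 0.0, -1.0]]
ft_force: [0.3, -0.3, -0.9]
grip_width: 0.0287
```

```bash
python3 g.py -0.6 627.2 -45.8 28.2 4.65
```

```text
t 8.37 tcp [626.7 -46.   30.9] yaw 4.53 tilt [ 0.001 -0.   ] q7 -1.55 F [ 0.3 -0.3 -0.9] w 28.7
1
[[0.05,-0.02,0.27,0,-0.001,-0.002,-0.6]]
```

{"api": "apply_moves", "payload": {
  "motion": [
    [0.05,0,0.15,0,0,-0.002,-0.6],
    [0,0,0.1,0,0,0,-0.6],
    [0,0,0,0,0,0,-0.6],
    [0,0,0,0,0,0,-0.6],
    [0,0,0,0,0,0,0.1],
    [0,0,0,0,0,0,0.1],
    [0,0,0,0,0,0,0.1],
    [0,0,0,0,0,0,0.1]
  ]
}}

```text
time: 9.03
tcp_pos: [0.6282, -0.0457, 0.0293]
tool_rot: [[0.997, 0.081, 0.003], [0.081, -0.997, -0.0], [0.003, 0.001, -1.0]]
ft_force: [-0.2, 0.1, -0.4]
grip_width: 0.0473
```

```bash
python3 w.py w6.png
```

```text
t 9.03 tcp [628.2 -45.7  29.3] yaw 4.67 tilt [ 0.003 -0.   ] q7 -1.55 F [-0.2  0.1 -0.4] w 47.3
[[ 658.0579   28.8676 2452.    ]]
[529.9 140.1  32.3  11.2 -15.2] [  7.4712 404.7596]
[ 633.  -212.4   41.8   18.4   65.8] [621.5435 298.9638]
[625.8 -46.9 133.8  34.8   4.8] [320.9504 272.5802]
```

View pics/w6.png

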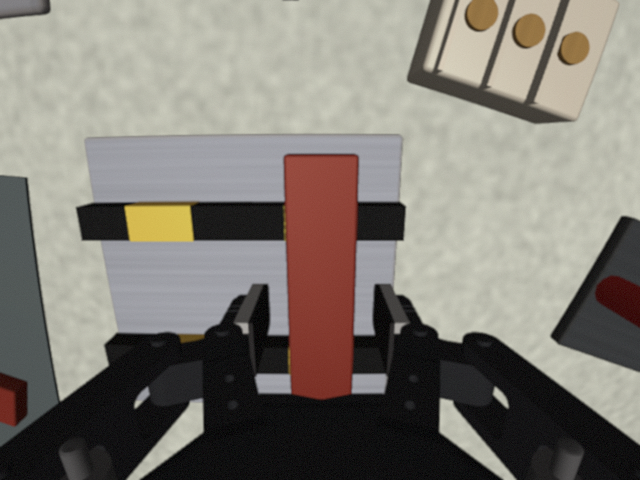

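```bash
python3 g.py 0.3 628 -45.7 90 4.65 542.3 200.7 70 77
```

```text
t 9.08 tcp [628.3 -45.7  29.4] yaw 4.67 tilt [ 0.003 -0.   ] q7 -1.55 F [-0.4 -0.4 -0.2] w 47.4
16
[[0,0,-3.0,0,-0.001,0,0.3],[0,0,-3.1,0,-0.001,0,0.3],[-0.3,-1.3,0.1,0,0,-0.064,0.3],[-0.4,-2.1,0.2,0,0,-0.106,0.3],[-0.2,-2.2,0.1,0,0,-0.106,0.3],[0,-2.2,0.2,0,0,-0.106,0.3],[0.3,-2.2,0.2,0,0,-0.106,0.3],[0.5,-2.1,0.1,0,0,-0.106,0.3],[0.7,-2.1,0.2,0,0,-0.106,0.3],[1.0,-2.0,0.2,0,0,-0.106,0.3],[1.1,-1.8,0.2,0,0,-0.106,0.3],[1.4,-1.8,0.1,0,0,-0.106,0.3],[1.5,-1.5,0.2,0,0,-0.106,0.3],[1.3,-1.1,0.1,0,0,-0.08,0.3],[0.7,-0.5,0.1,0,0,-0.042,0.3],[0.2,-0.2,0,0,0,-0.016,0.3]]
```

{"api": "apply_moves", "payload": {
  "motion": [
    [0,0,-1.5,0,0,0,0.1],
    [0,0,-2.5,0,0,0,0.1],
    [0,0,-2,0,0,0,0.3],
    [-0.3,-1.3,0,0,0,-0.064,0.3],
    [-0.4,-2.1,0,0,0,-0.106,0.3],
    [-0.2,-2.2,0,0,0,-0.106,0.3],
    [0,-2.2,0,0,0,-0.106,0.3],
    [0.3,-2.2,0,0,0,-0.106,0.3],
    [0.5,-2.1,0,0,0,-0.106,0.3],
    [0.7,-2.1,0,0,0,-0.106,0.3],
    [1.0,-2.0,0.2,0,0,-0.106,0.3],
    [1.1,-1.8,0.2,0,0,-0.106,0.3],
    [1.4,-1.8,0.1,0,0,-0.106,0.3],
    [1.5,-1.5,0.2,0,0,-0.1,0.3],
    [1.3,-1.1,0.1,0,0,-0.07,0.3],
    [0.7,-0.5,0.1,0,0,-0.04,0.3],
    [0.2,-0.2,0,0,0,-0.01,0.3],
    [0,0,0,0,0,0,0.3],
    [0,0,0,0,0,0,0.3],
    [0,0,0,0,0,0,0.3]
  ]
}}

```text
time: 10.75
tcp_pos: [0.5362, 0.2043, 0.0849]
tool_rot: [[0.2, 0.98, 0.01], [0.98, -0.2, -0.004], [-0.001, 0.011, -1.0]]
ft_force: [0.0, -0.2, 0.1]
grip_width: 0.0554
```

```bash
python3 w.py w7.png; python3 - <<'E'
from h import *
s,img=slats('top')
cv2.imwrite('pics/t7.png',img[:,:,::-1])
for r in s: print(np.round(r[:5],1),r[5])
p=optics.camera_params('top')
W=[r for r in s if abs(r[0]-620)<40 and abs(r[1]+40)<50]
print('on rack', [ (unproj('top',r[5],0.036,p)[0]*1000).round(1) for r in W])
E
python3 g.py 0.3 541 200.5 40 77
```

```text
t 10.75 tcp [536.2 204.3  84.9] yaw 78.46 tilt [ 0.01  -0.004] q7 -0.82 F [ 0.  -0.2  0.1] w 55.4
[]
[435.6 212.9 120.5  33.6  82.5] [167.5099 256.1955]
[540.3 201.1 128.6  29.1  77.1] [326.5813 244.0824]
[594.7 314.6  66.6  30.1 -81.9] [379.2334  52.2776]
[491.2 330.2  82.5  30.1 -81.8] [198.5782  63.0196]
[399.5 337.1 101.9  35.4  76.7] [54.4135 84.6427]
[ 310.6 -313.5   95.4   22.7  -87. ] [448.8022 328.6703]
[397.4 349.8 129.2  28.6  77. ] [172.5484 286.4355]
[482.8 370.5  93.3  29.4 -82.2] [164.2391 251.25  ]
[ 632.6 -328.4  218.8   19.4   74. ] [454.5225 196.7753]
[632.1 -49.  130.8  30.    4.3] [340.968 194.24 ]
on rack [array([627.1, -47.7,  36. ])]
t 10.85 tcp [536.3 204.   84.8] yaw 78.45 tilt [ 0.01  -0.004] q7 -0.82 F [-0.8  0.1  0.3] w 55.4
2
[[-0.1,0.2,2.2,0.005,0.001,0.013,0.3],[-0.1,0.3,2.3,0.005,0.001,0.013,0.3]]
```

View pics/w7.png

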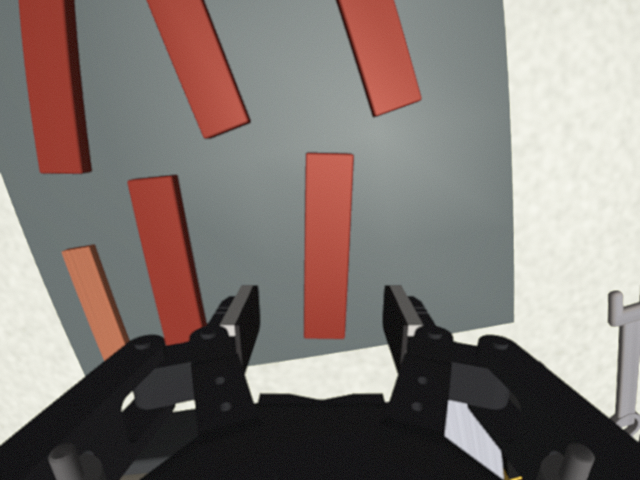

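View pics/t7.png

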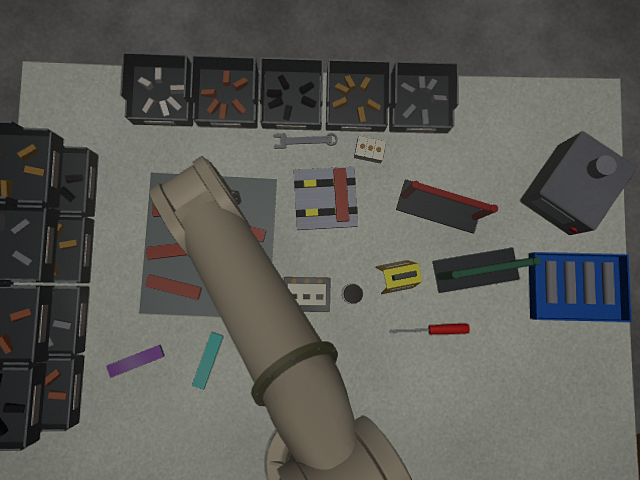

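{"api": "apply_moves", "payload": {
  "motion": [
    [-0.1,0.2,1.3,0.004,0,0.008,0.3],
    [-0.1,0.1,1.5,0.004,0,0.008,0.3],
    [0,0,1.0,0,0,0.006,0.3],
    [0,0,0.4,0,0,0,0.3],
    [0,0,0,0,0,0,0.3],
    [0,0,0,0,0,0,0.3],
    [0,0,0,0,0,0,0.3]
  ]
}}

```text
time: 11.43
tcp_pos: [0.5395, 0.1971, 0.0359]
tool_rot: [[0.231, 0.973, -0.002], [0.973, -0.231, -0.004], [-0.004, -0.001, -1.0]]
ft_force: [-0.6, 0.2, 0.5]
grip_width: 0.0557
```

```bash
python3 w.py w8.png;python3 g.py 0.3 540.3 201.1 6 77
```

```text
t 11.43 tcp [539.5 197.1  35.9] yaw 76.67 tilt [-0.002 -0.004] q7 -0.86 F [-0.6  0.2  0.5] w 55.7
[]
[438.1 225.6  94.3  34.6  83. ] [120.6562 262.9663]
[540.4 201.2 128.3  29.1  77.1] [320.1111 256.8113]
[416.2 320.3  80.8  15.   65.3] [ 6.1291 99.5879]
[596.4 301.5  41.1  30.3 -81.8] [388.718   38.7803]
[493.4 319.3  62.2  31.  -81.8] [157.8263  59.0026]
t 11.48 tcp [539.6 197.2  36.1] yaw 76.67 tilt [-0.001 -0.004] q7 -0.86 F [ 0.3 -0.2  0.1] w 55.6
1
[[0.4,0,3.0,0,0.004,-0.006,0.3]]
```

{"api": "apply_moves", "payload": {
  "motion": [
    [0.2,0,0.9,0,0.002,-0.003,0.3],
    [0.1,0,0.9,0,0,-0.002,0.3],
    [0,0,0.6,0,0,0,0.3],
    [0,0,0.2,0,0,0,0.3],
    [0,0,0,0,0,0,0.3],
    [0,0,0,0,0,0,0.3],
    [0,0,0,0,0,0,-0.6],
    [0,0,0,0,0,0,-0.6],
    [0,0,0,0,0,0,-0.6],
    [0,0,0,0,0,0,-0.6],
    [0,0,0,0,0,0,-0.6]
  ]
}}

```text
time: 12.4
tcp_pos: [0.5413, 0.2014, 0.0091]
tool_rot: [[0.224, 0.975, 0.002], [0.975, -0.224, -0.001], [-0.0, 0.002, -1.0]]
ft_force: [-0.1, 0.1, -1.3]
grip_width: 0.0284
```

```bash
python3 g.py -0.6 540 201 90 77 621 26.2 80 4.65
```

```text
t 12.4 tcp [541.3 201.4   9.1] yaw 77.05 tilt [ 0.002 -0.001] q7 -0.87 F [-0.1  0.1 -1.3] w 28.4
17
[[0,0,-2.7,0.001,0,0,-0.6],[0,-0.1,-2.7,0.001,0,0,-0.6],[-0.1,0,-2.7,0.001,0,0,-0.6],[-0.8,0.6,0.1,0,0,0.064,-0.6],[-1.2,1.1,0,0,0,0.106,-0.6],[-1.1,1.2,0.1,0,0,0.106,-0.6],[-0.9,1.3,0.1,0,0,0.106,-0.6],[-0.9,1.4,0.1,0,0,0.106,-0.6],[-0.6,1.4,0.1,0,0,0.106,-0.6],[-0.5,1.6,0.1,0,0,0.106,-0.6],[-0.4,1.5,0,0,0,0.106,-0.6],[-0.1,1.7,0.1,0,0,0.106,-0.6],[0,1.6,0.1,0,0,0.106,-0.6],[0.1,1.6,0.1,0,0,0.106,-0.6],[0.3,1.2,0.1,0,0,0.08,-0.6],[0.2,0.6,0,0,0,0.042,-0.6],[0.1,0.2,0,0,0,0.016,-0.6]]
```

{"api": "apply_moves", "payload": {
  "motion": [
    [0,0,0,0,0,0,0],
    [0,0,0,0,0,0,0],
    [0,0,0.3,0,0,0,0],
    [0,0,0.1,0,0,0,0],
    [0,0,0,0,0,0,0],
    [0,0,0,0,0,0,-0.6],
    [0,0,0,0,0,0,-0.6],
    [0,0,0,0,0,0,-0.6],
    [0,0,0,0,0,0,-0.6]
  ]
}}

```text
time: 13.15
tcp_pos: [0.5418, 0.2016, 0.0052]
tool_rot: [[0.224, 0.975, 0.003], [0.975, -0.224, -0.0], [0.0, 0.003, -1.0]]
ft_force: [-0.3, -0.6, 0.2]
grip_width: 0.0288
```

{"api": "apply_moves", "payload": {
  "motion": [
    [0,0,-2.3,0,0,0,-0.6],
    [0,0,-2.7,0,0,0,-0.6],
    [0,0,-2.7,0,0,0,-0.6],
    [-0.8,0.6,0,0,0,0.064,-0.6],
    [-1.2,1.1,0,0,0,0.1,-0.6],
    [-1.1,1.2,0,0,0,0.1,-0.6],
    [-0.9,1.3,0,0,0,0.1,-0.6],
    [-0.9,1.4,0,0,0,0.1,-0.6],
    [-0.6,1.4,0,0,0,0.1,-0.6],
    [-0.5,1.5,0,0,0,0.1,-0.6],
    [-0.4,1.5,0,0,0,0.1,-0.6],
    [-0.1,1.6,0,0,0,0.1,-0.6],
    [0,1.6,0,0,0,0.1,-0.6],
    [0.1,1.4,0,0,0,0.1,-0.6],
    [0.3,1,0,0,0,0.08,-0.6],
    [0.2,0.5,0,0,0,0.04,-0.6],
    [0.1,0.2,0,0,0,0.016,-0.6],
    [0,0,0,0,0,0,-0.6],
    [0,0,0,0,0,0,-0.6],
    [0,0,0,0,0,0,-0.6]
  ]
}}

```text
time: 14.82
tcp_pos: [0.6203, 0.0278, 0.0808]
tool_rot: [[0.996, 0.092, -0.007], [0.092, -0.996, -0.001], [-0.007, 0.0, -1.0]]
ft_force: [-0.7, -0.4, -1.5]
grip_width: 0.0286
```

```bash
python3 w.py w9.png;python3 g.py -0.6 621 26.2 45 4.65
```

```text
t 14.82 tcp [620.3  27.8  80.8] yaw 5.29 tilt [-0.007 -0.001] q7 -1.66 F [-0.7 -0.4 -1.5] w 28.6
[]
[592.7  24.2 178.   46.9   5.2] [320.8198 273.4959]
[628.3 -54.8 130.4  34.7   4.7] [446.2983 241.1073]
t 14.87 tcp [620.2  28.1  80.8] yaw 5.31 tilt [-0.007 -0.001] q7 -1.66 F [ 0.4 -0.1 -1.2] w 29.2
2
[[0,0.1,1.8,0,0.004,0.006,-0.6],[0.1,0.1,1.8,0,0.004,0.006,-0.6]]
```

View pics/w9.png

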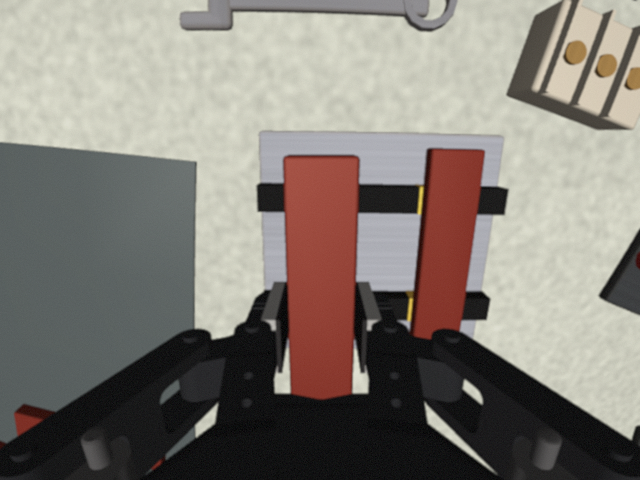

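{"api": "apply_moves", "payload": {
  "motion": [
    [0,0.1,1.0,0,0.004,0.004,-0.6],
    [0.05,0,1.1,0,0.003,0.004,-0.6],
    [0,0,0.7,0,0,0.002,-0.6],
    [0,0,0.3,0,0,0,-0.6],
    [0,0,0,0,0,0,-0.6],
    [0,0,0,0,0,0,-0.6],
    [0,0,0,0,0,0,-0.6]
  ]
}}

```text
time: 15.45
tcp_pos: [0.619, 0.0295, 0.0449]
tool_rot: [[0.996, 0.087, -0.002], [0.087, -0.996, 0.001], [-0.002, -0.001, -1.0]]
ft_force: [0.6, -0.3, -0.5]
grip_width: 0.0289
```

```bash
python3 g.py -0.6 621 26.8 30 4.65
```

```text
t 15.45 tcp [619.   29.5  44.9] yaw 4.99 tilt [-0.002  0.001] q7 -1.67 F [ 0.6 -0.3 -0.5] w 28.9
1
[[0.18,0.28,1.49,-0.001,0.002,0.006,-0.6]]
```

{"api": "apply_moves", "payload": {
  "motion": [
    [0.1,0.1,0.5,0,0.002,0.004,-0.6],
    [0.1,0.1,0.4,0,0,0.002,-0.6],
    [0,0.1,0.2,0,0,0,-0.6],
    [0,0,0,0,0,0,-0.6],
    [0,0,0,0,0,0,-0.6],
    [0,0,0,0,0,0,-0.6]
  ]
}}

```text
time: 15.95
tcp_pos: [0.6223, 0.0261, 0.0337]
tool_rot: [[0.997, 0.08, 0.002], [0.08, -0.997, 0.001], [0.002, -0.001, -1.0]]
ft_force: [0.6, 0.5, 0.0]
grip_width: 0.0289
```

```bash
python3 g.py -0.6 621 26.8 27.7 4.65
```

```text
t 15.95 tcp [622.3  26.1  33.7] yaw 4.58 tilt [0.002 0.001] q7 -1.67 F [0.6 0.5 0. ] w 28.9
1
[[-0.13,-0.08,0.6,-0.001,-0.002,-0.001,-0.6]]
```

{"api": "apply_moves", "payload": {
  "motion": [
    [-0.1,-0.05,0.3,0,-0.002,0,-0.6],
    [0,0,0.2,0,0,0,-0.6],
    [0,0,0.1,0,0,0,-0.6],
    [0,0,0,0,0,0,-0.6],
    [0,0,0,0,0,0,-0.6],
    [0,0,0,0,0,0,-0.6]
  ]
}}

```text
time: 16.45
tcp_pos: [0.6214, 0.0267, 0.0274]
tool_rot: [[0.997, 0.08, 0.0], [0.08, -0.997, 0.001], [0.0, -0.001, -1.0]]
ft_force: [0.3, 0.0, -1.1]
grip_width: 0.0286
```

```bash
python3 g.py -0.6 621 26.8 27.7 4.65
```

```text
t 16.45 tcp [621.4  26.7  27.4] yaw 4.59 tilt [0.    0.001] q7 -1.68 F [ 0.3  0.  -1.1] w 28.6
1
[[-0.04,-0.01,-0.03,-0.001,0,-0.001,-0.6]]
```

{"api": "apply_moves", "payload": {
  "motion": [
    [0,0,0,0,0,0,0.1],
    [0,0,0,0,0,0,0.1],
    [0,0,0,0,0,0,0.1],
    [0,0,-1.5,0,0,0,0.1],
    [0,0,-2.5,0,0,0,0.1],
    [0,0,-3,0,0,0,0.3],
    [-0.8,1,-3,0,0,0,0.3],
    [-1.2,1,-3,0,0,0,0.3],
    [-1,1,-2,0,0,0,0.3],
    [-0.5,0.4,-1,0,0,0,0.3],
    [0,0,0,0,0,0,0.3],
    [0,0,0,0,0,0,0.3],
    [0,0,0,0,0,0,0.3]
  ]
}}

```text
time: 17.53
tcp_pos: [0.588, -0.0098, 0.1935]
tool_rot: [[0.997, 0.082, -0.0], [0.082, -0.997, 0.001], [-0.0, -0.001, -1.0]]
ft_force: [0.1, 0.1, 0.3]
grip_width: 0.0555
```

```bash
cat > chk.py <<'E'
from h import *
# chk.py name z cam : slat contour near rack at top z, and plate mask for rack
name,z,cam=sys.argv[1],float(sys.argv[2])/1000,sys.argv[3]
st(); p=optics.camera_params(cam); img=optics.grab_frame(cam); cv2.imwrite('pics/'+name,img[:,:,::-1])
s,_=slats(cam,z,img,200,p)
C=np.array([623.8,-9.7]); a=np.radians(4.65); R=np.array([[np.cos(a),np.sin(a)],[-np.sin(a),np.cos(a)]])
for r in s:
    d=R@(np.array(r[:2])-C)
    if abs(d).max()<90: print('rackframe',d.round(1),np.round(r[2:4],1),round((r[4]-4.65+90)%180-90,1))
E
python3 w.py w10.png; python3 chk.py w11.png 36 wrist
```

```text
t 17.53 tcp [588.   -9.8 193.5] yaw 4.72 tilt [-0.     0.001] q7 -1.58 F [0.1 0.1 0.3] w 55.5
[[ 344.5831 -204.6479  835.    ]]
[395.  319.8  71.6  32.7  76.7] [ 27.4    355.0867]
[434.6 206.3 129.6  32.6  83.5] [114.0508 332.0977]
[494.6 313.3  53.2  30.9 -81.8] [ 18.4634 278.1951]
[ 630.3 -270.8  152.6   30.1   79.6] [582.2641 198.9965]
[598.3 298.6  40.   29.  -82.1] [ 14.9652 183.4   ]
[619.6  27.6 135.8  33.2   4.5] [282.9971 176.1   ]
[627.  -50.1 135.7  32.5   4.6] [365.5556 174.4672]
t 17.58 tcp [587.7  -9.5 192.9] yaw 4.74 tilt [-0.002  0.001] q7 -1.58 F [ 0.5 -0.3 -0.8] w 55.4
rackframe [ 0.9 35.2] [126.2  30.9] -0.3
rackframe [  2.3 -37.7] [126.9  30. ] 0.1
```

View pics/w11.png

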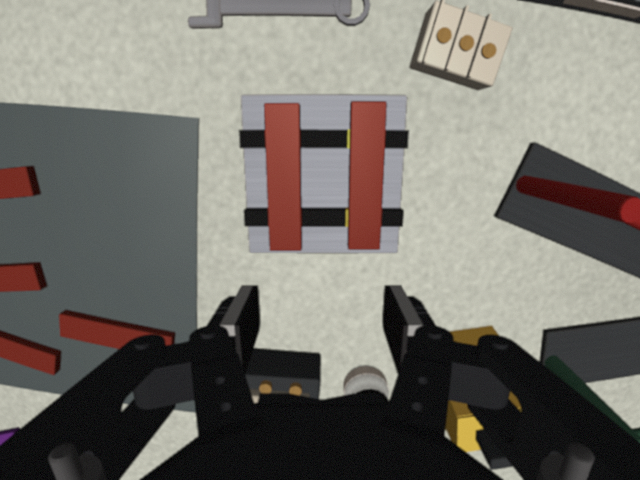

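```bash
python3 g.py 0.2 433 207 80 83
```

```text
t 17.63 tcp [587.5  -9.5 192.6] yaw 4.75 tilt [-0.002  0.001] q7 -1.58 F [-0.6  0.1 -0.2] w 55.2
15
[[-0.6,-1.1,0.5,0,0,-0.064,0.2],[-1.0,-1.8,0.9,0,0,-0.106,0.2],[-0.7,-1.9,0.9,0,0,-0.106,0.2],[-0.5,-2.0,0.9,0,0,-0.106,0.2],[-0.4,-2.0,0.8,0,0,-0.106,0.2],[0,-2.1,0.9,0,0,-0.106,0.2],[0.1,-2.1,0.9,0,0,-0.106,0.2],[0.3,-2.0,0.9,0,0,-0.106,0.2],[0.5,-2.0,0.9,0,0,-0.106,0.2],[0.8,-1.9,0.8,0,0,-0.106,0.2],[1.0,-1.8,0.9,0,0,-0.106,0.2],[1.1,-1.7,0.9,0,0,-0.106,0.2],[1.0,-1.2,0.6,0,0,-0.079,0.2],[0.6,-0.6,0.4,0,0,-0.042,0.2],[0.2,-0.2,0.1,0,0,-0.016,0.2]]
```

{"api": "apply_moves", "payload": {
  "motion": [
    [-0.6,-1.1,0.5,0,0,-0.064,0.2],
    [-1.0,-1.8,0.9,0,0,-0.106,0.2],
    [-0.7,-1.9,0.9,0,0,-0.106,0.2],
    [-0.5,-2.0,0.9,0,0,-0.106,0.2],
    [-0.4,-2.0,0.8,0,0,-0.106,0.2],
    [0,-2.1,0.9,0,0,-0.106,0.2],
    [0.1,-2.1,0.9,0,0,-0.106,0.2],
    [0.3,-2.0,0.9,0,0,-0.106,0.2],
    [0.5,-2.0,0.9,0,0,-0.106,0.2],
    [0.8,-1.9,0.8,0,0,-0.1,0.2],
    [1.0,-1.8,0.8,0,0,-0.1,0.2],
    [1.1,-1.6,0.8,0,0,-0.1,0.2],
    [1.0,-1.1,0.5,0,0,-0.075,0.2],
    [0.6,-0.6,0.3,0,0,-0.04,0.2],
    [0.2,-0.2,0.1,0,0,-0.016,0.2],
    [0,0,0,0,0,0,0.2],
    [0,0,0,0,0,0,0.2],
    [0,0,0,0,0,0,0.2]
  ]
}}

```text
time: 19.13
tcp_pos: [0.4103, 0.2164, 0.0592]
tool_rot: [[0.07, 0.997, -0.039], [0.998, -0.071, -0.0], [-0.003, -0.039, -0.999]]
ft_force: [0.3, -1.3, 0.5]
grip_width: 0.0509
```

```bash
python3 w.py w12.png;python3 g.py 0.2 432.8 207 36 83
```

```text
t 19.13 tcp [410.3 216.4  59.2] yaw 85.96 tilt [-0.039 -0.   ] q7 -0.75 F [ 0.3 -1.3  0.5] w 50.9
[]
[432.4 208.9 128.7  29.6  83.1] [362.344 261.798]
[580.1 313.9  68.2   6.4 -84.3] [635.4841  65.576 ]
[490.2 320.6  62.   30.6 -82. ] [466.4767  59.7479]
[392.4 322.4  70.1  29.6  76.8] [275.5284  68.1366]
t 19.18 tcp [410.5 216.1  59.3] yaw 85.94 tilt [-0.039 -0.   ] q7 -0.75 F [-0.  -1.1  0.6] w 50.9
2
[[-0.4,1.2,1.1,-0.019,0.002,0.026,0.2],[-0.3,1.2,1.2,-0.019,0.002,0.026,0.2]]
```

View pics/w12.png

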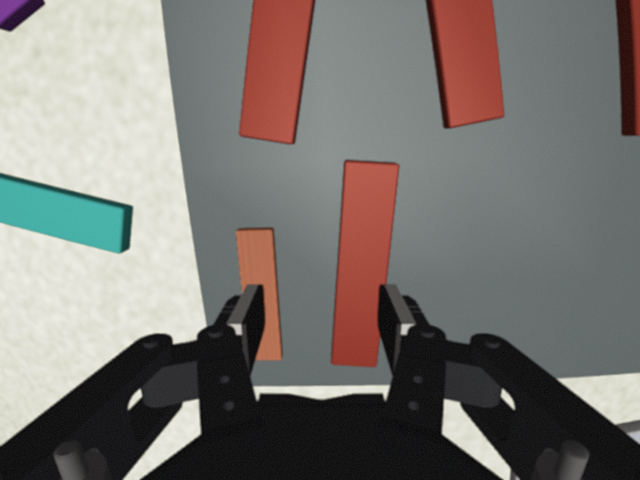

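{"api": "apply_moves", "payload": {
  "motion": [
    [-0.2,0.6,0,-0.013,0,0.015,0.2],
    [-0.2,0.7,0.3,-0.013,0,0.015,0.2],
    [-0.2,0.6,0.3,-0.01,0,0.012,0.2],
    [-0.1,0.2,0.2,-0.002,0,0.004,0.2],
    [0,0,0,0,0,0,0.2],
    [0,0,0,0,0,0,0.2],
    [0,0,0,0,0,0,0.2]
  ]
}}

```text
time: 19.77
tcp_pos: [0.436, 0.2033, 0.0507]
tool_rot: [[0.131, 0.991, 0.006], [0.991, -0.131, -0.005], [-0.004, 0.007, -1.0]]
ft_force: [0.1, 0.1, -1.0]
grip_width: 0.0511
```

```bash
python3 w.py w13.png;python3 g.py 0.2 433 207.5 36 83
```

```text
t 19.77 tcp [436.  203.3  50.7] yaw 82.49 tilt [ 0.006 -0.005] q7 -0.81 F [ 0.1  0.1 -1. ] w 51.1
[]
[432.5 208.7 128.3  28.9  83.1] [312.4132 247.9151]
[592.4 304.3  46.7  36.3 -82. ] [592.1762  41.6799]
[491.4 312.3  46.2  30.7 -82. ] [402.3009  44.3448]
[391.9 316.4  58.5  31.   76.8] [200.3703  61.1243]
t 19.82 tcp [435.9 203.3  50.7] yaw 82.5 tilt [ 0.006 -0.005] q7 -0.81 F [ 0.5 -0.5 -0.5] w 51.1
1
[[0.38,-0.35,1.47,0.007,0.004,-0.009,0.2]]
```

Slat centre (432.5, 208.5). Down about 45 mm in all.

{"api": "apply_moves", "payload": {
  "motion": [
    [0.2,-0.1,0.8,0.004,0.002,-0.005,0.2],
    [0.2,-0.1,1.1,0.002,0.002,-0.003,0.2],
    [0.1,-0.1,0.7,0,0,0,0.2],
    [0,0,0.2,0,0,0,0.2],
    [0,0,0,0,0,0,0.2],
    [0,0,0,0,0,0,0.2]
  ]
}}

```text
time: 20.32
tcp_pos: [0.4321, 0.2098, 0.0189]
tool_rot: [[0.12, 0.993, -0.002], [0.993, -0.12, 0.001], [0.0, -0.002, -1.0]]
ft_force: [0.2, -0.1, 1.1]
grip_width: 0.0511
```

```bash
python3 g.py 0.2 432.5 208.5 5.5 83
```

```text
t 20.32 tcp [432.1 209.8  18.9] yaw 83.11 tilt [-0.002  0.001] q7 -0.83 F [ 0.2 -0.1  1.1] w 51.1
1
[[-0.13,0.06,1.34,-0.002,0,0.002,0.2]]
```

{"api": "apply_moves", "payload": {
  "motion": [
    [-0.1,0.05,0.5,-0.001,0,0,0.2],
    [0,0,0.5,0,0,0,0.2],
    [0,0,0.2,0,0,0,0.2],
    [0,0,0,0,0,0,0.2],
    [0,0,0,0,0,0,0.2],
    [0,0,0,0,0,0,-0.6],
    [0,0,0,0,0,0,-0.6],
    [0,0,0,0,0,0,-0.6],
    [0,0,0,0,0,0,-0.6],
    [0,0,0,0,0,0,-0.6]
  ]
}}

```text
time: 21.15
tcp_pos: [0.4332, 0.2088, 0.0065]
tool_rot: [[0.12, 0.993, 0.001], [0.993, -0.12, 0.001], [0.001, 0.0, -1.0]]
ft_force: [-1.4, 0.4, -1.4]
grip_width: 0.029
```

```bash
python3 g.py -0.6 432.5 208.5 110 83 659.9 -7 110 94.65
```

```text
t 21.15 tcp [433.2 208.8   6.5] yaw 83.1 tilt [0.001 0.001] q7 -0.84 F [-1.4  0.4 -1.4] w 29.0
18
[[0,0,-1.6,0,0,0,-0.6],[0,0,-2.6,0,0,0,-0.6],[0,0,-2.7,0,0,0,-0.6],[0,0,-2.0,0,0,0,-0.6],[0,-0.1,-1.1,0,0,0,-0.6],[0,0,-0.4,0,0,0,-0.6],[-1.1,1.5,0,0,0,-0.012,-0.6],[-2.0,2.6,0,0,0,-0.02,-0.6],[-1.9,2.4,0,0,0,-0.02,-0.6],[-2.0,2.5,0,0,0,-0.02,-0.6],[-2.1,2.4,0,0,0,-0.02,-0.6],[-2.1,2.3,0,0,0,-0.02,-0.6],[-2.2,2.4,0,0,0,-0.02,-0.6],[-2.2,2.2,0,0,0,-0.02,-0.6],[-2.2,2.3,0,0,0,-0.02,-0.6],[-1.8,1.6,0,0,0,-0.015,-0.6],[-0.9,0.9,0,0,0,-0.008,-0.6],[-0.3,0.3,0,0,0,-0.003,-0.6]]
```

{"api": "apply_moves", "payload": {
  "motion": [
    [0,0,-1.6,0,0,0,-0.6],
    [0,0,-2.6,0,0,0,-0.6],
    [0,0,-2.7,0,0,0,-0.6],
    [0,0,-1.6,0,0,0,-0.6],
    [-1.1,1.5,0,0,0,-0.012,-0.6],
    [-2.0,2.5,0,0,0,-0.02,-0.6],
    [-1.9,2.4,0,0,0,-0.02,-0.6],
    [-2.0,2.4,0,0,0,-0.02,-0.6],
    [-2.0,2.4,0,0,0,-0.02,-0.6],
    [-2.0,2.3,0,0,0,-0.02,-0.6],
    [-2.0,2.3,0,0,0,-0.02,-0.6],
    [-2.0,2.2,0,0,0,-0.02,-0.6],
    [-2.0,2.1,0,0,0,-0.02,-0.6],
    [-1.5,1.5,0,0,0,-0.015,-0.6],
    [-0.9,0.8,0,0,0,-0.008,-0.6],
    [-0.3,0.2,0,0,0,0,-0.6],
    [0,0,0,0,0,0,-0.6],
    [0,0,0,0,0,0,-0.6]
  ]
}}

```text
time: 22.65
tcp_pos: [0.66, -0.0042, 0.0914]
tool_rot: [[-0.089, 0.996, -0.005], [0.996, 0.089, -0.002], [-0.002, -0.005, -1.0]]
ft_force: [0.6, 0.5, -0.6]
grip_width: 0.0284
```

```bash
python3 w.py w14.png;python3 g.py -0.6 659.9 -7 60 94.65
```

```text
t 22.65 tcp [660.   -4.2  91.4] yaw 95.13 tilt [-0.005 -0.002] q7 -0.12 F [ 0.6  0.5 -0.6] w 28.4
[[ 461.8708 -141.6983  514.    ]
 [ 410.9951 -183.9047  299.    ]]
[587.9 -60.8  65.5  34.9   5.6] [211.5696 308.8304]
[622.8 -39.7 188.5 141.8 -85.6] [286.758  250.7363]
t 22.7 tcp [659.7  -3.9  91.5] yaw 95.16 tilt [-0.005 -0.002] q7 -0.12 F [ 0.2 -0.5 -1.5] w 28.6
1
[[-0.3,0,3.1,-0.005,0.002,0.009,-0.6]]
```

View pics/w14.png

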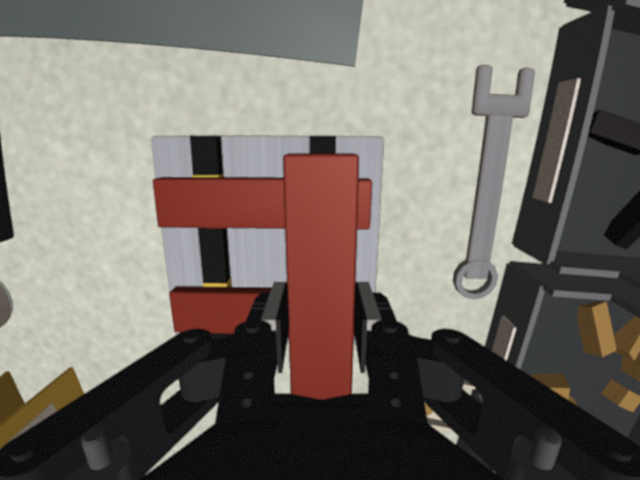

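{"api": "apply_moves", "payload": {
  "motion": [
    [-0.1,0,0.9,-0.003,0.002,0.004,-0.6],
    [-0.1,0,1.0,-0.002,0,0.003,-0.6],
    [-0.05,0,0.7,0,0,0.002,-0.6],
    [0,0,0.2,0,0,0,-0.6],
    [0,0,0,0,0,0,-0.6],
    [0,0,0,0,0,0,-0.6],
    [0,0,0,0,0,0,-0.6]
  ]
}}

```text
time: 23.28
tcp_pos: [0.6566, -0.0012, 0.06]
tool_rot: [[-0.086, 0.996, -0.002], [0.996, 0.086, 0.002], [0.002, -0.002, -1.0]]
ft_force: [0.6, 0.6, -0.7]
grip_width: 0.0287
```

```bash
python3 g.py -0.6 659.7 -7 42 94.65
```

```text
t 23.28 tcp [656.6  -1.2  60. ] yaw 94.96 tilt [-0.002  0.002] q7 -0.14 F [ 0.6  0.6 -0.7] w 28.7
1
[[-0.61,0.26,1.8,-0.002,-0.002,0.005,-0.6]]
```

{"api": "apply_moves", "payload": {
  "motion": [
    [-0.3,0.1,0.3,-0.002,-0.002,0.003,-0.6],
    [-0.2,0.1,0.4,0,0,0.002,-0.6],
    [-0.1,0,0.3,0,0,0,-0.6],
    [0,0,0.1,0,0,0,-0.6],
    [0,0,0,0,0,0,-0.6],
    [0,0,0,0,0,0,-0.6]
  ]
}}

```text
time: 23.78
tcp_pos: [0.6602, -0.008, 0.0488]
tool_rot: [[-0.08, 0.997, 0.002], [0.997, 0.08, -0.0], [-0.0, 0.002, -1.0]]
ft_force: [0.2, -0.7, -1.5]
grip_width: 0.0283
```

```bash
python3 g.py -0.6 659.7 -7 41 94.65
```

```text
t 23.78 tcp [660.2  -8.   48.8] yaw 94.61 tilt [ 0.002 -0.   ] q7 -0.14 F [ 0.2 -0.7 -1.5] w 28.3
1
[[0.11,-0.04,0.78,0.002,0,-0.001,-0.6]]
```

{"api": "apply_moves", "payload": {
  "motion": [
    [0.05,0,0.3,0.001,0,0,-0.6],
    [0.05,0,0.3,0,0,0,-0.6],
    [0,0,0.1,0,0,0,-0.6],
    [0,0,0,0,0,0,-0.6],
    [0,0,0,0,0,0,-0.6],
    [0,0,0,0,0,0,-0.6]
  ]
}}

```text
time: 24.28
tcp_pos: [0.6602, -0.0066, 0.0411]
tool_rot: [[-0.081, 0.997, 0.001], [0.997, 0.081, -0.0], [-0.0, 0.001, -1.0]]
ft_force: [-0.2, -0.2, -2.2]
grip_width: 0.0286
```

```bash
python3 g.py -0.6 659.7 -7 40.5 94.65
```

```text
t 24.28 tcp [660.2  -6.6  41.1] yaw 94.63 tilt [ 0.001 -0.   ] q7 -0.14 F [-0.2 -0.2 -2.2] w 28.6
1
[[-0.04,-0.05,0.06,0.001,0,0,-0.6]]
```

Release, rise, and go towards slat D at (~399, 350, 77°).

{"api": "apply_moves", "payload": {
  "motion": [
    [0,0,0.05,0,0,0,-0.6],
    [0,0,0,0,0,0,0.1],
    [0,0,0,0,0,0,0.1],
    [0,0,0,0,0,0,0.1],
    [0,0,-1.5,0,0,0,0.1],
    [0,0,-2.5,0,0,0,0.1],
    [0,0,-2.5,0,0,0,0.2],
    [0,0,-1.5,0,0,0,0.2],
    [0,0,-0.5,0,0,0,0.2],
    [0,0,0,0,0,0,0.2],
    [0,0,0,0,0,0,0.2]
  ]
}}

```text
time: 25.2
tcp_pos: [0.66, -0.0064, 0.129]
tool_rot: [[-0.081, 0.997, 0.001], [0.997, 0.081, -0.0], [-0.0, 0.001, -1.0]]
ft_force: [0.0, -0.2, -0.6]
grip_width: 0.0511
```

```bash
python3 chk.py w15.png 48 wrist; python3 g.py 0.2 401 350 90 77; python3 - <<'E'
from h import *
s,img=slats('top')
for r in s: print(np.round(r[:5],1))
E
```

```text
t 25.2 tcp [660.   -6.4 129. ] yaw 94.64 tilt [ 0.001 -0.   ] q7 -0.12 F [ 0.  -0.2 -0.6] w 51.1
rackframe [3.2 0.4] [128.6 121.3] -89.1
t 25.25 tcp [659.8  -6.5 128.6] yaw 94.64 tilt [ 0. -0.] q7 -0.12 F [ 0.7  0.9 -0.4] w 51.3
16
[[1.6,-1.0,0.2,0,0,0.013,0.2],[2.7,-1.7,0.2,0,0,0.022,0.2],[2.7,-1.7,0.3,0,0,0.022,0.2],[2.6,-1.8,0.3,0,0,0.022,0.2],[2.5,-1.9,0.3,0,0,0.022,0.2],[2.6,-1.9,0.3,0,0,0.022,0.2],[2.4,-2.0,0.2,0,0,0.022,0.2],[2.5,-2.0,0.3,0,0,0.022,0.2],[2.4,-2.1,0.3,0,0,0.022,0.2],[2.3,-2.1,0.3,0,0,0.022,0.2],[2.3,-2.2,0.2,0,0,0.022,0.2],[2.3,-2.2,0.3,0,0,0.022,0.2],[2.2,-2.3,0.3,0,0,0.022,0.2],[1.6,-1.7,0.2,0,0,0.017,0.2],[0.9,-1.0,0.1,0,0,0.009,0.2],[0.3,-0.3,0.1,0,0,0.003,0.2]]
[ 310.6 -313.6   95.5   22.7  -87. ]
[397.4 349.8 129.2  28.6  77. ]
[485.4 352.7 129.1  29.5 -81.9]
[589.9 344.5 129.4  29.  -81.7]
[602.7  22.9  87.2  29.    5.7]
[ 632.7 -328.4  218.8   19.3   74. ]
[668.9  34.7  46.7  41.  -84.7]
```

View pics/w15.png

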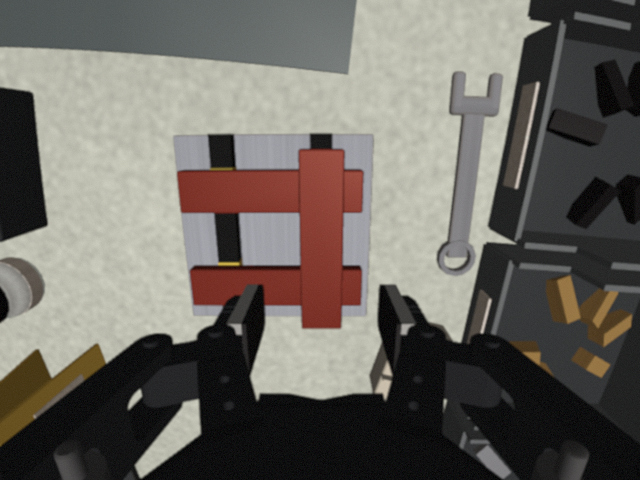

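{"api": "apply_moves", "payload": {
  "motion": [
    [1.6,-1.0,0,0,0,0.013,0.2],
    [2.6,-1.7,0,0,0,0.022,0.2],
    [2.5,-1.7,0,0,0,0.022,0.2],
    [2.5,-1.8,0.3,0,0,0.022,0.2],
    [2.4,-1.8,0.3,0,0,0.022,0.2],
    [2.4,-1.8,0.3,0,0,0.022,0.2],
    [2.4,-1.9,0.2,0,0,0.022,0.2],
    [2.4,-1.9,0.3,0,0,0.022,0.2],
    [2.3,-2,0.3,0,0,0.022,0.2],
    [2.2,-2,0.3,0,0,0.022,0.2],
    [2.2,-2,0.2,0,0,0.022,0.2],
    [2.1,-2.1,0.2,0,0,0.022,0.2],
    [2,-2,0.2,0,0,0.02,0.2],
    [1.5,-1.5,0.1,0,0,0.015,0.2],
    [0.9,-0.9,0,0,0,0.009,0.2],
    [0.3,-0.3,0,0,0,0.003,0.2],
    [0,0,0,0,0,0,0.2],
    [0,0,0,0,0,0,0.2],
    [0,0,0,0,0,0,0.2]
  ]
}}

```text
time: 26.88
tcp_pos: [0.3945, 0.3389, 0.0776]
tool_rot: [[0.238, 0.971, -0.033], [0.971, -0.239, -0.013], [-0.021, -0.029, -0.999]]
ft_force: [0.8, -1.3, -0.2]
grip_width: 0.0509
```

```bash
python3 w.py w16.png;python3 g.py 0.2 399 350.5 50 77
```

```text
t 26.88 tcp [394.5 338.9  77.6] yaw 76.21 tilt [-0.033 -0.013] q7 -1.18 F [ 0.8 -1.3 -0.2] w 50.9
[]
[398.6 351.8 127.9  29.1  76.8] [324.6528 221.4927]
[485.4 354.2 128.4  30.6 -81.8] [460.975  185.9667]
[589.5 346.4 129.2  31.3 -81.4] [621.2163 158.7216]
t 26.93 tcp [394.8 338.5  77.6] yaw 76.17 tilt [-0.033 -0.014] q7 -1.18 F [ 0.3  0.1 -0.3] w 50.5
1
[[1.3,0.2,2.7,-0.029,0.021,-0.015,0.2]]
```

{"api": "apply_moves", "payload": {
  "motion": [
    [0.4,0,0.8,-0.01,0.008,-0.006,0.2],
    [0.5,0.1,0.9,-0.01,0.008,-0.006,0.2],
    [0.3,0.1,0.6,-0.007,0.004,-0.003,0.2],
    [0.1,0,0.2,0,0,0,0.2],
    [0,0,0,0,0,0,0.2],
    [0,0,0,0,0,0,0.2],
    [0,0,0,0,0,0,0.2]
  ]
}}

```text
time: 27.52
tcp_pos: [0.4052, 0.3446, 0.0516]
tool_rot: [[0.235, 0.972, 0.001], [0.972, -0.235, -0.002], [-0.002, 0.001, -1.0]]
ft_force: [-0.2, -0.3, 0.0]
grip_width: 0.0513
```

```bash
python3 w.py w17.png;python3 g.py 0.2 399 351.5 20 77
```

```text
t 27.52 tcp [405.2 344.6  51.6] yaw 76.39 tilt [ 0.001 -0.002] q7 -1.21 F [-0.2 -0.3  0. ] w 51.3
[]
[398.4 351.7 128.2  28.8  76.8] [305.4678 246.9545]
[485.4 354.3 128.5  30.6 -81.8] [454.7761 207.75  ]
[586.5 346.2 129.4  30.2 -81.9] [623.7   176.186]
t 27.57 tcp [405.3 344.7  51.7] yaw 76.38 tilt [ 0.001 -0.002] q7 -1.21 F [0.2 0.5 0. ] w 51.4
2
[[0.3,-0.4,1.6,0.001,0.001,-0.005,0.2],[0.2,-0.4,1.6,0.001,0.001,-0.005,0.2]]
```

{"api": "apply_moves", "payload": {
  "motion": [
    [0.2,-0.3,0.9,0,0,-0.004,0.2],
    [0.2,-0.3,1.0,0,0,-0.004,0.2],
    [0.1,-0.1,0.7,0,0,-0.002,0.2],
    [0,0,0.2,0,0,0,0.2],
    [0,0,0,0,0,0,0.2],
    [0,0,0,0,0,0,0.2]
  ]
}}

```text
time: 28.07
tcp_pos: [0.3987, 0.3519, 0.0207]
tool_rot: [[0.224, 0.975, 0.001], [0.975, -0.224, -0.002], [-0.002, 0.001, -1.0]]
ft_force: [-1.3, -0.3, -0.4]
grip_width: 0.0513
```

```bash
python3 g.py 0.2 398.5 351.7 5.5 76.8
```

```text
t 28.07 tcp [398.7 351.9  20.7] yaw 77.05 tilt [ 0.001 -0.002] q7 -1.24 F [-1.3 -0.3 -0.4] w 51.3
1
[[-0.03,-0.01,1.52,0.001,0.002,0.004,0.2]]
```

{"api": "apply_moves", "payload": {
  "motion": [
    [0,0,0.5,0,0,0.002,0.2],
    [0,0,0.5,0,0,0,0.2],
    [0,0,0.3,0,0,0,0.2],
    [0,0,0.1,0,0,0,0.2],
    [0,0,0,0,0,0,0.2],
    [0,0,0,0,0,0,0.2],
    [0,0,0,0,0,0,-0.6],
    [0,0,0,0,0,0,-0.6],
    [0,0,0,0,0,0,-0.6],
    [0,0,0,0,0,0,-0.6],
    [0,0,0,0,0,0,-0.6]
  ]
}}

```text
time: 28.98
tcp_pos: [0.3995, 0.3521, 0.0061]
tool_rot: [[0.227, 0.974, 0.002], [0.974, -0.227, -0.002], [-0.001, 0.002, -1.0]]
ft_force: [0.5, -0.5, -1.1]
grip_width: 0.0285
```

```bash
python3 g.py -0.6 398.5 351.7 110 77 588.1 -12.8 105 94.65
```

```text
t 28.98 tcp [399.5 352.1   6.1] yaw 76.89 tilt [ 0.002 -0.002] q7 -1.25 F [ 0.5 -0.5 -1.1] w 28.5
21
[[0,0,-1.6,0,0,0,-0.6],[0,0,-2.7,0.001,0,-0.001,-0.6],[0,0,-2.6,0.001,0,-0.001,-0.6],[-0.1,-0.1,-2.0,0,0,0,-0.6],[0,0,-1.1,0,0,0,-0.6],[0,0,-0.4,0,0,0,-0.6],[-1.5,1.2,0,0,0,-0.014,-0.6],[-2.4,2.1,0.1,0,0,-0.024,-0.6],[-2.5,2.0,0,0,0,-0.024,-0.6],[-2.5,1.9,0.1,0,0,-0.024,-0.6],[-2.6,1.8,0,0,0,-0.024,-0.6],[-2.7,1.8,0,0,0,-0.024,-0.6],[-2.6,1.7,0.1,0,0,-0.024,-0.6],[-2.8,1.7,0,0,0,-0.024,-0.6],[-2.7,1.6,0.1,0,0,-0.024,-0.6],[-2.8,1.5,0,0,0,-0.024,-0.6],[-2.8,1.5,0.1,0,0,-0.024,-0.6],[-2.9,1.4,0,0,0,-0.024,-0.6],[-2.2,1.0,0,0,0,-0.018,-0.6],[-1.1,0.5,0.1,0,0,-0.01,-0.6],[-0.5,0.2,0,0,0,-0.004,-0.6]]
```

{"api": "apply_moves", "payload": {
  "motion": [
    [0,0,-1.6,0,0,0,-0.6],
    [0,0,-2.7,0,0,0,-0.6],
    [0,0,-2.6,0,0,0,-0.6],
    [0,0,-1.8,0,0,0,-0.6],
    [-1.5,1.2,0,0,0,-0.014,-0.6],
    [-2.4,2.0,0,0,0,-0.024,-0.6],
    [-2.5,1.9,0,0,0,-0.024,-0.6],
    [-2.5,1.8,0,0,0,-0.024,-0.6],
    [-2.5,1.7,0,0,0,-0.024,-0.6],
    [-2.5,1.7,0,0,0,-0.024,-0.6],
    [-2.5,1.6,0,0,0,-0.024,-0.6],
    [-2.6,1.6,0,0,0,-0.024,-0.6],
    [-2.6,1.5,0,0,0,-0.024,-0.6],
    [-2.6,1.5,0,0,0,-0.024,-0.6],
    [-2.6,1.4,0,0,0,-0.024,-0.6],
    [-2.7,1.3,0,0,0,-0.024,-0.6],
    [-2.0,1.0,0,0,0,-0.018,-0.6],
    [-1.1,0.5,0,0,0,-0.01,-0.6],
    [-0.4,0.2,0,0,0,0,-0.6],
    [0,0,0,0,0,0,-0.6]
  ]
}}

```text
time: 30.65
tcp_pos: [0.5868, -0.0103, 0.096]
tool_rot: [[-0.099, 0.995, -0.001], [0.995, 0.099, -0.003], [-0.002, -0.001, -1.0]]
ft_force: [0.1, 0.7, -0.6]
grip_width: 0.0289
```

{"api": "apply_moves", "payload": {
  "motion": [
    [0,0,0,0,0,0,-0.6],
    [0,0,0,0,0,0,-0.6]
  ]
}}

```text
time: 30.82
tcp_pos: [0.586, -0.0088, 0.0956]
tool_rot: [[-0.099, 0.995, -0.002], [0.995, 0.099, -0.002], [-0.002, -0.002, -1.0]]
ft_force: [-0.4, -0.2, -1.4]
grip_width: 0.0288
```

```bash
python3 w.py w18.png;python3 g.py -0.6 588.1 -12.8 60 94.65
```

```text
t 30.82 tcp [586.   -8.8  95.6] yaw 95.69 tilt [-0.002 -0.002] q7 -0.09 F [-0.4 -0.2 -1.4] w 28.8
[]
[632.  -39.  191.3 141.6 -84.2] [375.9581 267.0446]
t 30.87 tcp [585.9  -8.2  95.7] yaw 95.74 tilt [-0.002 -0.002] q7 -0.09 F [-0.3  0.8 -1.3] w 28.7
2
[[-0.2,0.1,1.8,-0.001,0.001,0.009,-0.6],[-0.3,0.1,1.8,-0.001,0.001,0.009,-0.6]]
```

View pics/w18.png

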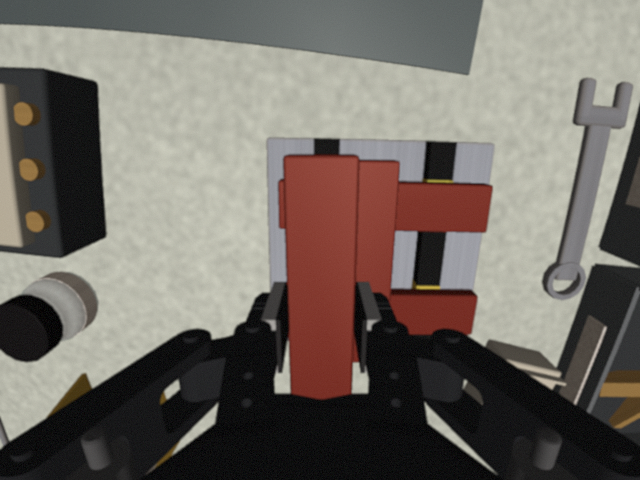

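```bash
python3 - <<'E'
from h import *
a=np.radians(4.65); R=np.array([[np.cos(a),np.sin(a)],[-np.sin(a),np.cos(a)]])
for px in ([398,160],[392,325],[358,160]):
    w=unproj('wrist',px,0.048)[0]*1000; print(w, R@(w[:2]-[624,-9.9]))
s,img=slats('top',0.048); cv2.imwrite('pics/t18.png',cv2.resize(img[150:250,270:420],None,fx=5,fy=5,interpolation=cv2.INTER_CUBIC)[:,:,::-1])
E
```

```text
[621.8374  54.847   48.    ] [ 3.0934 64.7092]
[634.6305 -45.9432  48.    ] [  7.6735 -36.7864]
[600.0407  52.5531  48.    ] [-18.8174  64.1899]
```

View pics/t18.png

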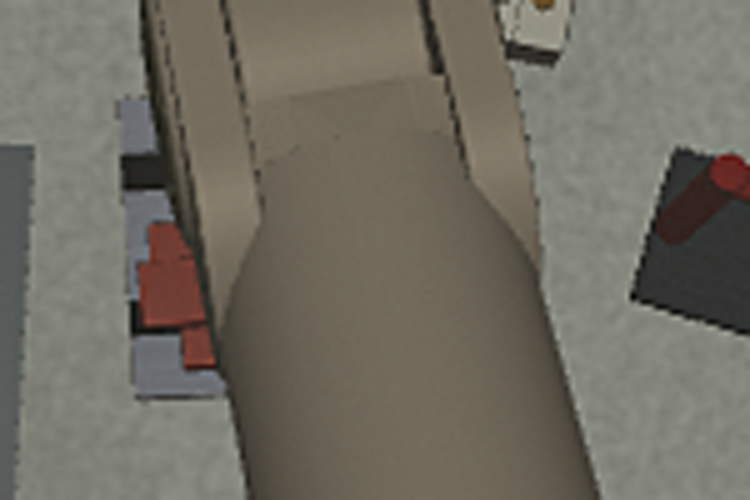

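```bash
python3 g.py -0.6 633 195 50 94.65
```

```text
t 30.92 tcp [586.   -8.2  95.7] yaw 95.76 tilt [-0.002 -0.002] q7 -0.09 F [ 0.2 -0.3 -1.2] w 28.4
9
[[1.7,0.6,0.4,0,0,0.002,-0.6],[2.9,1.0,0.7,0,0,0.003,-0.6],[2.8,0.9,0.6,0,0,0.003,-0.6],[2.9,1.0,0.7,0,0,0.003,-0.6],[2.9,0.9,0.6,0,0,0.003,-0.6],[2.9,0.9,0.7,0,0,0.003,-0.6],[2.1,0.7,0.5,0,0,0.002,-0.6],[1.2,0.4,0.2,0,0,0.001,-0.6],[0.4,0.1,0.1,0,0,0,-0.6]]
```

{"api": "apply_moves", "payload": {
  "motion": [
    [1.7,0.6,0,0,0,0.002,-0.6],
    [2.8,1.0,0,0,0,0.003,-0.6],
    [2.8,0.9,0.3,0,0,0.003,-0.6],
    [2.8,0.9,0.8,0,0,0.003,-0.6],
    [2.8,0.9,0.8,0,0,0.003,-0.6],
    [2.7,0.8,0.8,0,0,0.003,-0.6],
    [2.0,0.6,0.6,0,0,0.002,-0.6],
    [1.1,0.4,0.3,0,0,0,-0.6],
    [0.3,0.1,0.1,0,0,0,-0.6],
    [0,0,0,0,0,0,-0.6],
    [0,0,0,0,0,0,-0.6],
    [0,0,0,0,0,0,-0.6]
  ]
}}

```text
time: 31.92
tcp_pos: [0.6273, 0.2017, 0.0589]
tool_rot: [[-0.088, 0.996, -0.001], [0.996, 0.088, -0.001], [-0.001, -0.001, -1.0]]
ft_force: [0.4, -1.1, -0.6]
grip_width: 0.0286
```

```bash
python3 g.py -0.6 633 195 15 94.65
```

```text
t 31.92 tcp [627.3 201.7  58.9] yaw 95.07 tilt [-0.001 -0.001] q7 -0.46 F [ 0.4 -1.1 -0.6] w 28.6
2
[[-0.4,0.3,2.2,0,0.001,0.004,-0.6],[-0.3,0.2,2.2,0,0.001,0.004,-0.6]]
```

{"api": "apply_moves", "payload": {
  "motion": [
    [-0.3,0.2,1.2,0,0,0.003,-0.6],
    [-0.3,0.2,1.4,0,0,0.003,-0.6],
    [-0.1,0.1,0.9,0,0,0,-0.6],
    [0,0,0.4,0,0,0,-0.6],
    [0,0,0,0,0,0,-0.6],
    [0,0,0,0,0,0,-0.6],
    [0,0,0,0,0,0,-0.6]
  ]
}}

```text
time: 32.5
tcp_pos: [0.6347, 0.1852, 0.0152]
tool_rot: [[-0.072, 0.997, -0.001], [0.997, 0.072, -0.006], [-0.006, -0.001, -1.0]]
ft_force: [-0.1, -0.1, 0.3]
grip_width: 0.0288
```

{"api": "apply_moves", "payload": {
  "motion": [
    [0,0,0.4,0,0.005,0,-0.6],
    [0,0,0.3,0,0,0,-0.6],
    [0,0,0.1,0,0,0,-0.6],
    [0,0,0,0,0,0,-0.6],
    [0,0,0,0,0,0,-0.6]
  ]
}}

```text
time: 32.92
tcp_pos: [0.6353, 0.1862, 0.0076]
tool_rot: [[-0.073, 0.997, 0.0], [0.997, 0.073, 0.001], [0.001, 0.0, -1.0]]
ft_force: [1.0, -1.5, -1.0]
grip_width: 0.0286
```

Release and rise, then go back over the rack.

{"api": "apply_moves", "payload": {
  "motion": [
    [0,0,0.1,0,0,0,-0.6],
    [0,0,0,0,0,0,-0.6],
    [0,0,0,0,0,0,0.2],
    [0,0,0,0,0,0,0.2],
    [0,0,0,0,0,0,0.2],
    [0,0,-1.5,0,0,0,0.2],
    [0,0,-2.5,0,0,0,0.2],
    [0,0,-3,0,0,0,0.2],
    [-2,0,-2.5,0,0,0,0.2],
    [-2.9,0.3,-1.5,0,0,-0.01,0.2],
    [-2.9,0.3,0,0,0,-0.01,0.2],
    [-2.9,0.3,0,0,0,0,0.2],
    [-2.9,0.2,0,0,0,0,0.2],
    [-2,0,0,0,0,0,0.2],
    [-1,0,0,0,0,0,0.2],
    [-0.3,0,0,0,0,0,0.2],
    [0,0,0,0,0,0,0.2],
    [0,0,0,0,0,0,0.2],
    [0,0,0,0,0,0,0.2]
  ]
}}

```text
time: 34.5
tcp_pos: [0.6624, 0.0195, 0.1254]
tool_rot: [[-0.103, 0.995, 0.006], [0.995, 0.103, 0.004], [0.004, 0.006, -1.0]]
ft_force: [-0.8, -0.4, 0.4]
grip_width: 0.0511
```

```bash
python3 chk.py w19.png 48 wrist
```

```text
t 34.5 tcp [662.4  19.5 125.4] yaw 95.93 tilt [0.006 0.004] q7 -0.13 F [-0.8 -0.4  0.4] w 51.1
rackframe [-41.3 -28.9] [30.1 28.6] -0.5
rackframe [3.6 0.4] [128.8 121.1] -88.9
```

View pics/w19.png

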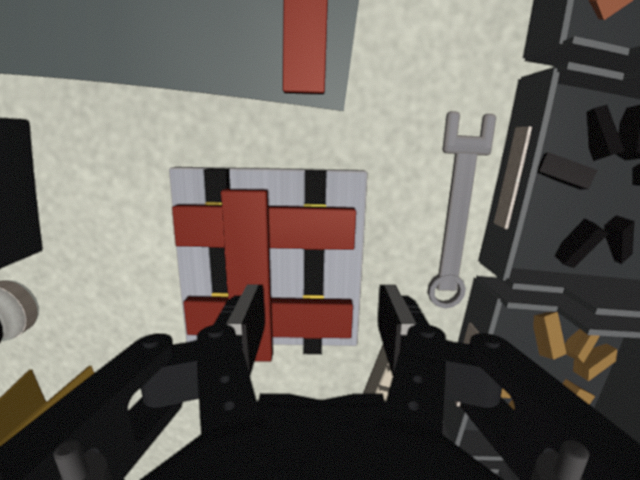

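```bash
python3 - <<'E'
from h import *
a=np.radians(4.65); R=np.array([[np.cos(a),np.sin(a)],[-np.sin(a),np.cos(a)]])
W=unproj('wrist',[[222,190],[267.5,190],[272,360],[270,280],[225,250]],0.048)*1000
print(W[:,:2], (W[:,:2]-[624,-9.9])@R.T)
d=W[1]-W[2]; print(np.degrees(np.arctan2(d[1],d[0])))
# first layer slats edges at z 36
W=unproj('wrist',[[355,207],[355,249],[352,300],[352,339]],0.036)*1000
print((W[:,:2]-[624,-9.9])@R.T)
E
python3 g.py 0.2 614 -7 80 98
```

```text
[[594.9858  52.4269]
 [624.4344  55.345 ]
 [635.3023 -72.1843]
 [629.9886  -7.0544]
 [598.0968  11.7124]] [[-23.8659  64.4739]
 [  5.7223  64.995 ]
 [  6.2157 -62.9956]
 [  6.1996   2.3507]
 [-24.0658  23.6412]]
94.87088453177131
[[ 64.1403  52.8353]
 [ 65.659   22.4249]
 [ 65.4786 -17.6754]
 [ 67.1735 -51.156 ]]
t 34.55 tcp [662.3  20.2 125.3] yaw 95.98 tilt [0.006 0.005] q7 -0.13 F [ 0.2 -0.3  0.1] w 50.9
3
[[-0.7,-1.7,1.5,0.002,-0.001,-0.012,0.2],[-0.8,-1.7,1.5,0.002,-0.001,-0.012,0.2],[-0.7,-1.7,1.5,0.002,-0.001,-0.012,0.2]]
```

{"api": "apply_moves", "payload": {
  "motion": [
    [-0.6,-1.2,0.9,0,0,0.004,0.2],
    [-0.8,-1.5,1.4,0,0,0.006,0.2],
    [-0.7,-1.1,1.2,0,0,0.006,0.2],
    [-0.4,-0.4,0.7,0,0,0.003,0.2],
    [-0.1,-0.1,0.2,0,0,0,0.2],
    [0,0,0,0,0,0,0.2],
    [0,0,0,0,0,0,0.2],
    [0,0,0,0,0,0,0.2]
  ]
}}

```text
time: 35.22
tcp_pos: [0.6223, 0.0031, 0.081]
tool_rot: [[-0.101, 0.995, 0.009], [0.995, 0.101, 0.011], [0.01, 0.01, -1.0]]
ft_force: [0.3, 0.4, -0.1]
grip_width: 0.051
```

```bash
python3 g.py 0.2 615 -9.6 60 94.8
```

```text
t 35.22 tcp [622.3   3.1  81. ] yaw 95.82 tilt [0.009 0.011] q7 -0.11 F [ 0.3  0.4 -0.1] w 51.0
1
[[-1.21,-0.87,2.07,0.01,-0.01,0.018,0.2]]
```

{"api": "apply_moves", "payload": {
  "motion": [
    [-0.5,-0.3,0.5,0.004,-0.004,0.007,0.2],
    [-0.5,-0.3,0.6,0.004,-0.004,0.007,0.2],
    [-0.2,-0.2,0.4,0.002,-0.002,0.004,0.2],
    [0,0,0.2,0,0,0,0.2],
    [0,0,0,0,0,0,0.2],
    [0,0,0,0,0,0,0.2],
    [0,0,0,0,0,0,0.2]
  ]
}}

```text
time: 35.8
tcp_pos: [0.6169, -0.0095, 0.0633]
tool_rot: [[-0.082, 0.997, 0.002], [0.997, 0.082, -0.0], [-0.001, 0.001, -1.0]]
ft_force: [0.3, -0.1, 0.6]
grip_width: 0.0511
```

```bash
python3 g.py 0.2 615 -9.6 40.5 94.8
```

```text
t 35.8 tcp [616.9  -9.5  63.3] yaw 94.73 tilt [ 0.002 -0.   ] q7 -0.13 F [ 0.3 -0.1  0.6] w 51.1
1
[[0.01,-0.19,2.28,0.001,0.001,-0.001,0.2]]
```

{"api": "apply_moves", "payload": {
  "motion": [
    [0,-0.1,0.6,0,0,0,0.2],
    [0,-0.1,0.7,0,0,0,0.2],
    [0,0,0.5,0,0,0,0.2],
    [0,0,0.2,0,0,0,0.2],
    [0,0,0,0,0,0,0.2],
    [0,0,0,0,0,0,0.2]
  ]
}}

```text
time: 36.3
tcp_pos: [0.6146, -0.0093, 0.0409]
tool_rot: [[-0.083, 0.997, 0.001], [0.997, 0.083, -0.0], [-0.0, 0.001, -1.0]]
ft_force: [0.5, 0.0, 0.7]
grip_width: 0.0513
```

Close, lift ~2 cm.

{"api": "apply_moves", "payload": {
  "motion": [
    [0,0,0,0,0,0,-0.6],
    [0,0,0,0,0,0,-0.6],
    [0,0,0,0,0,0,-0.6],
    [0,0,0,0,0,0,-0.6],
    [0,0,0,0,0,0,-0.6],
    [0,0,-0.5,0,0,0,-0.6],
    [0,0,-0.7,0,0,0,-0.6],
    [0,0,-0.5,0,0,0,-0.6],
    [0,0,-0.2,0,0,0,-0.6],
    [0,0,0,0,0,0,-0.6]
  ]
}}

```text
time: 37.13
tcp_pos: [0.6149, -0.0092, 0.0627]
tool_rot: [[-0.083, 0.997, 0.002], [0.997, 0.083, -0.0], [-0.0, 0.002, -1.0]]
ft_force: [0.6, -0.3, -0.1]
grip_width: 0.0286
```

```bash
python3 g.py -0.6 588.1 -12.8 60 94.65
```

```text
t 37.13 tcp [614.9  -9.2  62.7] yaw 94.77 tilt [ 0.002 -0.   ] q7 -0.13 F [ 0.6 -0.3 -0.1] w 28.6
1
[[-0.14,-2.7,0.27,0.002,0,0.002,-0.6]]
```

{"api": "apply_moves", "payload": {
  "motion": [
    [0,-0.6,0,0.001,0,0,-0.6],
    [-0.1,-0.8,0.1,0.001,0,0,-0.6],
    [0,-0.6,0.1,0,0,0,-0.6],
    [0,-0.3,0.1,0,0,0,-0.6],
    [0,-0.1,0,0,0,0,-0.6],
    [0,0,0,0,0,0,-0.6],
    [0,0,0,0,0,0,-0.6],
    [0,0,0,0,0,0,-0.6]
  ]
}}

```text
time: 37.8
tcp_pos: [0.5872, -0.0129, 0.059]
tool_rot: [[-0.083, 0.997, -0.001], [0.997, 0.083, -0.001], [-0.001, -0.001, -1.0]]
ft_force: [0.2, -0.1, -1.3]
grip_width: 0.0287
```

```bash
python3 g.py -0.6 588.1 -13.2 42 94.65
```

```text
t 37.8 tcp [587.2 -12.9  59. ] yaw 94.75 tilt [-0.001 -0.001] q7 -0.12 F [ 0.2 -0.1 -1.3] w 28.7
1
[[-0.04,0.09,1.7,-0.001,0.001,0.002,-0.6]]
```

{"api": "apply_moves", "payload": {
  "motion": [
    [0,0.05,0.4,-0.001,0,0.001,-0.6],
    [0,0,0.6,0,0,0,-0.6],
    [0,0,0.4,0,0,0,-0.6],
    [0,0,0.1,0,0,0,-0.6],
    [0,0,0,0,0,0,-0.6],
    [0,0,0,0,0,0,-0.6],
    [0,0,0,0,0,0,-0.6]
  ]
}}

```text
time: 38.38
tcp_pos: [0.5881, -0.0125, 0.0415]
tool_rot: [[-0.082, 0.997, -0.001], [0.997, 0.082, -0.0], [-0.0, -0.001, -1.0]]
ft_force: [0.5, 0.7, -0.6]
grip_width: 0.0282
```

```bash
python3 g.py -0.6 588.1 -13.2 41 94.65
```

```text
t 38.38 tcp [588.1 -12.5  41.5] yaw 94.7 tilt [-0.001 -0.   ] q7 -0.13 F [ 0.5  0.7 -0.6] w 28.2
1
[[-0.07,-0.01,0.05,-0.001,0,0.001,-0.6]]
```

Release and rise, then go to the parked slat at (635,186).

{"api": "apply_moves", "payload": {
  "motion": [
    [0,0,0.05,0,0,0,-0.6],
    [0,0,0,0,0,0,0.1],
    [0,0,0,0,0,0,0.1],
    [0,0,0,0,0,0,0.1],
    [0,0,-1.5,0,0,0,0.1],
    [0,0,-2.5,0,0,0,0.2],
    [0,0,-2.5,0,0,0,0.2],
    [1,0.3,-1.5,0,0,0,0.2],
    [2.2,0.8,-0.5,0,0,0.002,0.2],
    [2.8,0.8,0,0,0,0.002,0.2],
    [2.8,0.8,0,0,0,0.002,0.2],
    [2.8,0.8,0,0,0,0,0.2],
    [2.8,0.8,0,0,0,0,0.2],
    [2,0.6,0,0,0,0,0.2],
    [1.2,0.4,0,0,0,0,0.2],
    [0.4,0.1,0,0,0,0,0.2],
    [0,0,0,0,0,0,0.2],
    [0,0,0,0,0,0,0.2],
    [0,0,0,0,0,0,0.2]
  ]
}}

```text
time: 39.97
tcp_pos: [0.6324, 0.1729, 0.1336]
tool_rot: [[-0.066, 0.998, 0.005], [0.998, 0.066, -0.002], [-0.002, 0.005, -1.0]]
ft_force: [-0.0, -0.9, -0.6]
grip_width: 0.0514
```

```bash
python3 w.py w20.png; python3 - <<'E'
from h import *
s,img=slats('top'); cv2.imwrite('pics/t20.png',cv2.resize(img[130:330,120:440],None,fx=2.5,fy=2.5,interpolation=cv2.INTER_CUBIC)[:,:,::-1])
for r in s: print(np.round(r[:5],1))
E
python3 g.py 0.2 635.6 186 50 94.2
```

```text
t 39.97 tcp [632.4 172.9 133.6] yaw 93.8 tilt [ 0.005 -0.002] q7 -0.42 F [-0.  -0.9 -0.6] w 51.4
[]
[634.   19.8 110.2  24.2   5. ] [309.2524 387.7572]
[635.3 186.  127.5  29.  -86. ] [324.9223 208.6762]
[596.9 307.9  55.4  29.  -81.8] [281.8099  40.3512]
[494.7 310.8  44.1  30.9 -82.1] [137.9852  30.399 ]
[ 310.6 -313.6   95.5   22.7  -87. ]
[485.6 352.7 129.1  29.4 -81.8]
[589.9 344.5 129.4  28.8 -81.7]
[ 632.6 -328.7  218.1   19.3   74. ]
[628.4 -13.6 132.9 131.2 -84.3]
t 40.07 tcp [632.6 172.2 133.6] yaw 93.73 tilt [ 0.006 -0.002] q7 -0.42 F [ 0.8 -0.1  0.6] w 51.3
3
[[0.5,0.1,2.8,0.002,0.001,-0.003,0.2],[0.4,0.1,2.8,0.002,0.001,-0.003,0.2],[0.5,0.2,2.8,0.002,0.001,-0.003,0.2]]
```

View pics/t20.png

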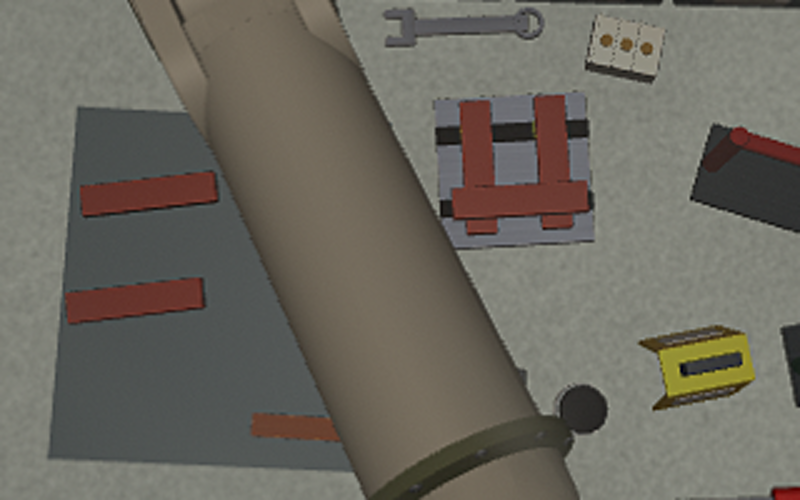

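{"api": "apply_moves", "payload": {
  "motion": [
    [0.4,0.1,1.4,0.002,0.001,-0.003,0.2],
    [0.4,0.1,2.2,0.002,0.001,-0.003,0.2],
    [0.3,0.1,2.0,0,0,0,0.2],
    [0.1,0,1.2,0,0,0,0.2],
    [0,0,0.5,0,0,0,0.2],
    [0,0,0.1,0,0,0,0.2],
    [0,0,0,0,0,0,0.2],
    [0,0,0,0,0,0,0.2],
    [0,0,0,0,0,0,0.2]
  ]
}}

```text
time: 40.82
tcp_pos: [0.637, 0.1776, 0.0557]
tool_rot: [[-0.062, 0.998, 0.003], [0.998, 0.062, -0.003], [-0.003, 0.003, -1.0]]
ft_force: [0.9, 0.5, 0.7]
grip_width: 0.0514
```

```bash
python3 g.py 0.2 635.5 186 20 94
```

```text
t 40.82 tcp [637.  177.6  55.7] yaw 93.58 tilt [ 0.003 -0.003] q7 -0.46 F [0.9 0.5 0.7] w 51.4
2
[[0.4,-0.1,1.8,0.002,0.002,-0.004,0.2],[0.5,0,1.8,0.002,0.002,-0.004,0.2]]
```

{"api": "apply_moves", "payload": {
  "motion": [
    [0.3,-0.1,0.9,0.002,0.002,-0.003,0.2],
    [0.3,0,1.2,0,0,-0.003,0.2],
    [0.2,0,0.8,0,0,0,0.2],
    [0,0,0.3,0,0,0,0.2],
    [0,0,0,0,0,0,0.2],
    [0,0,0,0,0,0,0.2],
    [0,0,0,0,0,0,0.2]
  ]
}}

```text
time: 41.4
tcp_pos: [0.6364, 0.1871, 0.0221]
tool_rot: [[-0.07, 0.998, 0.004], [0.998, 0.07, -0.0], [-0.0, 0.004, -1.0]]
ft_force: [-0.0, 0.2, 0.4]
grip_width: 0.0513
```

```bash
python3 g.py 0.2 635.5 186 5.5 94
```

```text
t 41.4 tcp [636.4 187.1  22.1] yaw 93.99 tilt [ 0.004 -0.   ] q7 -0.47 F [-0.   0.2  0.4] w 51.3
1
[[-0.11,-0.11,1.66,0.004,0,0,0.2]]
```

{"api": "apply_moves", "payload": {
  "motion": [
    [-0.1,-0.1,0.5,0.003,0,0,0.2],
    [0,0,0.5,0,0,0,0.2],
    [0,0,0.4,0,0,0,0.2],
    [0,0,0.1,0,0,0,0.2],
    [0,0,0,0,0,0,0.2],
    [0,0,0,0,0,0,0.2],
    [0,0,0,0,0,0,-0.6],
    [0,0,0,0,0,0,-0.6],
    [0,0,0,0,0,0,-0.6],
    [0,0,0,0,0,0,-0.6],
    [0,0,0,0,0,0,-0.6]
  ]
}}

```text
time: 42.32
tcp_pos: [0.6364, 0.1857, 0.0068]
tool_rot: [[-0.069, 0.998, 0.003], [0.998, 0.069, -0.0], [-0.0, 0.003, -1.0]]
ft_force: [-0.6, -0.1, -1.8]
grip_width: 0.0285
```

```bash
python3 w.py w21.png | head -3; python3 g.py -0.6 636 187 90 94 659.9 -7 90 94.65
```

```text
t 42.32 tcp [636.4 185.7   6.8] yaw 93.94 tilt [ 0.003 -0.   ] q7 -0.48 F [-0.6 -0.1 -1.8] w 28.5
[]
[635.9 192.8 116.1  29.9 -86. ] [320.6879 271.3105]
t 42.37 tcp [636.3 185.6   6.7] yaw 93.94 tilt [ 0.003 -0.   ] q7 -0.48 F [-0.5 -0.6 -1.1] w 28.5
12
[[0,0,-2.8,0.001,0,0,-0.6],[0.1,0,-2.8,0.001,0,0,-0.6],[0,0,-2.7,0.001,0,0,-0.6],[-1.7,0.1,0,0,0,-0.001,-0.6],[-2.8,0.1,0,0,0,-0.002,-0.6],[-2.8,0.2,0,0,0,-0.002,-0.6],[-2.9,0.1,0,0,0,-0.002,-0.6],[-2.8,0.1,0,0,0,-0.002,-0.6],[-2.8,0.2,0,0,0,-0.002,-0.6],[-2.1,0.1,0,0,0,-0.001,-0.6],[-1.2,0,0,0,0,-0.001,-0.6],[-0.4,0,0,0,0,0,-0.6]]
```

{"api": "apply_moves", "payload": {
  "motion": [
    [0,0,-1.8,0,0,0,-0.6],
    [0,0,-2.8,0,0,0,-0.6],
    [0,0,-2.7,0,0,0,-0.6],
    [-1.7,0.1,-1,0,0,-0.002,-0.6],
    [-2.7,0.1,0,0,0,-0.002,-0.6],
    [-2.8,0.1,0,0,0,-0.002,-0.6],
    [-2.8,0.1,0,0,0,-0.002,-0.6],
    [-2.8,0.1,0,0,0,-0.002,-0.6],
    [-2.6,0.1,0,0,0,-0.002,-0.6],
    [-1.9,0.1,0,0,0,0,-0.6],
    [-1.0,0,0,0,0,0,-0.6],
    [-0.3,0,0,0,0,0,-0.6],
    [0,0,0,0,0,0,-0.6],
    [0,0,0,0,0,0,-0.6],
    [0,0,0,0,0,0,-0.6]
  ]
}}

```text
time: 43.62
tcp_pos: [0.6555, -0.0009, 0.0917]
tool_rot: [[-0.09, 0.996, -0.002], [0.996, 0.09, 0.002], [0.002, -0.001, -1.0]]
ft_force: [0.0, 0.2, -1.0]
grip_width: 0.0285
```

```bash
python3 w.py w22.png | head -1; python3 g.py -0.6 659.9 -7 60 94.65
```

```text
t 43.62 tcp [655.5  -0.9  91.7] yaw 95.18 tilt [-0.002  0.002] q7 -0.13 F [ 0.   0.2 -1. ] w 28.5
t 43.67 tcp [655.5  -0.3  91.7] yaw 95.23 tilt [-0.002  0.003] q7 -0.13 F [-0.3  0.7 -1.1] w 29.0
1
[[-0.7,0.4,3.2,-0.002,-0.003,0.01,-0.6]]
```

View pics/w22.png

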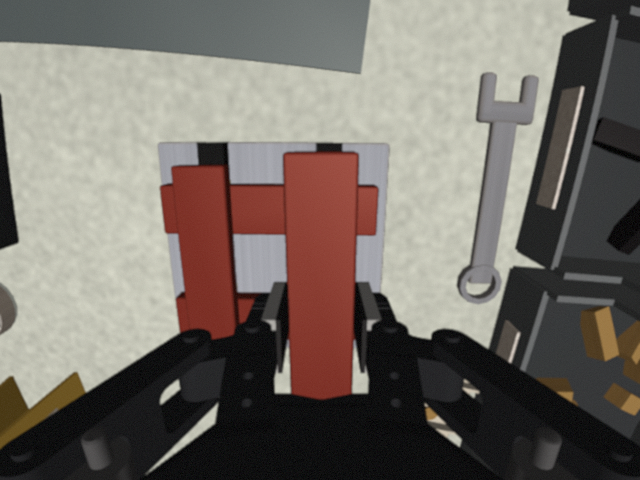

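{"api": "apply_moves", "payload": {
  "motion": [
    [-0.2,0.1,0.8,0,-0.001,0.004,-0.6],
    [-0.2,0.1,1.1,0,0,0.004,-0.6],
    [-0.2,0.1,0.7,0,0,0.002,-0.6],
    [0,0,0.3,0,0,0,-0.6],
    [0,0,0,0,0,0,-0.6],
    [0,0,0,0,0,0,-0.6],
    [0,0,0,0,0,0,-0.6]
  ]
}}

```text
time: 44.25
tcp_pos: [0.6581, -0.0005, 0.0579]
tool_rot: [[-0.087, 0.996, -0.004], [0.996, 0.087, 0.004], [0.004, -0.004, -1.0]]
ft_force: [-0.7, 0.7, -1.6]
grip_width: 0.0285
```

```bash
python3 g.py -0.6 659.9 -7 45 94.65
```

```text
t 44.25 tcp [658.1  -0.5  57.9] yaw 95.01 tilt [-0.004  0.004] q7 -0.14 F [-0.7  0.7 -1.6] w 28.5
1
[[-0.66,0.13,1.29,-0.004,-0.004,0.006,-0.6]]
```

{"api": "apply_moves", "payload": {
  "motion": [
    [-0.3,0.1,0.3,-0.002,-0.002,0.003,-0.6],
    [-0.2,0.05,0.4,-0.001,-0.001,0.002,-0.6],
    [-0.1,0,0.2,0,0,0,-0.6],
    [0,0,0,0,0,0,-0.6],
    [0,0,0,0,0,0,-0.6],
    [0,0,0,0,0,0,-0.6]
  ]
}}

```text
time: 44.75
tcp_pos: [0.6609, -0.0076, 0.0489]
tool_rot: [[-0.081, 0.997, 0.001], [0.997, 0.081, 0.0], [0.0, 0.001, -1.0]]
ft_force: [0.2, 0.3, -0.8]
grip_width: 0.0286
```

```bash
python3 g.py -0.6 659.9 -7 41.5 94.65
```

```text
t 44.75 tcp [660.9  -7.6  48.9] yaw 94.65 tilt [0.001 0.   ] q7 -0.14 F [ 0.2  0.3 -0.8] w 28.6
1
[[0.07,-0.09,0.74,0.001,0,0,-0.6]]
```

{"api": "apply_moves", "payload": {
  "motion": [
    [0.05,-0.1,0.3,0,0,0,-0.6],
    [0,0,0.3,0,0,0,-0.6],
    [0,0,0.1,0,0,0,-0.6],
    [0,0,0,0,0,0,-0.6],
    [0,0,0,0,0,0,-0.6],
    [0,0,0,0,0,0,-0.6]
  ]
}}

```text
time: 45.25
tcp_pos: [0.6598, -0.0068, 0.0415]
tool_rot: [[-0.081, 0.997, 0.001], [0.997, 0.081, 0.001], [0.0, 0.001, -1.0]]
ft_force: [0.5, 0.4, -1.7]
grip_width: 0.0283
```

```bash
python3 g.py -0.6 659.9 -7 41 94.65
```

```text
t 45.25 tcp [659.8  -6.8  41.5] yaw 94.67 tilt [0.001 0.001] q7 -0.14 F [ 0.5  0.4 -1.7] w 28.3
1
[[-0.02,0.01,0.05,0.001,0,0,-0.6]]
```

Release, rise and view.

{"api": "apply_moves", "payload": {
  "motion": [
    [0,0,0.05,0,0,0,-0.6],
    [0,0,0,0,0,0,0.1],
    [0,0,0,0,0,0,0.1],
    [0,0,0,0,0,0,0.1],
    [0,0,-1.5,0,0,0,0.1],
    [0,0,-2.5,0,0,0,0.2],
    [0,-0.5,-3,0,0,0,0.2],
    [0,-1,-3,0,0,0,0.2],
    [0,-1,-2,0,0,0,0.2],
    [0,-0.5,-1,0,0,0,0.2],
    [0,0,0,0,0,0,0.2],
    [0,0,0,0,0,0,0.2],
    [0,0,0,0,0,0,0.2]
  ]
}}

```text
time: 46.33
tcp_pos: [0.6287, -0.0091, 0.1752]
tool_rot: [[-0.082, 0.997, 0.001], [0.997, 0.082, 0.001], [0.001, 0.001, -1.0]]
ft_force: [0.9, 0.6, 0.6]
grip_width: 0.0511
```

```bash
python3 chk.py w23.png 48 wrist; python3 g.py 0.2 486.5 353.5 80 98.2
```

```text
t 46.33 tcp [628.7  -9.1 175.2] yaw 94.7 tilt [0.001 0.001] q7 -0.1 F [0.9 0.6 0.6] w 51.1
rackframe [ 1.6 -0.2] [130.5 122.2] -88.8
t 46.38 tcp [628.5  -9.2 174.6] yaw 94.7 tilt [-0.     0.001] q7 -0.1 F [-0.2  0.  -0.2] w 51.0
15
[[1.7,-0.5,0.4,0,0,-0.003,0.2],[2.9,-0.9,0.8,0,0,-0.005,0.2],[2.9,-0.8,0.7,0,0,-0.005,0.2],[2.9,-0.8,0.7,0,0,-0.005,0.2],[2.9,-0.9,0.8,0,0,-0.005,0.2],[2.9,-0.8,0.7,0,0,-0.005,0.2],[3.0,-0.7,0.8,0,0,-0.005,0.2],[2.9,-0.8,0.7,0,0,-0.005,0.2],[2.9,-0.8,0.7,0,0,-0.005,0.2],[2.9,-0.7,0.8,0,0,-0.005,0.2],[3.0,-0.7,0.7,0,0,-0.005,0.2],[2.9,-0.8,0.7,0,0,-0.005,0.2],[2.2,-0.5,0.6,0,0,-0.004,0.2],[1.2,-0.3,0.3,0,0,-0.002,0.2],[0.4,-0.1,0.1,0,0,-0.001,0.2]]
```

View pics/w23.png

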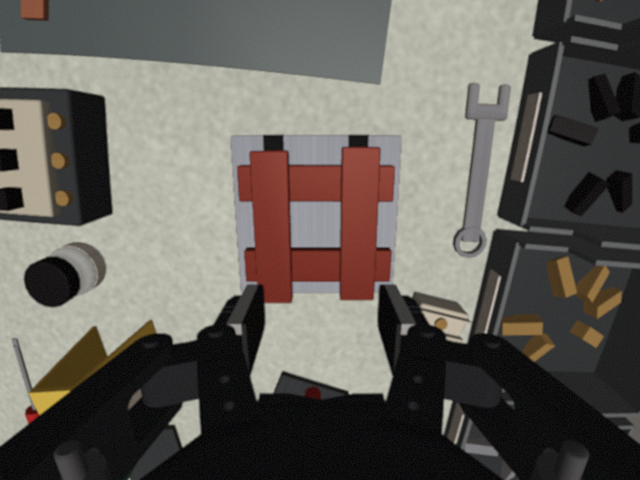

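{"api": "apply_moves", "payload": {
  "motion": [
    [1.6,-0.5,0,0,0,-0.003,0.2],
    [2.8,-0.8,0.4,0,0,-0.005,0.2],
    [2.8,-0.8,0.7,0,0,-0.005,0.2],
    [2.8,-0.8,0.7,0,0,-0.005,0.2],
    [2.8,-0.8,0.7,0,0,-0.005,0.2],
    [2.8,-0.8,0.7,0,0,-0.005,0.2],
    [2.8,-0.7,0.7,0,0,-0.005,0.2],
    [2.8,-0.7,0.7,0,0,-0.005,0.2],
    [2.8,-0.7,0.7,0,0,-0.005,0.2],
    [2.8,-0.7,0.7,0,0,-0.005,0.2],
    [2.8,-0.7,0.7,0,0,-0.005,0.2],
    [2.7,-0.7,0.7,0,0,-0.005,0.2],
    [2.0,-0.5,0.5,0,0,-0.004,0.2],
    [1.1,-0.3,0.3,0,0,0,0.2],
    [0.3,-0.1,0.1,0,0,0,0.2],
    [0,0,0,0,0,0,0.2],
    [0,0,0,0,0,0,0.2],
    [0,0,0,0,0,0,0.2]
  ]
}}

```text
time: 47.88
tcp_pos: [0.4712, 0.3508, 0.0635]
tool_rot: [[-0.148, 0.988, -0.038], [0.989, 0.147, -0.007], [-0.002, -0.038, -0.999]]
ft_force: [0.3, -1.2, 0.3]
grip_width: 0.051
```

```bash
python3 w.py w24.png; python3 g.py 0.2 486.5 353.5 50 98.2
```

```text
t 47.88 tcp [471.2 350.8  63.5] yaw 98.49 tilt [-0.038 -0.007] q7 -0.76 F [ 0.3 -1.2  0.3] w 51.0
[]
[586.4 357.9 105.8  33.4 -81.8] [509.121  264.8893]
[486.6 354.5 128.4  29.1 -81.8] [351.0221 247.8896]
t 47.93 tcp [471.6 350.4  63.6] yaw 98.44 tilt [-0.037 -0.008] q7 -0.76 F [ 0.5 -0.7 -0.3] w 51.2
1
[[0.1,1.57,1.3,-0.038,0.002,0.004,0.2]]
```

{"api": "apply_moves", "payload": {
  "motion": [
    [0.1,0.5,0.2,-0.013,0,0.001,0.2],
    [0.1,0.5,0.4,-0.013,0,0.001,0.2],
    [0,0.3,0.3,-0.009,0,0,0.2],
    [0,0.1,0.1,-0.002,0,0,0.2],
    [0,0,0,0,0,0,0.2],
    [0,0,0,0,0,0,0.2],
    [0,0,0,0,0,0,0.2]
  ]
}}

```text
time: 48.52
tcp_pos: [0.4909, 0.3498, 0.0531]
tool_rot: [[-0.136, 0.991, 0.007], [0.991, 0.136, -0.003], [-0.004, 0.006, -1.0]]
ft_force: [0.6, -0.9, 0.7]
grip_width: 0.0512
```

```bash
python3 w.py w25.png; python3 g.py 0.2 486.5 354.5 20 98.2
```

```text
t 48.52 tcp [490.9 349.8  53.1] yaw 97.81 tilt [ 0.007 -0.003] q7 -0.78 F [ 0.6 -0.9  0.7] w 51.2
[]
[586.3 360.8  99.9  33.  -81.8] [482.5803 257.9237]
[486.7 354.5 127.9  29.1 -81.8] [314.2324 246.1657]
t 48.57 tcp [490.9 349.8  53.1] yaw 97.82 tilt [ 0.007 -0.003] q7 -0.78 F [ 0.4 -0.8  0.3] w 51.5
2
[[0.3,-0.2,1.7,0.003,0.002,-0.003,0.2],[0.2,-0.2,1.6,0.003,0.002,-0.003,0.2]]
```

{"api": "apply_moves", "payload": {
  "motion": [
    [0.2,-0.2,0.9,0.003,0.002,-0.003,0.2],
    [0.2,-0.1,1.1,0.003,0.002,-0.003,0.2],
    [0.1,-0.1,0.7,0,0,0,0.2],
    [0,0,0.3,0,0,0,0.2],
    [0,0,0,0,0,0,0.2],
    [0,0,0,0,0,0,0.2],
    [0,0,0,0,0,0,0.2]
  ]
}}

```text
time: 49.15
tcp_pos: [0.4844, 0.3549, 0.0187]
tool_rot: [[-0.144, 0.99, -0.003], [0.99, 0.144, -0.0], [0.0, -0.003, -1.0]]
ft_force: [-1.1, -0.2, 0.6]
grip_width: 0.0515
```

```bash
python3 g.py 0.2 486.7 354.5 5.5 98.2
```

```text
t 49.15 tcp [484.4 354.9  18.7] yaw 98.27 tilt [-0.003 -0.   ] q7 -0.79 F [-1.1 -0.2  0.6] w 51.5
1
[[-0.07,0.22,1.31,-0.003,0,0.001,0.2]]
```

{"api": "apply_moves", "payload": {
  "motion": [
    [0,0.1,0.5,-0.002,0,0,0.2],
    [0,0.1,0.5,0,0,0,0.2],
    [0,0,0.2,0,0,0,0.2],
    [0,0,0,0,0,0,0.2],
    [0,0,0,0,0,0,0.2],
    [0,0,0,0,0,0,-0.6],
    [0,0,0,0,0,0,-0.6],
    [0,0,0,0,0,0,-0.6],
    [0,0,0,0,0,0,-0.6],
    [0,0,0,0,0,0,-0.6]
  ]
}}

```text
time: 49.98
tcp_pos: [0.4877, 0.3555, 0.0067]
tool_rot: [[-0.143, 0.99, 0.002], [0.99, 0.143, 0.001], [0.001, 0.002, -1.0]]
ft_force: [-0.4, 0.3, -1.7]
grip_width: 0.0288
```

```bash
python3 g.py -0.6 486.7 354.5 110 98 627 -45.8 120 4.65
```

```text
t 49.98 tcp [487.7 355.5   6.7] yaw 98.24 tilt [0.002 0.001] q7 -0.8 F [-0.4  0.3 -1.7] w 28.8
23
[[0,0,-1.6,0,0,0.001,-0.6],[0,0,-2.6,0,0,0.001,-0.6],[0,-0.1,-2.7,0,0,0.001,-0.6],[-0.1,0,-2.0,0,0,0.001,-0.6],[0,0,-1.0,0,0,0,-0.6],[0,0,-0.4,0,0,0,-0.6],[-1.7,0.3,0,0,0,0.066,-0.6],[-2.7,0.8,-0.1,0,0,0.109,-0.6],[-2.7,1.0,-0.1,0,0,0.109,-0.6],[-2.5,1.3,-0.1,0,0,0.109,-0.6],[-2.4,1.6,0,0,0,0.109,-0.6],[-2.1,1.8,-0.1,0,0,0.109,-0.6],[-2.0,2.1,-0.1,0,0,0.109,-0.6],[-1.7,2.3,0,0,0,0.109,-0.6],[-1.5,2.4,-0.1,0,0,0.109,-0.6],[-1.2,2.6,-0.1,0,0,0.109,-0.6],[-0.9,2.7,-0.1,0,0,0.109,-0.6],[-0.6,2.7,0,0,0,0.109,-0.6],[-0.3,2.9,-0.1,0,0,0.109,-0.6],[0,2.8,-0.1,0,0,0.109,-0.6],[0.2,2.1,0,0,0,0.082,-0.6],[0.2,1.2,0,0,0,0.044,-0.6],[0.1,0.4,-0.1,0,0,0.016,-0.6]]
```

{"api": "apply_moves", "payload": {
  "motion": [
    [0,0,-1.6,0,0,0,-0.6],
    [0,0,-2.6,0,0,0,-0.6],
    [0,0,-2.7,0,0,0,-0.6],
    [-0.5,0,-2.4,0,0,0.02,-0.6],
    [-1.7,0.3,-0.8,0,0,0.066,-0.6],
    [-2.6,0.8,0,0,0,0.105,-0.6],
    [-2.5,1.0,0,0,0,0.105,-0.6],
    [-2.4,1.3,0,0,0,0.105,-0.6],
    [-2.3,1.5,0,0,0,0.105,-0.6],
    [-2.0,1.7,0,0,0,0.105,-0.6],
    [-1.9,2.0,0,0,0,0.105,-0.6],
    [-1.6,2.2,0,0,0,0.105,-0.6],
    [-1.4,2.3,0,0,0,0.105,-0.6],
    [-1.1,2.5,0,0,0,0.105,-0.6],
    [-0.8,2.6,0,0,0,0.105,-0.6],
    [-0.5,2.6,0,0,0,0.105,-0.6],
    [-0.3,2.7,0,0,0,0.105,-0.6],
    [0,2.4,0,0,0,0.1,-0.6],
    [0.2,1.6,0,0,0,0.08,-0.6],
    [0.1,0.7,0,0,0,0.04,-0.6]
  ]
}}

```text
time: 51.65
tcp_pos: [0.6146, -0.0314, 0.1098]
tool_rot: [[0.997, 0.083, -0.003], [0.083, -0.997, 0.002], [-0.003, -0.003, -1.0]]
ft_force: [0.7, -0.1, -1.7]
grip_width: 0.0286
```

{"api": "apply_moves", "payload": {
  "motion": [
    [0,0.1,0,0,0,0.005,-0.6],
    [0,0,0,0,0,0,-0.6],
    [0,0,0,0,0,0,-0.6],
    [0,0,0,0,0,0,-0.6]
  ]
}}

```text
time: 51.98
tcp_pos: [0.6141, -0.0342, 0.1089]
tool_rot: [[0.997, 0.076, -0.005], [0.076, -0.997, 0.002], [-0.005, -0.002, -1.0]]
ft_force: [0.2, -0.6, -1.6]
grip_width: 0.0284
```

```bash
python3 w.py w26.png|head -1; python3 g.py -0.6 627 -45.8 75 4.65
```

```text
t 51.98 tcp [614.1 -34.2 108.9] yaw 4.38 tilt [-0.005  0.002] q7 -1.54 F [ 0.2 -0.6 -1.6] w 28.4
t 52.03 tcp [614.1 -33.8 108.9] yaw 4.4 tilt [-0.005  0.002] q7 -1.54 F [-0.   0.9 -0.8] w 28.7
2
[[0.6,0.7,1.7,-0.001,0.002,-0.002,-0.6],[0.6,0.6,1.7,-0.001,0.002,-0.002,-0.6]]
```

View pics/w26.png

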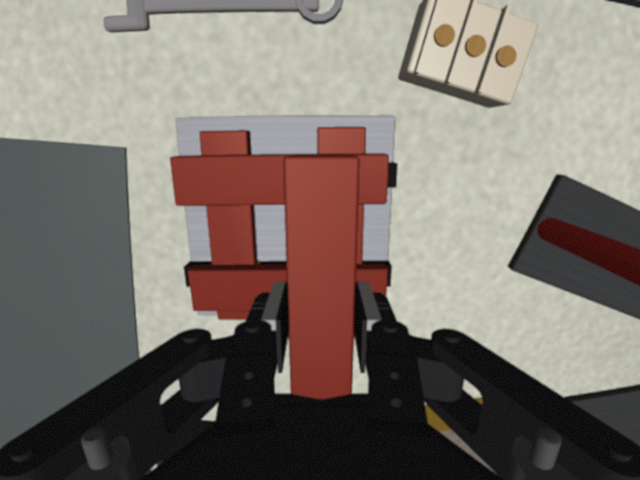

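{"api": "apply_moves", "payload": {
  "motion": [
    [0.4,0.4,0.6,0,0.002,-0.001,-0.6],
    [0.4,0.4,1.0,0,0.002,-0.001,-0.6],
    [0.3,0.2,0.8,0,0,-0.001,-0.6],
    [0.1,0.1,0.3,0,0,0,-0.6],
    [0,0,0,0,0,0,-0.6],
    [0,0,0,0,0,0,-0.6],
    [0,0,0,0,0,0,-0.6]
  ]
}}

```text
time: 52.62
tcp_pos: [0.6274, -0.0413, 0.0774]
tool_rot: [[0.996, 0.087, -0.003], [0.087, -0.996, 0.004], [-0.002, -0.004, -1.0]]
ft_force: [0.4, 0.0, -2.5]
grip_width: 0.029
```

```bash
python3 g.py -0.6 627 -45.8 58 4.65
```

```text
t 52.62 tcp [627.4 -41.3  77.4] yaw 4.98 tilt [-0.003  0.004] q7 -1.52 F [ 0.4  0.  -2.5] w 29.0
1
[[-0.08,0.45,1.94,-0.004,0.002,0.006,-0.6]]
```

{"api": "apply_moves", "payload": {
  "motion": [
    [0,0.2,0.5,-0.002,0.001,0.003,-0.6],
    [0,0.2,0.6,-0.002,0.001,0.002,-0.6],
    [0,0,0.4,0,0,0,-0.6],
    [0,0,0.1,0,0,0,-0.6],
    [0,0,0,0,0,0,-0.6],
    [0,0,0,0,0,0,-0.6]
  ]
}}

```text
time: 53.12
tcp_pos: [0.6278, -0.0456, 0.0602]
tool_rot: [[0.997, 0.081, 0.001], [0.081, -0.997, -0.0], [0.001, 0.0, -1.0]]
ft_force: [0.1, -0.3, -1.5]
grip_width: 0.0286
```

```bash
python3 g.py -0.6 627 -45.8 53 4.65
```

```text
t 53.12 tcp [627.8 -45.6  60.2] yaw 4.66 tilt [ 0.001 -0.   ] q7 -1.53 F [ 0.1 -0.3 -1.5] w 28.6
1
[[-0.08,0.01,0.72,0,-0.001,0,-0.6]]
```

{"api": "apply_moves", "payload": {
  "motion": [
    [-0.1,0,0.3,0,-0.001,0,-0.6],
    [0,0,0.3,0,0,0,-0.6],
    [0,0,0.1,0,0,0,-0.6],
    [0,0,0,0,0,0,-0.6],
    [0,0,0,0,0,0,-0.6],
    [0,0,0,0,0,0,-0.6]
  ]
}}

```text
time: 53.62
tcp_pos: [0.627, -0.0454, 0.0531]
tool_rot: [[0.997, 0.082, 0.001], [0.082, -0.997, -0.0], [0.0, 0.0, -1.0]]
ft_force: [-0.1, -0.2, -0.6]
grip_width: 0.0288
```

```bash
python3 g.py -0.6 627 -45.8 53 4.65
```

```text
t 53.62 tcp [627.  -45.4  53.1] yaw 4.68 tilt [ 0.001 -0.   ] q7 -1.53 F [-0.1 -0.2 -0.6] w 28.8
1
[[-0.01,0.04,0.01,0,0,0.001,-0.6]]
```

Release, rise, and head to the last slat F at (~591, 345, 98.2°).

{"api": "apply_moves", "payload": {
  "motion": [
    [0,0,0.03,0,0,0,-0.6],
    [0,0,0,0,0,0,0.1],
    [0,0,0,0,0,0,0.1],
    [0,0,0,0,0,0,0.1],
    [0,0,-1.5,0,0,0,0.1],
    [0,0,-2.5,0,0,0,0.2],
    [0,0,-2.5,0,0,0,0.2],
    [0,0,-1.5,0,0,0,0.2],
    [0,0,-0.5,0,0,0,0.2],
    [0,0,0,0,0,0,0.2],
    [0,0,0,0,0,0,0.2]
  ]
}}

```text
time: 54.53
tcp_pos: [0.6269, -0.0453, 0.1411]
tool_rot: [[0.997, 0.082, 0.001], [0.082, -0.997, -0.0], [0.001, 0.0, -1.0]]
ft_force: [-0.9, -0.3, 0.1]
grip_width: 0.0515
```

```bash
python3 w.py w27.png|head -1; python3 g.py 0.2 591 346 90 98.2;  python3 - <<'E'
from h import *
s,img=slats('top')
for r in s: print(np.round(r[:5],1))
E
```

```text
t 54.53 tcp [626.9 -45.3 141.1] yaw 4.69 tilt [ 0.001 -0.   ] q7 -1.52 F [-0.9 -0.3  0.1] w 51.5
t 54.58 tcp [626.8 -45.3 140.8] yaw 4.69 tilt [ 0. -0.] q7 -1.52 F [ 1.  -0.4 -0.1] w 51.2
17
[[0,-1.6,0.2,0,0,-0.066,0.2],[0.1,-2.6,0.3,0,0,-0.11,0.2],[0.5,-2.6,0.4,0,0,-0.11,0.2],[0.7,-2.6,0.3,0,0,-0.11,0.2],[1.0,-2.4,0.4,0,0,-0.11,0.2],[1.2,-2.3,0.3,0,0,-0.11,0.2],[1.5,-2.2,0.3,0,0,-0.11,0.2],[1.8,-2.0,0.4,0,0,-0.11,0.2],[1.9,-1.8,0.3,0,0,-0.11,0.2],[2.1,-1.5,0.4,0,0,-0.11,0.2],[2.3,-1.3,0.3,0,0,-0.11,0.2],[2.4,-1.1,0.3,0,0,-0.11,0.2],[2.5,-0.8,0.4,0,0,-0.11,0.2],[2.6,-0.5,0.3,0,0,-0.11,0.2],[2.0,-0.1,0.3,0,0,-0.082,0.2],[1.1,0,0.1,0,0,-0.044,0.2],[0.4,0,0.1,0,0,-0.016,0.2]]
[ 310.6 -313.6   95.5   22.7  -87. ]
[589.9 344.5 129.4  29.  -81.7]
[ 632.6 -328.4  218.8   19.4   74. ]
[625.8  15.6 130.6  76.6   7.1]
```

View pics/w27.png

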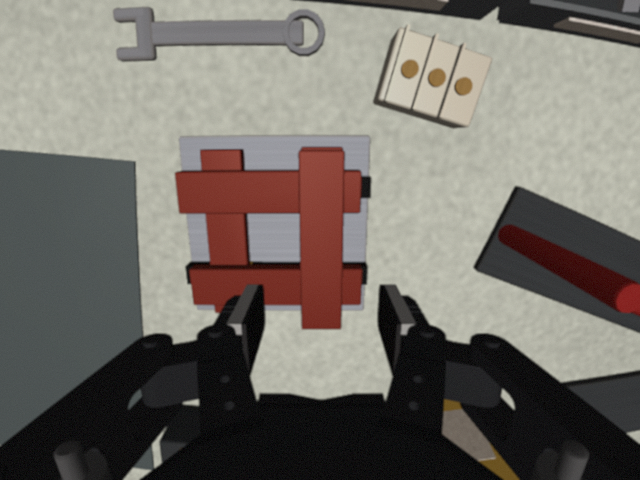

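{"api": "apply_moves", "payload": {
  "motion": [
    [0,-1.6,0,0,0,-0.066,0.2],
    [0.1,-2.6,0,0,0,-0.105,0.2],
    [0.5,-2.5,0,0,0,-0.105,0.2],
    [0.7,-2.5,0.3,0,0,-0.105,0.2],
    [1.0,-2.3,0.3,0,0,-0.105,0.2],
    [1.2,-2.2,0.3,0,0,-0.105,0.2],
    [1.4,-2.1,0.3,0,0,-0.105,0.2],
    [1.7,-1.9,0.3,0,0,-0.105,0.2],
    [1.8,-1.7,0.3,0,0,-0.105,0.2],
    [2.0,-1.4,0.3,0,0,-0.105,0.2],
    [2.2,-1.2,0.3,0,0,-0.105,0.2],
    [2.3,-1.0,0.3,0,0,-0.105,0.2],
    [2.4,-0.8,0.3,0,0,-0.105,0.2],
    [2.4,-0.5,0.3,0,0,-0.105,0.2],
    [1.9,-0.1,0.2,0,0,-0.08,0.2],
    [1.0,0,0.1,0,0,-0.04,0.2],
    [0.3,0,0.1,0,0,-0.01,0.2],
    [0,0,0,0,0,0,0.2],
    [0,0,0,0,0,0,0.2],
    [0,0,0,0,0,0,0.2]
  ]
}}

```text
time: 56.3
tcp_pos: [0.5796, 0.337, 0.0698]
tool_rot: [[-0.142, 0.989, -0.042], [0.99, 0.142, -0.013], [-0.007, -0.044, -0.999]]
ft_force: [0.8, 1.0, -0.1]
grip_width: 0.0515
```

```bash
python3 w.py w28.png; python3 g.py 0.2 591 346 50 98.2
```

```text
t 56.3 tcp [579.6 337.   69.8] yaw 98.17 tilt [-0.042 -0.013] q7 -0.64 F [ 0.8  1.  -0.1] w 51.5
[]
[591.1 346.1 128.3  29.  -81.8] [346.165  235.1853]
t 56.35 tcp [579.8 336.5  69.8] yaw 98.13 tilt [-0.042 -0.013] q7 -0.64 F [-0.4 -0.5  0.2] w 51.0
1
[[0.79,1.33,1.92,-0.044,0.007,-0.001,0.2]]
```

{"api": "apply_moves", "payload": {
  "motion": [
    [0.3,0.4,0.6,-0.014,0.003,0,0.2],
    [0.3,0.5,0.6,-0.014,0.002,0,0.2],
    [0.2,0.2,0.4,-0.01,0.002,0,0.2],
    [0,0,0.1,-0.003,0,0,0.2],
    [0,0,0,0,0,0,0.2],
    [0,0,0,0,0,0,0.2],
    [0,0,0,0,0,0,0.2]
  ]
}}

```text
time: 56.93
tcp_pos: [0.5924, 0.3424, 0.0509]
tool_rot: [[-0.134, 0.991, 0.004], [0.991, 0.134, -0.001], [-0.001, 0.004, -1.0]]
ft_force: [0.4, 0.0, 0.5]
grip_width: 0.0514
```

```bash
python3 w.py w29.png; python3 g.py 0.2 591.2 346.2 20 98.2
```

```text
t 56.93 tcp [592.4 342.4  50.9] yaw 97.69 tilt [ 0.004 -0.001] q7 -0.66 F [0.4 0.  0.5] w 51.4
[]
[591.1 346.3 127.7  29.1 -81.8] [319.3611 249.6711]
t 56.98 tcp [592.4 342.5  51. ] yaw 97.69 tilt [ 0.004 -0.001] q7 -0.66 F [0.4 0.7 0.1] w 51.2
1
[[0.4,-0.1,3.1,0.004,0.001,-0.009,0.2]]
```

{"api": "apply_moves", "payload": {
  "motion": [
    [0.2,0,0.9,0.003,0,-0.004,0.2],
    [0.2,-0.1,1.0,0,0,-0.004,0.2],
    [0,0,0.7,0,0,0,0.2],
    [0,0,0.2,0,0,0,0.2],
    [0,0,0,0,0,0,0.2],
    [0,0,0,0,0,0,0.2],
    [0,0,0,0,0,0,0.2]
  ]
}}

```text
time: 57.57
tcp_pos: [0.5902, 0.3468, 0.019]
tool_rot: [[-0.143, 0.99, -0.001], [0.99, 0.143, -0.002], [-0.002, -0.001, -1.0]]
ft_force: [0.1, -0.4, -0.1]
grip_width: 0.0512
```

```bash
python3 g.py 0.2 591.2 346.2 5.5 98.2
```

```text
t 57.57 tcp [590.2 346.8  19. ] yaw 98.23 tilt [-0.001 -0.002] q7 -0.67 F [ 0.1 -0.4 -0.1] w 51.2
1
[[-0.07,0.09,1.35,-0.001,0.002,0.001,0.2]]
```

{"api": "apply_moves", "payload": {
  "motion": [
    [-0.05,0.1,0.5,0,0.002,0,0.2],
    [0,0,0.5,0,0,0,0.2],
    [0,0,0.2,0,0,0,0.2],
    [0,0,0,0,0,0,0.2],
    [0,0,0,0,0,0,0.2],
    [0,0,0,0,0,0,-0.6],
    [0,0,0,0,0,0,-0.6],
    [0,0,0,0,0,0,-0.6],
    [0,0,0,0,0,0,-0.6],
    [0,0,0,0,0,0,-0.6]
  ]
}}

```text
time: 58.4
tcp_pos: [0.5923, 0.3464, 0.0072]
tool_rot: [[-0.142, 0.99, 0.001], [0.99, 0.142, 0.001], [0.001, 0.001, -1.0]]
ft_force: [0.1, 0.5, -1.1]
grip_width: 0.0288
```

```bash
python3 g.py -0.6 591.2 346.2 110 98 621.2 26.2 120 4.65
```

```text
t 58.4 tcp [592.3 346.4   7.2] yaw 98.19 tilt [0.001 0.001] q7 -0.67 F [ 0.1  0.5 -1.1] w 28.8
23
[[0,0,-1.6,0,0,0.001,-0.6],[0,0,-2.6,0,0,0.001,-0.6],[0,-0.1,-2.7,0,0,0.001,-0.6],[0,0,-1.9,0,0,0.001,-0.6],[0,0,-1.1,0,0,0,-0.6],[0,0,-0.4,0,0,0,-0.6],[-1.3,-0.1,0,0,0,0.066,-0.6],[-2.1,0.1,-0.1,0,0,0.109,-0.6],[-2.2,0.3,-0.1,0,0,0.109,-0.6],[-2.1,0.5,0,0,0,0.109,-0.6],[-2.0,0.7,-0.1,0,0,0.109,-0.6],[-1.9,1.0,-0.1,0,0,0.109,-0.6],[-1.9,1.1,-0.1,0,0,0.109,-0.6],[-1.7,1.4,0,0,0,0.109,-0.6],[-1.5,1.5,-0.1,0,0,0.109,-0.6],[-1.3,1.7,-0.1,0,0,0.109,-0.6],[-1.2,1.8,0,0,0,0.109,-0.6],[-1.0,1.9,-0.1,0,0,0.109,-0.6],[-0.7,2.0,-0.1,0,0,0.109,-0.6],[-0.5,2.1,0,0,0,0.109,-0.6],[-0.2,1.6,-0.1,0,0,0.082,-0.6],[-0.1,0.9,0,0,0,0.044,-0.6],[0,0.3,0,0,0,0.016,-0.6]]
```

{"api": "apply_moves", "payload": {
  "motion": [
    [0,0,-1.6,0,0,0,-0.6],
    [0,0,-2.6,0,0,0,-0.6],
    [0,0,-2.7,0,0,0,-0.6],
    [-0.3,0,-2.4,0,0,0.02,-0.6],
    [-1.3,-0.1,-0.8,0,0,0.066,-0.6],
    [-2.0,0.1,0,0,0,0.105,-0.6],
    [-2.1,0.3,0,0,0,0.105,-0.6],
    [-2.0,0.5,0,0,0,0.105,-0.6],
    [-1.9,0.7,0,0,0,0.105,-0.6],
    [-1.8,1.0,0,0,0,0.105,-0.6],
    [-1.8,1.1,0,0,0,0.105,-0.6],
    [-1.6,1.3,0,0,0,0.105,-0.6],
    [-1.4,1.4,0,0,0,0.105,-0.6],
    [-1.2,1.6,0,0,0,0.105,-0.6],
    [-1.1,1.7,0,0,0,0.105,-0.6],
    [-0.9,1.8,0,0,0,0.105,-0.6],
    [-0.7,1.9,0,0,0,0.105,-0.6],
    [-0.4,1.9,0,0,0,0.1,-0.6],
    [-0.1,1.4,0,0,0,0.08,-0.6],
    [0,0.7,0,0,0,0.04,-0.6]
  ]
}}

```text
time: 60.07
tcp_pos: [0.6151, 0.0369, 0.11]
tool_rot: [[0.997, 0.08, -0.005], [0.08, -0.997, 0.003], [-0.005, -0.004, -1.0]]
ft_force: [-0.0, -0.4, -0.8]
grip_width: 0.0285
```

{"api": "apply_moves", "payload": {
  "motion": [
    [0,0.2,0,0,0,0.01,-0.6],
    [0,0,0,0,0,0,-0.6],
    [0,0,0,0,0,0,-0.6],
    [0,0,0,0,0,0,-0.6]
  ]
}}

```text
time: 60.4
tcp_pos: [0.6149, 0.0331, 0.1097]
tool_rot: [[0.998, 0.068, -0.006], [0.068, -0.998, 0.003], [-0.006, -0.003, -1.0]]
ft_force: [0.6, 1.0, -1.4]
grip_width: 0.0288
```

```bash
python3 w.py w30.png|head -1; python3 g.py -0.6 621.2 26.2 75 4.65
```

```text
t 60.4 tcp [614.9  33.1 109.7] yaw 3.89 tilt [-0.006  0.003] q7 -1.66 F [ 0.6  1.  -1.4] w 28.8
t 60.45 tcp [614.9  33.5 109.7] yaw 3.92 tilt [-0.006  0.003] q7 -1.66 F [-0.1  0.6 -1.4] w 28.6
2
[[0.3,0.4,1.7,-0.002,0.003,-0.006,-0.6],[0.3,0.4,1.8,-0.002,0.003,-0.006,-0.6]]
```

View pics/w30.png

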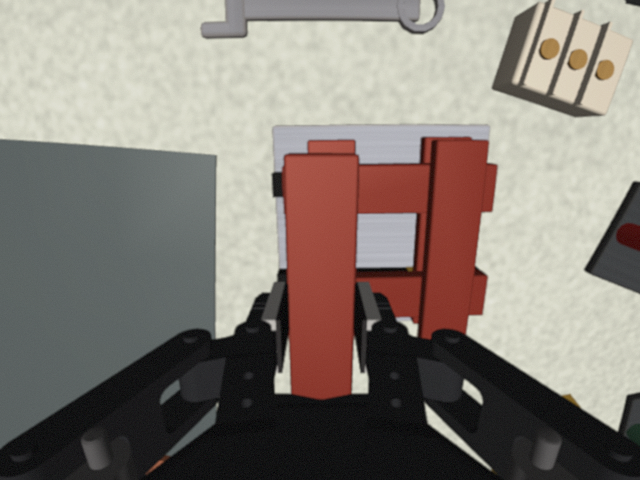

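{"api": "apply_moves", "payload": {
  "motion": [
    [0.2,0.2,0.6,-0.002,0.003,-0.004,-0.6],
    [0.2,0.3,1.0,0,0.002,-0.004,-0.6],
    [0.1,0.1,0.8,0,0,-0.002,-0.6],
    [0,0,0.3,0,0,0,-0.6],
    [0,0,0,0,0,0,-0.6],
    [0,0,0,0,0,0,-0.6],
    [0,0,0,0,0,0,-0.6]
  ]
}}

```text
time: 61.03
tcp_pos: [0.6198, 0.0307, 0.078]
tool_rot: [[0.996, 0.086, -0.003], [0.086, -0.996, 0.002], [-0.003, -0.003, -1.0]]
ft_force: [0.2, -0.3, -0.8]
grip_width: 0.0284
```

```bash
python3 g.py -0.6 621.2 26.2 60 4.65
```

```text
t 61.03 tcp [619.8  30.7  78. ] yaw 4.94 tilt [-0.003  0.002] q7 -1.65 F [ 0.2 -0.3 -0.8] w 28.4
1
[[0.11,0.46,1.8,-0.003,0.003,0.005,-0.6]]
```

{"api": "apply_moves", "payload": {
  "motion": [
    [0.05,0.2,0.5,-0.002,0.001,0.003,-0.6],
    [0,0.2,0.5,-0.001,0.001,0.001,-0.6],
    [0,0,0.4,0,0,0,-0.6],
    [0,0,0.1,0,0,0,-0.6],
    [0,0,0,0,0,0,-0.6],
    [0,0,0,0,0,0,-0.6]
  ]
}}

```text
time: 61.53
tcp_pos: [0.621, 0.0262, 0.062]
tool_rot: [[0.997, 0.081, 0.001], [0.081, -0.997, -0.001], [0.001, 0.001, -1.0]]
ft_force: [0.2, 0.2, -0.4]
grip_width: 0.0285
```

```bash
python3 g.py -0.6 621.2 26.2 53.5 4.65
```

```text
t 61.53 tcp [621.   26.2  62. ] yaw 4.67 tilt [ 0.001 -0.001] q7 -1.65 F [ 0.2  0.2 -0.4] w 28.5
1
[[0.02,0,0.85,0.001,-0.001,0,-0.6]]
```

{"api": "apply_moves", "payload": {
  "motion": [
    [0,0,0.4,0,0,0,-0.6],
    [0,0,0.3,0,0,0,-0.6],
    [0,0,0.1,0,0,0,-0.6],
    [0,0,0,0,0,0,-0.6],
    [0,0,0,0,0,0,-0.6],
    [0,0,0,0,0,0,-0.6]
  ]
}}

```text
time: 62.03
tcp_pos: [0.6212, 0.0264, 0.0535]
tool_rot: [[0.997, 0.082, 0.001], [0.082, -0.997, -0.001], [0.001, 0.001, -1.0]]
ft_force: [0.2, 0.2, -1.4]
grip_width: 0.0288
```

```bash
python3 g.py -0.6 621.2 26.2 53.5 4.65
```

```text
t 62.03 tcp [621.2  26.4  53.5] yaw 4.68 tilt [ 0.001 -0.001] q7 -1.65 F [ 0.2  0.2 -1.4] w 28.8
1
[[0,0.02,0,0.001,-0.001,0,-0.6]]
```

{"api": "apply_moves", "payload": {
  "motion": [
    [0,0,0,0,0,0,0.1],
    [0,0,0,0,0,0,0.1],
    [0,0,0,0,0,0,0.1],
    [0,0,-1.5,0,0,0,0.1],
    [0,0,-2.5,0,0,0,0.2],
    [0,0.2,-3,0,0,0,0.2],
    [-0.5,1,-3,0,0,0,0.2],
    [-0.8,1.2,-3,0,0,0,0.2],
    [-0.5,0.8,-1.5,0,0,0,0.2],
    [-0.2,0.2,-0.5,0,0,0,0.2],
    [0,0,0,0,0,0,0.2],
    [0,0,0,0,0,0,0.2],
    [0,0,0,0,0,0,0.2]
  ]
}}

```text
time: 63.12
tcp_pos: [0.6029, -0.0085, 0.2095]
tool_rot: [[0.996, 0.084, 0.001], [0.084, -0.996, -0.0], [0.001, 0.0, -1.0]]
ft_force: [-0.3, 0.3, 0.8]
grip_width: 0.0513
```

```bash
python3 chk.py w31.png 60 wrist; python3 - <<'E'
from h import *
img=optics.grab_frame('scene'); cv2.imwrite('pics/s31.png',cv2.resize(img[200:380,100:420],None,fx=2.5,fy=2.5,interpolation=cv2.INTER_CUBIC)[:,:,::-1])
E
```

```text
t 63.12 tcp [602.9  -8.5 209.5] yaw 4.82 tilt [ 0.001 -0.   ] q7 -1.57 F [-0.3  0.3  0.8] w 51.3
rackframe [ 1.3 -1. ] [127.9 127. ] 89.8
```

View pics/w31.png

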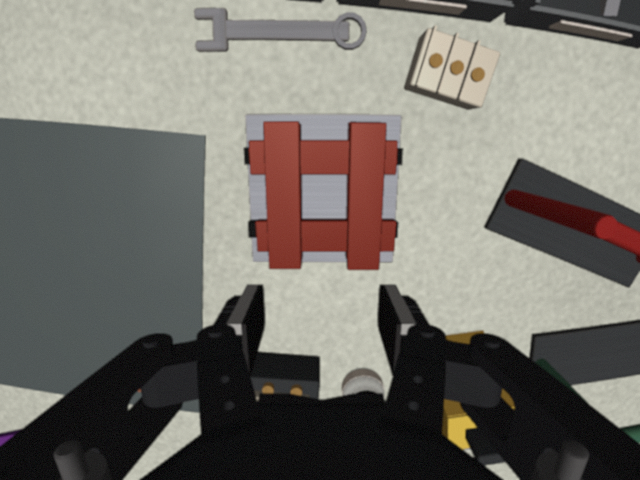

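View pics/s31.png

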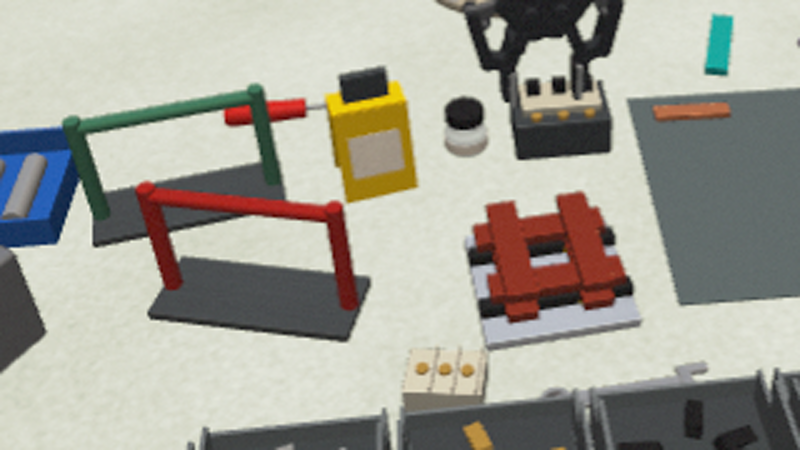

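```bash
python3 - <<'E'
from h import *
def c2p(x,y): return [280+x/3,150+y/3]
T=unproj('top',[c2p(340,383),c2p(410,370)],0.142)*1000; print('tab ends',T)
Y=unproj('top',[c2p(312,358),c2p(412,337),c2p(426,395),c2p(323,418)],0.110)*1000; print('roof',Y, Y.mean(0))
B=unproj('top',[c2p(527,373),c2p(770,332)],0.136)*1000; print('bar posts',B,np.linalg.norm(B[0]-B[1]),B.mean(0)); d=B[0]-B[1]; print(np.degrees(np.arctan2(d[1],d[0])))
d=T[0]-T[1]; print(np.degrees(np.arctan2(d[1],d[0])))
F=unproj('top',[c2p(458,333),c2p(699,293),c2p(718,387),c2p(478,428)],0.010)*1000; print('foot',F,F.mean(0)); d=F[0]-F[1]; print(np.degrees(np.arctan2(d[1],d[0])))
E
```

```text
tab ends [[ 425.9461 -156.736   142.    ]
 [ 436.4116 -207.1642  142.    ]]
roof [[ 444.8581 -141.4962  110.    ]
 [ 462.138  -215.879   110.    ]
 [ 419.3532 -226.2362  110.    ]
 [ 400.7026 -149.9234  110.    ]] [ 431.763  -183.3837  110.    ]
bar posts [[ 436.3866 -293.2644  136.    ]
 [ 470.1813 -469.2185  136.    ]] 179.1700931332437 [ 453.2839 -381.2414  136.    ]
100.87216069246105
101.72427590815391
foot [[ 472.1929 -276.0231   10.    ]
 [ 509.338  -472.275    10.    ]
 [ 433.2526 -486.0252   10.    ]
 [ 395.6951 -291.8765   10.    ]] [ 452.6196 -381.55     10.    ]
100.71773025498354
```

```bash
python3 g.py 0 445 -165 230 102
```

```text
t 63.22 tcp [602.6  -8.2 208.8] yaw 4.85 tilt [-0.001  0.   ] q7 -1.57 F [ 0.1 -0.1 -1. ] w 51.6
18
[[-0.6,0.5,-0.1,0,0,-0.064,0.0],[-1.2,0.9,-0.1,0,0,-0.107,0.0],[-1.2,0.7,-0.1,0,0,-0.107,0.0],[-1.2,0.5,-0.2,0,0,-0.107,0.0],[-1.4,0.5,-0.1,0,0,-0.107,0.0],[-1.3,0.3,-0.1,0,0,-0.107,0.0],[-1.4,0.1,-0.2,0,0,-0.107,0.0],[-1.4,0,-0.1,0,0,-0.107,0.0],[-1.4,-0.2,-0.1,0,0,-0.107,0.0],[-1.4,-0.3,-0.2,0,0,-0.107,0.0],[-1.3,-0.4,-0.1,0,0,-0.107,0.0],[-1.3,-0.6,-0.1,0,0,-0.107,0.0],[-1.2,-0.8,-0.2,0,0,-0.107,0.0],[-1.1,-0.8,-0.1,0,0,-0.107,0.0],[-1.0,-1.0,-0.1,0,0,-0.107,0.0],[-0.7,-0.8,-0.1,0,0,-0.08,0.0],[-0.3,-0.4,-0.1,0,0,-0.043,0.0],[-0.1,-0.2,0,0,0,-0.016,0.0]]
```

{"api": "apply_moves", "payload": {
  "motion": [
    [-0.6,0.5,-0.1,0,0,-0.064,0],
    [-1.2,0.9,-0.1,0,0,-0.105,0],
    [-1.2,0.7,-0.1,0,0,-0.105,0],
    [-1.2,0.5,-0.2,0,0,-0.105,0],
    [-1.4,0.5,-0.1,0,0,-0.105,0],
    [-1.3,0.3,-0.1,0,0,-0.105,0],
    [-1.4,0.1,-0.2,0,0,-0.105,0],
    [-1.4,0,-0.1,0,0,-0.105,0],
    [-1.4,-0.2,-0.1,0,0,-0.105,0],
    [-1.4,-0.3,-0.2,0,0,-0.105,0],
    [-1.3,-0.4,-0.1,0,0,-0.105,0],
    [-1.3,-0.6,-0.1,0,0,-0.105,0],
    [-1.2,-0.8,-0.2,0,0,-0.105,0],
    [-1.1,-0.8,-0.1,0,0,-0.105,0],
    [-0.9,-0.9,-0.1,0,0,-0.1,0],
    [-0.7,-0.8,-0.1,0,0,-0.08,0],
    [-0.3,-0.4,0,0,0,-0.04,0],
    [-0.1,-0.1,0,0,0,-0.016,0],
    [0,0,0,0,0,0,0],
    [0,0,0,0,0,0,0]
  ]
}}

```text
time: 64.88
tcp_pos: [0.4363, -0.1618, 0.2043]
tool_rot: [[-0.278, 0.959, -0.045], [0.96, 0.279, 0.014], [0.026, -0.039, -0.999]]
ft_force: [0.1, -0.1, 1.0]
grip_width: 0.0426
```

```bash
python3 w.py w32.png|head -1; python3 g.py 0 431.5 -182.5 190 102
```

```text
t 64.88 tcp [ 436.3 -161.8  204.3] yaw 106.16 tilt [-0.045  0.014] q7 0.55 F [ 0.1 -0.1  1. ] w 42.6
t 64.93 tcp [ 436.3 -161.7  204.2] yaw 106.16 tilt [-0.045  0.014] q7 0.55 F [-0.3  0.3 -0.5] w 43.0
1
[[-1.9,-0.98,1.41,-0.04,-0.024,0.073,0.0]]
```

View pics/w32.png

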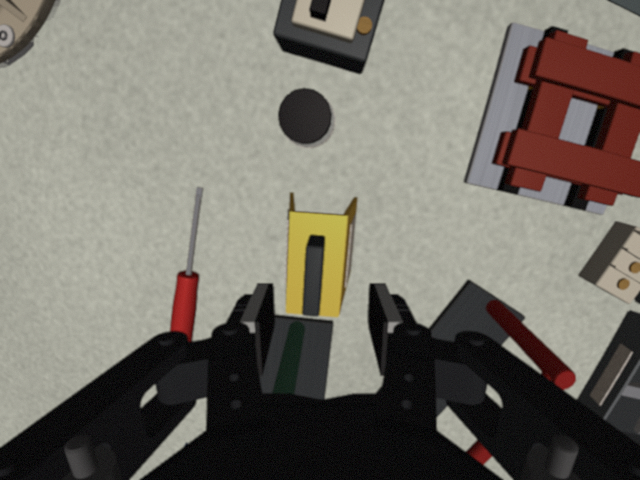

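{"api": "apply_moves", "payload": {
  "motion": [
    [-0.4,-0.3,0,-0.013,-0.008,0.02,0],
    [-0.5,-0.3,0.2,-0.013,-0.008,0.025,0],
    [-0.4,-0.2,0.2,-0.01,-0.006,0.02,0],
    [-0.2,-0.1,0,-0.004,-0.002,0.006,0],
    [0,0,0,0,0,0,0],
    [0,0,0,0,0,0,0],
    [0,0,0,0,0,0,0]
  ]
}}

```text
time: 65.52
tcp_pos: [0.4307, -0.1793, 0.1988]
tool_rot: [[-0.201, 0.98, 0.003], [0.98, 0.201, -0.001], [-0.001, 0.003, -1.0]]
ft_force: [0.1, -0.2, 1.0]
grip_width: 0.0424
```

```bash
python3 w.py w33.png|head -1; python3 - <<'E'
import cv2
i=cv2.imread('pics/w33.png'); cv2.imwrite('pics/w33c.png',cv2.resize(i[180:380,220:420],None,fx=3,fy=3,interpolation=cv2.INTER_CUBIC))
E
```

```text
t 65.52 tcp [ 430.7 -179.3  198.8] yaw 101.62 tilt [ 0.003 -0.001] q7 0.52 F [ 0.1 -0.2  1. ] w 42.4
```

View pics/w33c.png

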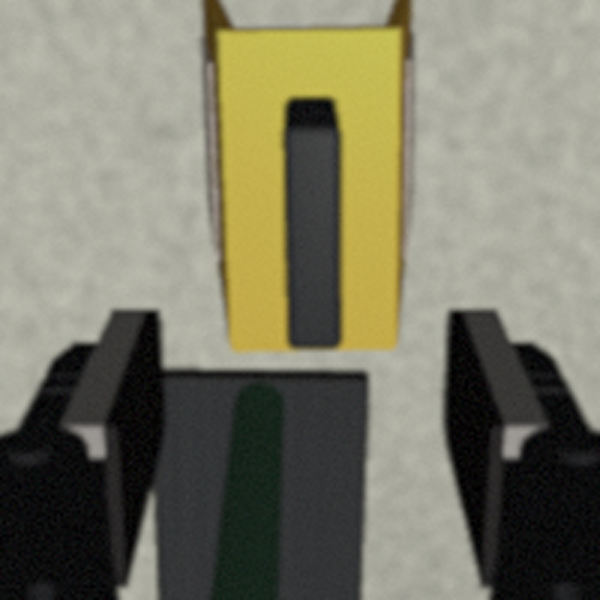

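```bash
python3 - <<'E'
from h import *
W=unproj('wrist',[[220+313/3,180+128/3],[220+315/3,180+347/3]],0.142)*1000; print(W,W.mean(0)); d=W[0]-W[1]; print(np.linalg.norm(d),np.degrees(np.arctan2(d[1],d[0])))
W=unproj('wrist',[[220+217/3,180+28/3],[220+404/3,180+28/3],[220+398/3,180+349/3],[220+230/3,180+349/3]],0.110)*1000; print(W,W.mean(0))
P=unproj('wrist',[[220+259/3,180+400/3]],0.136)*1000; print('post',P)
E
python3 g.py 0 431 -182.5 150 102
```

```text
[[ 428.4723 -157.4614  142.    ]
 [ 438.6883 -204.398   142.    ]] [ 433.5803 -180.9297  142.    ]
48.03547106227766 102.27916921190796
[[ 404.4267 -146.5278  110.    ]
 [ 445.8682 -138.028   110.    ]
 [ 462.6058 -215.881   110.    ]
 [ 421.749  -224.2033  110.    ]] [ 433.6624 -181.1601  110.    ]
post [[ 429.7552 -222.5015  136.    ]]
t 65.57 tcp [ 430.8 -179.2  198.8] yaw 101.63 tilt [ 0.003 -0.   ] q7 0.52 F [ 0.7 -1.3  0.5] w 42.7
2
[[-0.2,0,2.4,0.002,0.001,-0.003,0.0],[-0.1,-0.1,2.5,0.002,0.001,-0.003,0.0]]
```

```bash
python3 - <<'E'
from h import *
P=[[.4364,-.2933,.136],[.4364,-.2933,.01],[.4534,-.3812,.133],[.472,-.276,.01],[.3957,-.2919,.01]]
print(proj('wrist',P), (proj('wrist',P)-[220,180])*3)
E
```

```text
[[297.1912 398.42  ]
 [304.4719 314.8034]
 [298.8139 480.512 ]
 [339.9198 306.6596]
 [267.6783 306.8433]] [[231.5736 655.2599]
 [253.4157 404.4102]
 [236.4417 901.5361]
 [359.7593 379.9787]
 [143.0349 380.5299]]
```

{"api": "apply_moves", "payload": {
  "motion": [
    [-0.1,0.2,0.8,0.001,0,-0.004,0],
    [-0.1,0.1,1.4,0,0,-0.004,0],
    [0,0,1.2,0,0,-0.002,0],
    [0,0,0.6,0,0,0,0],
    [0,0,0.2,0,0,0,0],
    [0,0,0,0,0,0,0],
    [0,0,0,0,0,0,0],
    [0,0,0,0,0,0,0]
  ]
}}

```text
time: 66.23
tcp_pos: [0.4363, -0.1797, 0.1542]
tool_rot: [[-0.215, 0.977, 0.003], [0.977, 0.215, -0.001], [-0.001, 0.003, -1.0]]
ft_force: [0.1, 0.6, -0.6]
grip_width: 0.0427
```

```bash
python3 w.py w34.png|head -1; python3 g.py 0 433.6 -181 116 102.2; python3 - <<'E'
import cv2
i=cv2.imread('pics/w34.png'); cv2.imwrite('pics/w34c.png',cv2.resize(i[180:380,220:420],None,fx=3,fy=3,interpolation=cv2.INTER_CUBIC))
E
```

```text
t 66.23 tcp [ 436.3 -179.7  154.2] yaw 102.43 tilt [ 0.003 -0.001] q7 0.52 F [ 0.1  0.6 -0.6] w 42.7
t 66.28 tcp [ 436.4 -179.8  154.3] yaw 102.43 tilt [ 0.004 -0.001] q7 0.52 F [0.8 0.  0.1] w 42.7
2
[[0,-0.2,1.9,0.002,0.001,0.002,0.0],[-0.1,-0.1,1.9,0.002,0.001,0.002,0.0]]
```

View pics/w34c.png

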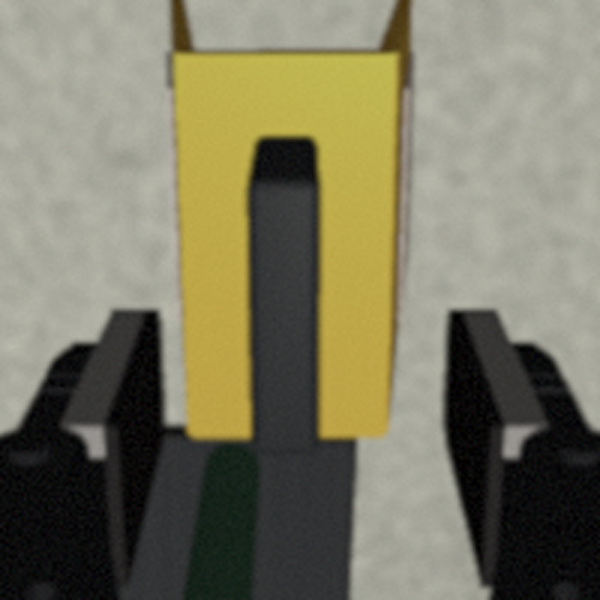

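{"api": "apply_moves", "payload": {
  "motion": [
    [0,-0.1,0.6,0.001,0,0.002,0],
    [0,-0.1,1.0,0.001,0,0.001,0],
    [0,-0.05,0.9,0,0,0,0],
    [0,0,0.6,0,0,0,0],
    [0,0,0.2,0,0,0,0],
    [0,0,0,0,0,0,0],
    [0,0,0,0,0,0,0],
    [0,0,0,0,0,0,0]
  ]
}}

```text
time: 66.95
tcp_pos: [0.4339, -0.1806, 0.1181]
tool_rot: [[-0.212, 0.977, 0.002], [0.977, 0.212, -0.002], [-0.002, 0.002, -1.0]]
ft_force: [-1.1, 0.5, 0.5]
grip_width: 0.0425
```

{"api": "apply_moves", "payload": {
  "motion": [
    [0,0,0,0,0,0,-1],
    [0,0,0,0,0,0,-1],
    [0,0,0,0,0,0,-1],
    [0,0,0,0,0,0,-1],
    [0,0,0,0,0,0,-1],
    [0,0,0,0,0,0,-1],
    [0,0,-0.5,0,0,0,-1],
    [0,0,-1,0,0,0,-1],
    [0,0,-2,0,0,0,-1],
    [0,0,-3,0,0,0,-1],
    [0,0,-3,0,0,0,-1],
    [0,0,-2.5,0,0,0,-1],
    [0,0,-1.5,0,0,0,-1],
    [0,0,-0.5,0,0,0,-1],
    [0,0,0,0,0,0,-1],
    [0,0,0,0,0,0,-1],
    [0,0,0,0,0,0,-1]
  ],
  "force": 60
}}

```text
time: 68.37
tcp_pos: [0.432, -0.1794, 0.2697]
tool_rot: [[-0.213, 0.977, 0.003], [0.977, 0.213, -0.001], [-0.002, 0.002, -1.0]]
ft_force: [0.3, -0.1, -1.7]
grip_width: 0.0107
```

```bash
python3 w.py w35.png|head -1; python3 g.py -1 453 -381 275 100.8; python3 - <<'E'
from h import *
img=optics.grab_frame('scene'); cv2.imwrite('pics/s35.png',cv2.resize(img[80:380,80:420],None,fx=2,fy=2)[:,:,::-1])
E
```

```text
t 68.37 tcp [ 432.  -179.4  269.7] yaw 102.28 tilt [ 0.003 -0.001] q7 0.53 F [ 0.3 -0.1 -1.7] w 10.7
t 68.42 tcp [ 431.8 -179.3  269.3] yaw 102.27 tilt [ 0.002 -0.001] q7 0.53 F [-0.7  0.4 -1.4] w 10.9
9
[[-1.8,-0.2,0,0,0,0.002,-1.0],[-2.9,-0.3,-0.1,0,0,0.004,-1.0],[-2.9,-0.3,-0.1,0,0,0.004,-1.0],[-2.9,-0.3,-0.1,0,0,0.004,-1.0],[-2.9,-0.3,-0.1,0,0,0.004,-1.0],[-3.0,-0.3,0,0,0,0.004,-1.0],[-2.2,-0.1,-0.1,0,0,0.003,-1.0],[-1.1,-0.1,0,0,0,0.001,-1.0],[-0.5,-0.1,0,0,0,0.001,-1.0]]
```

View pics/w35.png

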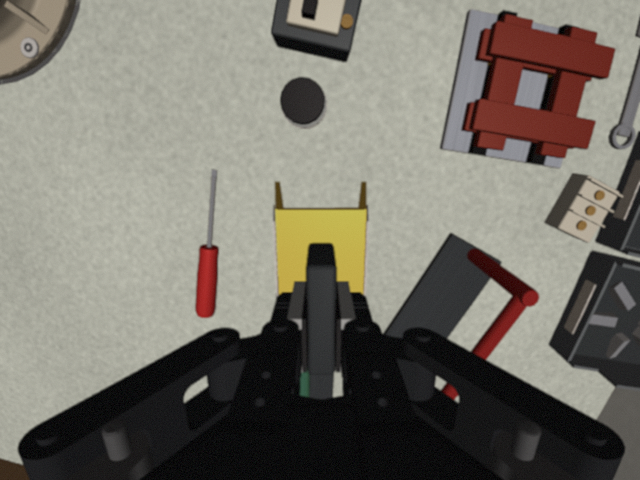

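View pics/s35.png

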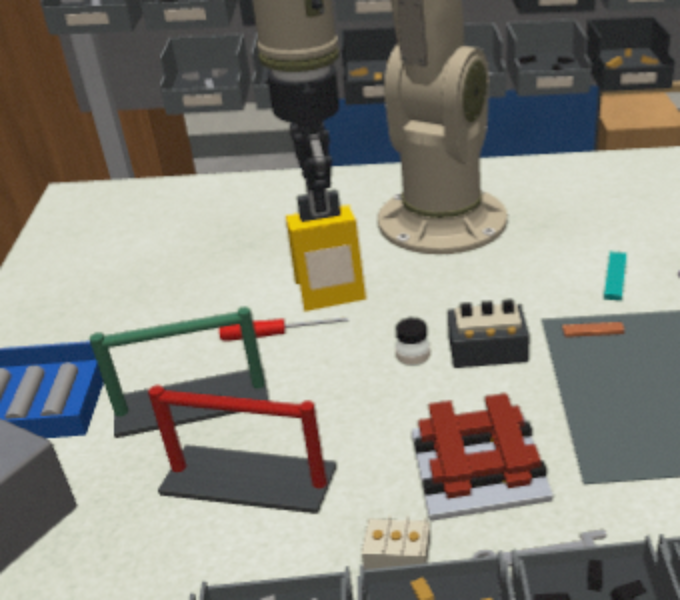

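{"api": "apply_moves", "payload": {
  "motion": [
    [0,0,-1,0,0,0,-1],
    [-1,0,-0.8,0,0,0.002,-1],
    [-2,0,0,0,0,0.003,-1],
    [-2.5,-0.2,0,0,0,0.004,-1],
    [-2.5,-0.2,0,0,0,0.004,-1],
    [-2.5,-0.2,0,0,0,0.004,-1],
    [-2.5,-0.2,0,0,0,0.004,-1],
    [-2.5,-0.2,0,0,0,0.004,-1],
    [-1.9,-0.1,0,0,0,0,-1],
    [-1.1,-0.1,0,0,0,0,-1],
    [-0.4,0,0,0,0,0,-1],
    [0,0,0,0,0,0,-1],
    [0,0,0,0,0,0,-1],
    [0,0,0,0,0,0,-1]
  ]
}}

```text
time: 69.63
tcp_pos: [0.4569, -0.3826, 0.2882]
tool_rot: [[-0.186, 0.982, -0.007], [0.983, 0.186, -0.001], [-0.0, -0.007, -1.0]]
ft_force: [0.3, 0.1, -1.7]
grip_width: 0.0108
```

```bash
python3 g.py -1 455 -381 275 100.8; python3 - <<'E'
from h import *
for c in('scene','top'):
    img=optics.grab_frame(c); b=(slice(80,380),slice(80,420)) if c=='scene' else (slice(170,350),slice(360,600)); cv2.imwrite(f'pics/{c}36.png',cv2.resize(img[b],None,fx=2.3,fy=2.3 if c=='scene' else 2.3)[:,:,::-1])
E
```

```text
t 69.63 tcp [ 456.9 -382.6  288.2] yaw 100.73 tilt [-0.007 -0.001] q7 0.81 F [ 0.3  0.1 -1.7] w 10.8
1
[[0.19,-0.15,1.32,-0.007,0,-0.001,-1.0]]
```

View pics/scene36.png

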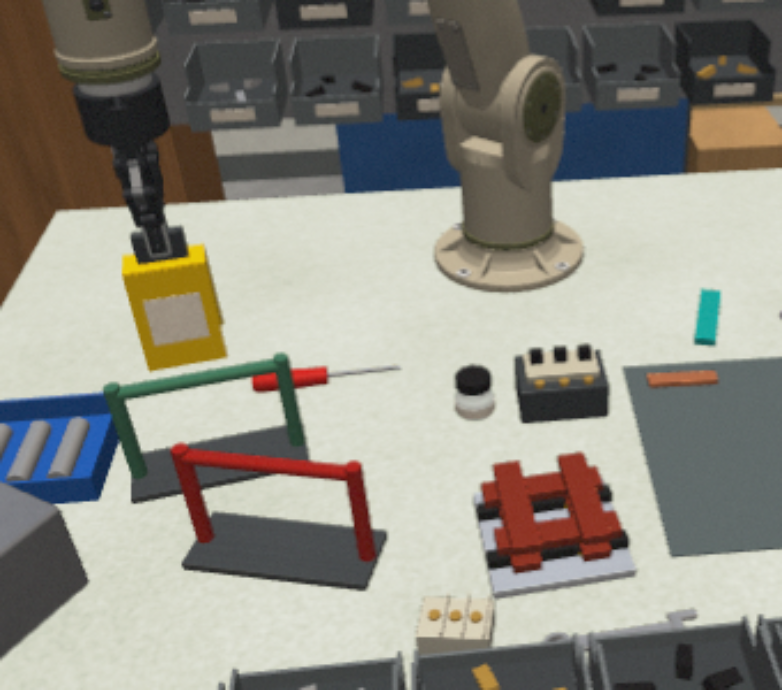

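View pics/top36.png

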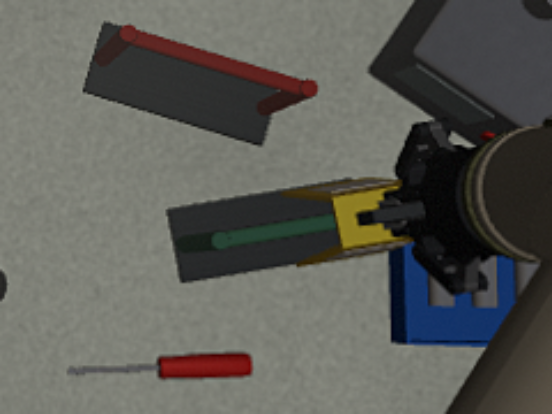

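```bash
python3 - <<'E'
from h import *
B=unproj('scene',[[80+113/2.3,80+389/2.3],[80+281/2.3,80+359/2.3]],0.133)*1000; print(B,B.mean(0))
E
```

```text
[[ 475.2756 -464.0012  133.    ]
 [ 442.4865 -288.8056  133.    ]] [ 458.8811 -376.4034  133.    ]
```

{"api": "apply_moves", "payload": {
  "motion": [
    [0.1,-0.1,0.8,-0.004,0,0,-1],
    [0,-0.1,1.5,-0.003,0,0,-1],
    [0,0,2,0,0,0,-1],
    [0,0,1.5,0,0,0,-1],
    [0,0,0.8,0,0,0,-1],
    [0,0,0.2,0,0,0,-1],
    [0,0,0,0,0,0,-1],
    [0,0,0,0,0,0,-1],
    [0,0,0,0,0,0,-1]
  ]
}}

```text
time: 70.48
tcp_pos: [0.4567, -0.3762, 0.2194]
tool_rot: [[-0.195, 0.981, 0.006], [0.981, 0.195, -0.002], [-0.003, 0.006, -1.0]]
ft_force: [0.2, 0.7, -2.0]
grip_width: 0.0107
```

```bash
python3 g.py -1 455 -381 155 100.8; python3 - <<'E'
from h import *
for c in('scene','top'):
    img=optics.grab_frame(c); b=(slice(80,380),slice(80,420)) if c=='scene' else (slice(170,350),slice(360,600)); cv2.imwrite(f'pics/{c}37.png',cv2.resize(img[b],None,fx=2.3,fy=2.3 if c=='scene' else 2.3)[:,:,::-1])
E
```

```text
t 70.48 tcp [ 456.7 -376.2  219.4] yaw 101.22 tilt [ 0.006 -0.002] q7 0.82 F [ 0.2  0.7 -2. ] w 10.7
2
[[-0.2,-0.1,3.2,0.003,0.001,0.004,-1.0],[-0.2,-0.2,3.2,0.003,0.001,0.004,-1.0]]
```

View pics/scene37.png

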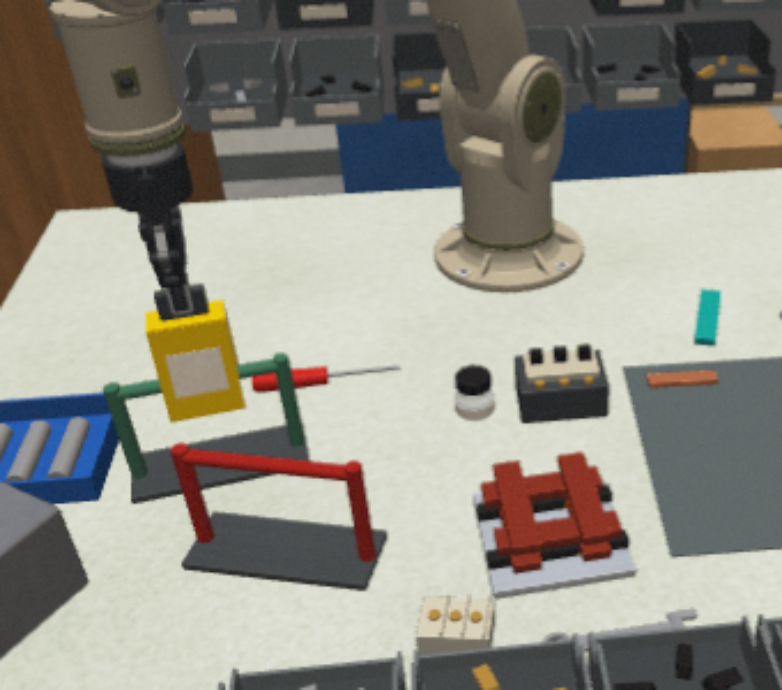

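View pics/top37.png

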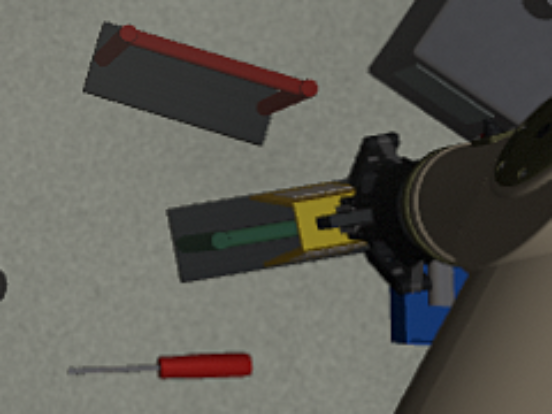

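{"api": "apply_moves", "payload": {
  "motion": [
    [-0.1,-0.05,0.8,0.003,0,0.003,-1],
    [-0.1,-0.05,1.4,0.002,0,0.003,-1],
    [-0.1,0,1.5,0,0,0.001,-1],
    [0,0,1.1,0,0,0,-1],
    [0,0,0.5,0,0,0,-1],
    [0,0,0.1,0,0,0,-1],
    [0,0,0,0,0,0,-1],
    [0,0,0,0,0,0,-1],
    [0,0,0,0,0,0,-1]
  ]
}}

```text
time: 71.33
tcp_pos: [0.4582, -0.3816, 0.1654]
tool_rot: [[-0.186, 0.982, 0.006], [0.982, 0.186, -0.007], [-0.008, 0.004, -1.0]]
ft_force: [1.2, 0.3, -1.7]
grip_width: 0.0106
```

```bash
python3 g.py -1 455.3 -381 147 100.8
```

```text
t 71.33 tcp [ 458.2 -381.6  165.4] yaw 100.73 tilt [ 0.006 -0.007] q7 0.81 F [ 1.2  0.3 -1.7] w 10.6
1
[[0.13,-0.28,1.83,0.004,0.008,-0.001,-1.0]]
```

{"api": "apply_moves", "payload": {
  "motion": [
    [0.05,-0.1,0.4,0.002,0.004,0,-1],
    [0,-0.1,0.5,0.002,0.003,0,-1],
    [0,-0.05,0.4,0,0,0,-1],
    [0,0,0.2,0,0,0,-1],
    [0,0,0,0,0,0,-1],
    [0,0,0,0,0,0,-1],
    [0,0,0,0,0,0,-1]
  ]
}}

```text
time: 71.92
tcp_pos: [0.4561, -0.3823, 0.1505]
tool_rot: [[-0.186, 0.983, 0.002], [0.983, 0.186, -0.002], [-0.003, 0.002, -1.0]]
ft_force: [-0.0, 0.5, -1.4]
grip_width: 0.011
```

```bash
python3 g.py -1 455.3 -381 147 100.8
```

```text
t 71.92 tcp [ 456.1 -382.3  150.5] yaw 100.73 tilt [ 0.002 -0.002] q7 0.81 F [-0.   0.5 -1.4] w 11.0
1
[[0.14,-0.06,0.35,0.002,0.003,-0.001,-1.0]]
```

{"api": "apply_moves", "payload": {
  "motion": [
    [0.05,-0.05,0.2,0.001,0.002,0,-1],
    [0,0,0.1,0,0,0,-1],
    [0,0,0.1,0,0,0,-1],
    [0,0,0.1,0,0,0,-1],
    [0,0,0,0,0,0,-1],
    [0,0,0,0,0,0,-1]
  ]
}}

```text
time: 72.42
tcp_pos: [0.456, -0.3822, 0.1481]
tool_rot: [[-0.186, 0.983, 0.003], [0.983, 0.186, -0.002], [-0.003, 0.003, -1.0]]
ft_force: [-0.4, 0.8, -1.5]
grip_width: 0.011
```

```bash
python3 g.py -1 455.3 -381 145 100.8
```

```text
t 72.42 tcp [ 456.  -382.2  148.1] yaw 100.73 tilt [ 0.003 -0.002] q7 0.81 F [-0.4  0.8 -1.5] w 11.0
1
[[0.13,-0.05,0.31,0.003,0.003,-0.001,-1.0]]
```

{"api": "apply_moves", "payload": {
  "motion": [
    [0,0,0.2,0.001,0.002,0,-1],
    [0,0,0.2,0,0,0,-1],
    [0,0,0,0,0,0,-1],
    [0,0,0,0,0,0,-1]
  ]
}}

```text
time: 72.75
tcp_pos: [0.4566, -0.3825, 0.1484]
tool_rot: [[-0.186, 0.982, 0.004], [0.982, 0.186, -0.002], [-0.003, 0.004, -1.0]]
ft_force: [-0.6, -0.2, -1.3]
grip_width: 0.0107
```

{"api": "apply_moves", "payload": {
  "motion": [
    [0,0,0.3,0,0,0,-1],
    [0,0,0.3,0,0,0,-1],
    [0,0,0.2,0,0,0,-1]
  ]
}}

```text
time: 73.0
tcp_pos: [0.4569, -0.3827, 0.1474]
tool_rot: [[-0.186, 0.983, 0.007], [0.983, 0.186, -0.005], [-0.006, 0.006, -1.0]]
ft_force: [-5.9, 4.7, 10.3]
grip_width: 0.0108
```

```bash
python3 g.py -1 455.3 -381 145 100.8; python3 - <<'E'
from h import *
for c in('scene','top'):
    img=optics.grab_frame(c); b=(slice(180,330),slice(80,280)) if c=='scene' else (slice(170,350),slice(360,600)); cv2.imwrite(f'pics/{c}38.png',cv2.resize(img[b],None,fx=4 if c=='scene' else 2.3,fy=4 if c=='scene' else 2.3,interpolation=cv2.INTER_CUBIC)[:,:,::-1])
E
```

```text
t 73.0 tcp [ 456.9 -382.7  147.4] yaw 100.72 tilt [ 0.007 -0.005] q7 0.81 F [-5.9  4.7 10.3] w 10.8
1
[[0.2,-0.13,0.24,0.006,0.006,-0.001,-1.0]]
```

View pics/scene38.png

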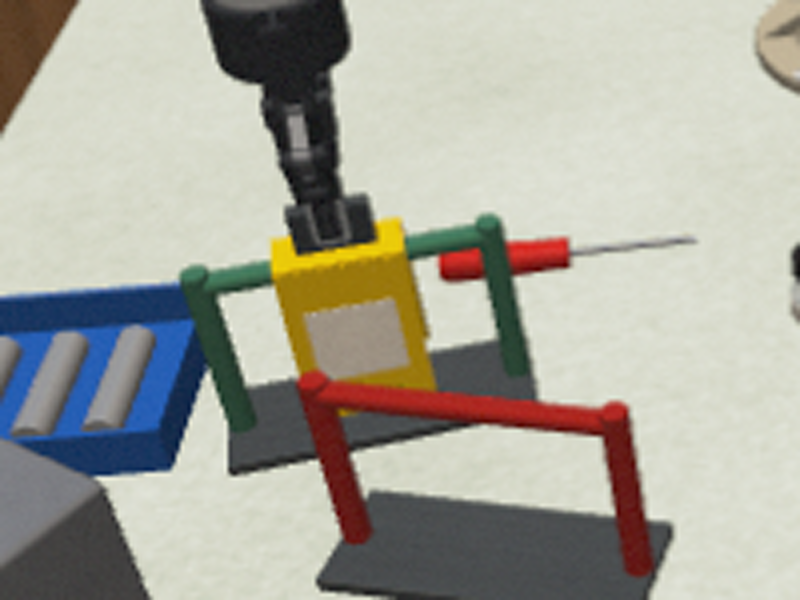

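{"api": "apply_moves", "payload": {
  "motion": [
    [0,0,-0.1,0,0,0,-1],
    [0,0,0,0,0,0,-1],
    [0,0,0,0,0,0,-1]
  ]
}}

```text
time: 73.35
tcp_pos: [0.457, -0.3828, 0.1484]
tool_rot: [[-0.186, 0.983, 0.008], [0.983, 0.186, -0.005], [-0.006, 0.007, -1.0]]
ft_force: [0.4, -0.7, -1.1]
grip_width: 0.0108
```

{"api": "apply_moves", "payload": {
  "motion": [
    [0,0,0,0,0,0,-0.5],
    [0,0,0,0,0,0,-0.2],
    [0,0,0,0,0,0,0],
    [0,0,0,0,0,0,0],
    [0,0,0,0,0,0,0],
    [0,0,-1,0,0,0,0],
    [0,0,-2,0,0,0,0],
    [0,0,-3,0,0,0,0],
    [0,0,-3,0,0,0,0],
    [0,0,-3,0,0,0,0],
    [0,0,-1.5,0,0,0,0],
    [0,0,-0.5,0,0,0,0],
    [0,0,0,0,0,0,0]
  ]
}}

```text
time: 74.43
tcp_pos: [0.4552, -0.3814, 0.2963]
tool_rot: [[-0.186, 0.982, 0.006], [0.982, 0.186, -0.003], [-0.004, 0.005, -1.0]]
ft_force: [-0.6, 0.1, -1.1]
grip_width: 0.0426
```

```bash
python3 w.py w39.png; python3 - <<'E'
from h import *
for c in('scene','top'):
    img=optics.grab_frame(c); cv2.imwrite(f'pics/{c}39.png',img[:,:,::-1])
    if c=='scene': cv2.imwrite('pics/s39c.png',cv2.resize(img[180:380,80:360],None,fx=2.8,fy=2.8,interpolation=cv2.INTER_CUBIC)[:,:,::-1])
E
```

```text
t 74.43 tcp [ 455.2 -381.4  296.3] yaw 100.74 tilt [ 0.006 -0.003] q7 0.82 F [-0.6  0.1 -1.1] w 42.6
[[ 460.4108 -405.026  3468.    ]]
[ 311.8 -310.8   95.3   24.6  -87. ] [212.6302 116.4427]
[ 648.4 -274.8  273.6   82.1   74.1] [497.477  142.6963]
```

View pics/s39c.png

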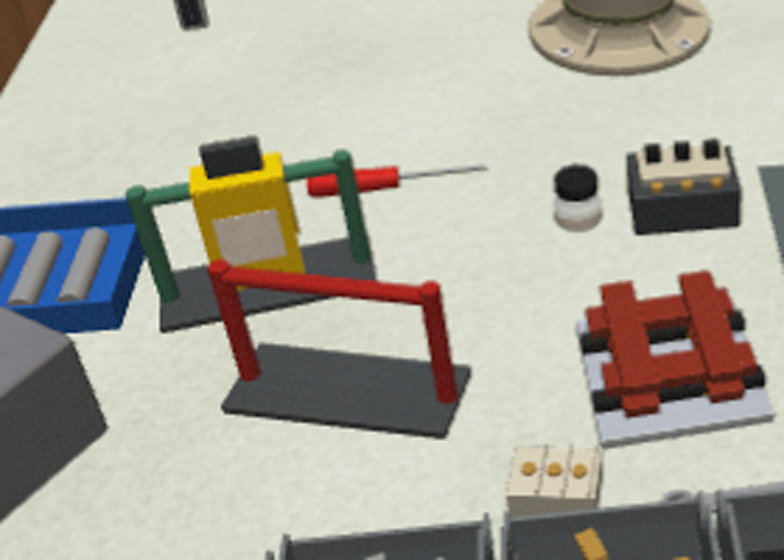

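View pics/top39.png

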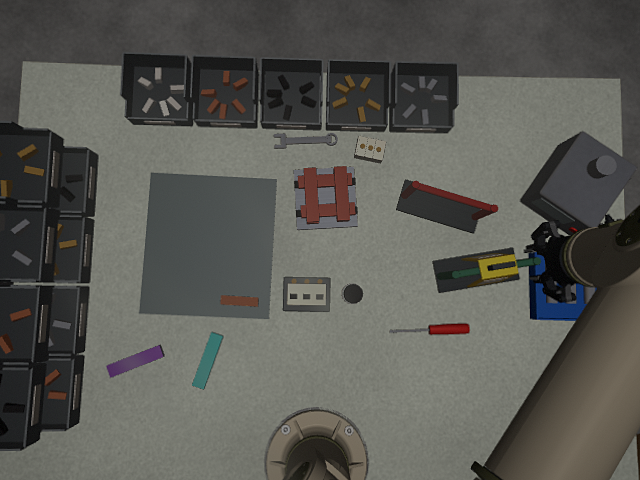

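View pics/w39.png

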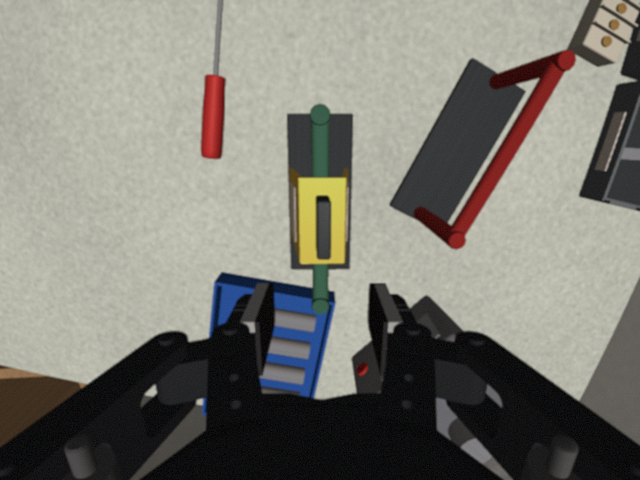

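```bash
python3 - <<'E'
from h import *
img=optics.grab_frame('top'); p=optics.camera_params('top')
v=cv2.resize(img[150:250,270:390],None,fx=6,fy=6,interpolation=cv2.INTER_CUBIC)[:,:,::-1].copy()
a=np.radians(4.65); c=np.array([622.5,-10.8])/1000
ex=np.array([np.cos(a),np.sin(a)]);ey=np.array([-ex[1],ex[0]])
def rect(cx,cy,hx,hy,z,col):
    P=[np.r_[c+ex*(cx+sx*hx)/1000+ey*(cy+sy*hy)/1000,z] for sx,sy in((-1,-1),(1,-1),(1,1),(-1,1))]
    q=((proj('top',P,p)-[270,150]+.5)*6).astype(int); cv2.polylines(v,[q],True,col,1)
for s in(-36,36):
    rect(0,s,65,15,.060,(0,255,0)); rect(s,0,15,65,.048,(255,255,0))
cv2.imwrite('pics/t40.png',v)
E
```

```text
(no output)
```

View pics/t40.png

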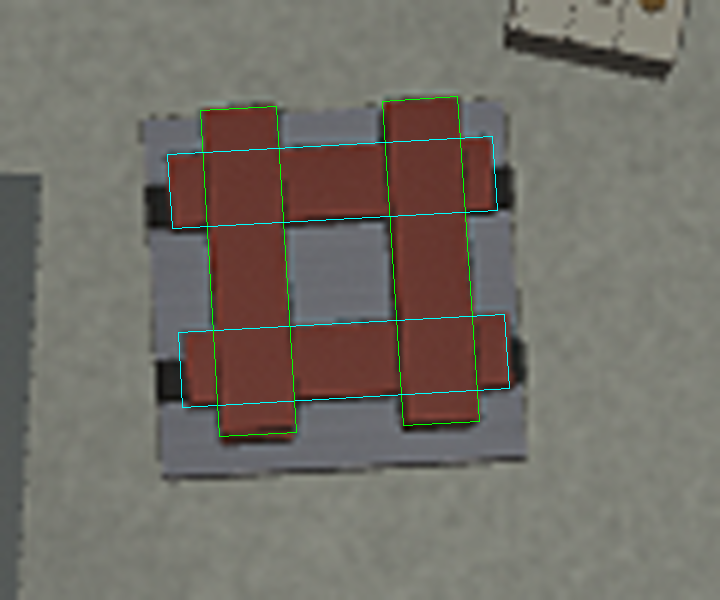

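The ideal outlines drawn from the rack frame fit the tower within about 1–2 mm, so I'm handing the job in.

```bash
python3 -c "
from workcell import order
print(order.finish_job())"
```

```text
the job is handed in; nothing more can be done
None
```

All six red-brown slats are stacked crosswise on the drying rack, two per layer in three layers. The yellow batch marker hangs astride the green bar. I handed the job in after about 75 s of robot time.

- **Disturbance:** the first second-layer slat was found about 45 mm out of place part-way through. I parked the slat I was holding on the mat and put the shifted one on the near rib. I then placed the parked one on the far rib.
- **Tower:** the ideal outlines of layers two and three, projected into the top view, match the slats to about 1–2 mm and look square. The cameras disagree by about 1.5 mm on the rack's position. The first-layer slat on the rack's -y side sits about 1 mm off its mark in y and 1–2 mm off centre along x.
- **Marker:** it hangs upright between the green posts, slightly off the middle of the bar. I pressed it onto the bar with about 10 N before letting go. The views after release show the gripper clear of it.
- **Other parts:** they appear undisturbed in the final top view.

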